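# Clamp a sample tube in the horizontal tube shaker

### The job

Load the capped tube that stands on the bench into the small tube shaker: swing the clamp arm all the way back, lay the tube in the cradle with its cap at the taller end plate and slide it gently home so that its foot bears on the rubber stop, let go of it, then swing the arm over and press it down until the catch snaps. The end plates leave no room for a slanting hand, so set the tube down in the 45-degree rest first and take it again across its body. Do not push hard against the stop, and leave the beaker, powder bottle, pot and timer where they stand.

Things in the scene. Friction and masses are not known exactly. Their poses are not given: they have to be found in the camera images.
- tube: Capped clear 50 ml sample tube, first standing upright and alone on the bench; 114 mm long, body 28.8 mm across; the top 14 mm is the cap, 34.4 mm across; about 60 g. Origin: centre of its flat foot; z axis runs along the tube to the cap.
- shaker: Horizontal tube shaker, fixed; white housing 164 x 166 mm, aluminium top plate at z = 50 mm. Origin: centre of the underside, z up; -x is its front (black panel, catch, free end of the arm), +x its back (hinge). The cradle (two V saddles between two end plates) holds the tube lying along y at x = 0, z = 76 mm, foot at -y. Between the end plates a hand may lean some 20 degrees at most. A wall cabinet hangs 0.62 m up over the back of the bench.
- cradle_foot (a point): Point on the face of the stop where the centre of the tube's foot belongs (shaker 0, -57, 76 mm).
- foot_stop: The rubber stop: a 28 mm buffer facing shaker +y, on the low end plate (64 mm wide, top at shaker z = 112 mm); its free face is at shaker y = -57 mm. It gives on a spring, 2.5 N per mm, up to 5 mm, and pushes the tube back when let go. Its body origin is the shaker's: go by cradle_foot. At most 25 N may be put on it.
- saddle_foot (a point): On the tube's axis over the foot saddle (shaker 0, -44, 76 mm). Each saddle is an open V, 12 mm wide along y and 55 mm wide along x; its tops are about 5 mm below the tube axis. A tube laid the wrong way round rides up on it with its cap.
- saddle_cap (a point): On the tube's axis over the cap-side saddle (shaker 0, 28, 76 mm). Between the saddles (shaker y = -37 to 21 mm) fingers have free room beside and under the tube, down to the plate 26 mm below its axis; while the arm is open nothing stands within 54 mm of the axis in front (catch) and 60 mm behind (hinge posts, 39 mm over both, up to z = 110).
- tall_plate (a point): Middle of the top edge of the tall end plate, 64 mm wide, at shaker 0, 70, 121 mm. Its inner face is at y = 66 mm: 9 mm of slack beyond the cap of a tube that is home.
- catch_roller (a point): Roller of the spring catch, on an upright lever at the front of the shaker: stands at shaker x = -68 to -54, y = -18 to 18 mm, top at z = 101 mm. The arm's pin pushes it aside and snaps under it. Leave it alone.
- clamp_hinge (a point): Hinge axis of the clamp arm (along shaker y), at shaker 70, 0, 100 mm.
- cross_bar (a point): Centre of the steel cross bar at the arm's free end: round, 12 mm, 104 mm long along shaker y; the arm, 18 mm wide, meets its middle, so pinch it from above some 30 mm to either side. It lies 145 mm from the hinge axis along the arm and 11 mm off it, on the arm's upper side (shut: shaker -75, 0, 111 mm).
- clamp_arm (a joint): Clamp arm angle, rad: 0 shut, level across the cradle; grows as the free end rises and swings back; 1.57 upright; 2.05 its back stop. A stiff hinge: it stays where it is left (about 2 N at the bar moves it). Starts ajar. In the last 0.12 rad the catch resists: roughly 10 N down on the bar until it snaps; then the arm stays below 0.01.
- shoe (a joint): How far the sprung rubber shoe (26 mm disc under the arm, over the tube's middle) is pushed in towards the arm, m: 0 free, about 0.0034 when shut on a seated tube (5 N), 0.006 at most. With the arm open at 1.9 rad it is some 80 mm behind the cradle axis.
- tube_rest: 45-degree tube rest, fixed: base plate 84 x 110 mm, slanting spine with two open V saddles (55 mm wide) and a foot plate. Origin: on the bench under its middle, z up. A tube in it leans at 45 degrees in the rest's y-z plane, foot low at -y, cap up at +y. Along the tube from its foot the saddles lie at 8-20 and 72-84 mm; between them fingers have room (spine 25 mm below the axis).
- rest_foot (a point): Centre of the foot of a tube lying in the rest, on the foot plate (rest 0, -35.4, 34.6 mm). The tube is laid in from above, square to its axis; it may stay a few mm up from the foot plate by friction.
- small_beaker: Bystander: empty glass beaker, 58 mm across, 70 mm high; origin under its centre.
- powder_bottle: Bystander: white powder bottle with screw cap, 47 mm across, 88 mm high; origin under its centre.
- pot: Bystander: small white screw-cap sample pot, 29 mm across, 46 mm high; origin under its centre.
- bench_timer: Bystander: flat bench timer, 66 x 66 x 16 mm; origin under its centre.

How it is judged:
By the outcome, as a careful person would: the job done as asked, in the order asked, and still so for the second after the job is handed in, with the robot touching nothing.
It also fails if it takes over 67 s, if anything falls off the work surface, if the arm or the gripper's body presses on something with over 40 N, if the wrist force passes 120 N, or if a joint passes its speed limit or range.

### The arm

A 7-joint arm with a two-finger parallel gripper is mounted at the origin on a cart in front of the work surface, level with it; the furniture and walls round the work are solid. World frame = base frame: x ahead of the robot, y to its left, z up, the work surface at z = 0. Lengths are in m, angles in rad, forces in N, time in s.
With the tool pointing down it reaches from about 0.35 to 0.9 m from the base axis. Payload 8.1 kg.
Tool frame: the origin (TCP) lies between the finger pads; the fingertips stand 22 mm ahead of it and the grasp point (between the pads) lies 3 mm ahead of it; z points along the fingers, x is the direction in which the jaws open and shut, and the axes are right-handed (so a half turn about z gives the same grasp; the last joint's range is limited). The gripper opens to 92 mm and grips with 3 to 60 N. Pads are 19 mm wide; open, the fingers measure 130 mm over their backs; the gripper's body (75 mm by 190 mm) begins 47 mm behind the grasp point.
Start: joints at [-1.219, 0.434, 0.025, 1.573, -0.012, 1.134, -0.075], TCP at [0.275, 0.561, 0.218] pointing down, gripper open.
Joint ranges: [-2.62, 2.62], [-0.44, 2.09], [-1.27, 1.32], [0.08, 2.57], [-1.32, 4.46], [0.12, 2], [-2.74, 2.74]. Speed limits (rad/s): [2.22, 2.22, 3.01, 3.01, 3.14, 3.14, 3.14].

### API

Orientations are given as a rotation vector (axis times angle).
In Python, from cell import arm, vision, order gives the robot as it stands.
- The arm moves only by the tool apply_moves, never from a script. Its argument "commands" is a list of rows, each a list of 6 numbers: the shift along the tool's x, y, z in cm, then the turn, a rotation vector about the tool's x, y, z in rad. A call has 1 to 5 rows; each row shifts and turns the commanded pose from where the row before left it, along the tool's axes as they then stand; what a row does not reach is not made up. A row lasts 1/10 s, in which the tool goes at most 50 mm and 8.59 degrees, less where a joint would pass 70% of its speed; a pose out of reach is approached as far as the arm can. A call with a gripper value outside its range is refused whole. "claw" is the closure, from -1 (fully open) to 1 (shut), so that 0 is half open, set as the call begins (left out, the last holds). The fingers move at their own pace and stop on an object; "newtons" is the grip in N (left out, the last holds). Time passes only in rows, so rows that do not move let the fingers close. It gives the time, the measured TCP pose, the force and the opening at its end, in the units of the state.
- arm.observe(): the state, without advancing time (a new reading comes with each control period).
- vision.get_image(name): name is "scene" or "top"; returns (picture, depth): 400x640x3 uint8, red, green, blue; 400x640 float32, m along the optical axis (not along the pixel's ray), 0 where there is no reading.
- vision.get_calibration(name): a dict with "K" (3x3 intrinsics, pixels), "R" (3x3) and "t" (3): a world point X has camera coordinates R X + t. Camera axes: x right, y down, z forward; pixel columns grow to the right and rows downward; lengths in m; the calibration is good to about 2 mm. A picture is of the moment at which its call begins. get_calibration takes no time and is no camera call.
- order.sign_off(): hands the job in, once; it reports no verdict.
The state is a dict: "clock": time; "joints": joint angles; "dq": joint speeds; "joint_efforts": joint torques, N m; "position": TCP position; "ee_rot": TCP orientation; "force": force on the tool from outside, world axes, zero at the start; "ft_torque": the same for the moment, N m; "width": opening from 0.0 (shut) to 1.0 (fully open).
Only numpy, scipy, OpenCV 4.12 (cv2) and the standard library are available. Lean on these libraries where they do the work, as an engineer would, in place of code of your own. Each camera call takes 0.05 s, during which the arm holds its last target.

## Working session

There is one attempt and no reset: what is moved stays moved. The work goes in short steps, Python scripts to look and compute and a tool call to move; the robot and the scene stay as the last step left them, time stands still between calls to the robot, and variables do not carry over. Pictures are saved under pics/ and viewed, and the job is handed in when it is done.

Besides the shell and the picture viewer there is one more tool, called as a command line: name --pt "numbers of a row" for each row, then --argument value for the rest. apply_moves: Moves the arm, as the interface text tells. Its arguments: {"type":"object","properties":{"commands":{"type":"array","items":{"type":"array","items":{"type":"number"}}},"claw":{"type":"number"},"newtons":{"type":"number"}},"required":["commands"]}

```bash
ls -la; mkdir -p pics
python3 - <<'E'
from cell import arm, vision, order
import cv2
print(arm.observe())
for n in ("scene","top"):
    im,d=vision.get_image(n); cv2.imwrite(f"pics/{n}0.png",im[:,:,::-1])
    import numpy as np; np.savez(f"{n}0.npz",im=im,d=d)
    print(n,vision.get_calibration(n))
E
```

```text
total 12
drwxr-xr-x  3 agent agent 4096 Dec  6 15:24 .
drwxr-xr-x 23 root  root  4096 Dec  6 15:24 ..
drwxr-xr-x  2 agent agent 4096 Dec  6 15:24 pics
{'clock': 0.0, 'joints': array([-1.21862912,  0.43516593,  0.02500417,  1.57412281, -0.0115934 ,
        1.13400342, -0.07511537]), 'dq': array([ 0.0015964 , -0.00148727, -0.00021044,  0.00022025, -0.00100941,
        0.00044896, -0.00074045]), 'joint_efforts': array([ 9.23732550e-04, -6.67842865e+01,  9.85741764e-01, -3.14457643e+01,
       -6.03548228e-02,  4.27220645e-02,  1.51230051e-04]), 'position': array([0.27436879, 0.56095763, 0.21707085]), 'ee_rot': array([ 2.66432112e+00,  1.66282954e+00, -1.92773484e-03]), 'force': array([-0.11153316, -0.8959581 , -0.04589082]), 'ft_torque': array([-0.00590712, -0.01506053,  0.04140435]), 'width': 0.99976252085059}
scene {'K': array([[446.08159994,   0.        , 322.44956795],
       [  0.        , 446.08159994, 196.61158952],
       [  0.        ,   0.        ,   1.        ]]), 'R': array([[ 0.81354771, -0.5809156 ,  0.02602294],
       [-0.23768959, -0.37304981, -0.89684865],
       [ 0.53070122,  0.72344378, -0.44157141]]), 't': array([-0.40441853,  0.23582244,  0.77503362])}
top {'K': array([[475.84427456,   0.        , 325.15170884],
       [  0.        , 475.84427456, 197.61658643],
       [  0.        ,   0.        ,   1.        ]]), 'R': array([[ 0.02619762, -0.9995975 ,  0.01088706],
       [-0.99696882, -0.02692375, -0.07299504],
       [ 0.07325878, -0.00894177, -0.99727288]]), 't': array([0.06164709, 0.56725348, 1.47588603])}
```

View pics/scene0.png

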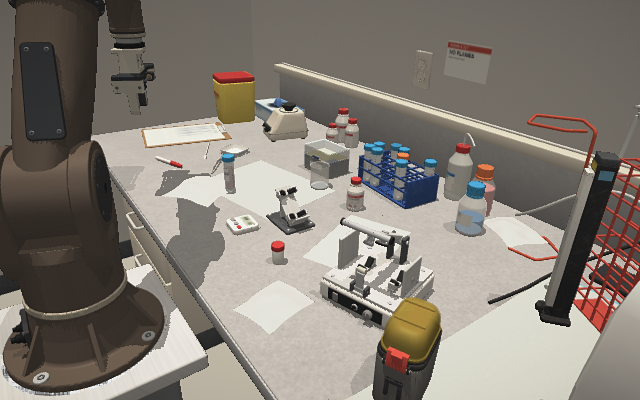

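View pics/top0.png

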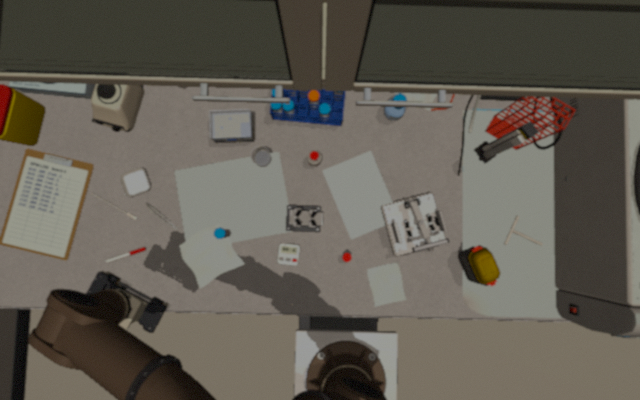

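The scene view shows the tube with its blue cap at about (229,158), the rest at (291,210) and the shaker at (377,265). In the top view they are at (221,233), (304,217) and (414,224). I'll zoom in on each.

```bash
cat > h.py <<'E'
import numpy as np,cv2
from cell import arm,vision,order
from scipy.spatial.transform import Rotation as Ro
C={n:vision.get_calibration(n) for n in ("scene","top")}
def unproj(n,u,v,d):
    c=C[n];p=np.array([(u-c['K'][0,2])/c['K'][0,0],(v-c['K'][1,2])/c['K'][1,1],1.])
    return c['R'].T@(np.multiply.outer(d,p) if 0 else p*d-c['t'])
def cloud(n,d):
    c=C[n];v,u=np.mgrid[0:400,0:640]
    P=np.stack([(u-c['K'][0,2])/c['K'][0,0]*d,(v-c['K'][1,2])/c['K'][1,1]*d,d],-1)-c['t']
    return P@c['R']
def proj(n,X):
    c=C[n];q=(np.atleast_2d(X)@c['R'].T+c['t'])@c['K'].T
    return q[:,:2]/q[:,2:]
def ray_z(n,u,v,z):
    c=C[n];p=c['R'].T@np.array([(u-c['K'][0,2])/c['K'][0,0],(v-c['K'][1,2])/c['K'][1,1],1.]);o=-c['R'].T@c['t']
    return o+p*(z-o[2])/p[2]
E
python3 - <<'E'
from h import *
s=np.load('scene0.npz');t=np.load('top0.npz')
def crop(im,x0,y0,x1,y1,k,f): cv2.imwrite(f,cv2.resize(im[y0:y1,x0:x1,::-1],None,fx=k,fy=k,interpolation=cv2.INTER_CUBIC))
crop(s['im'],310,205,445,330,5.5,'pics/s_sh.png')
crop(s['im'],200,140,360,260,5,'pics/s_rest.png')
crop(t['im'],200,180,340,270,5,'pics/t_rest.png')
crop(t['im'],370,180,460,265,6,'pics/t_sh.png')
E
```

```text
(no output)
```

View pics/s_sh.png

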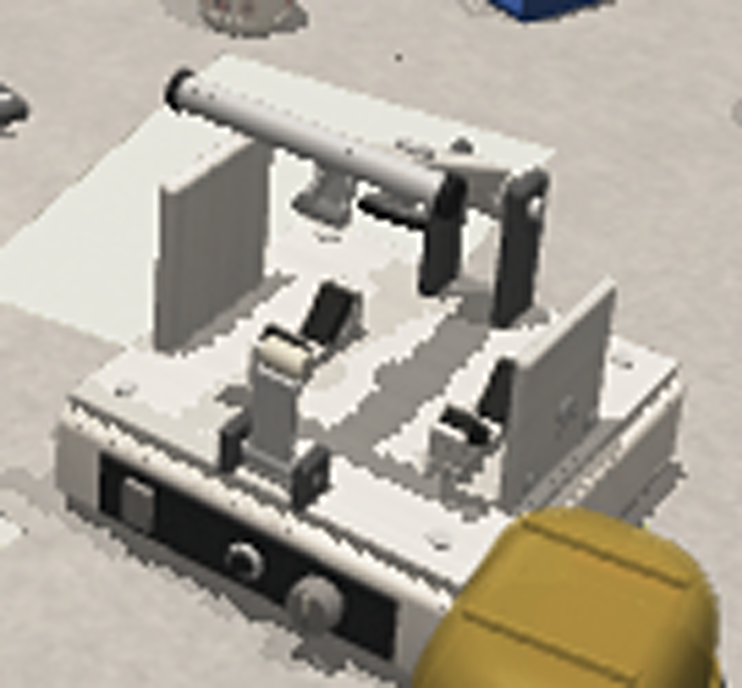

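View pics/s_rest.png

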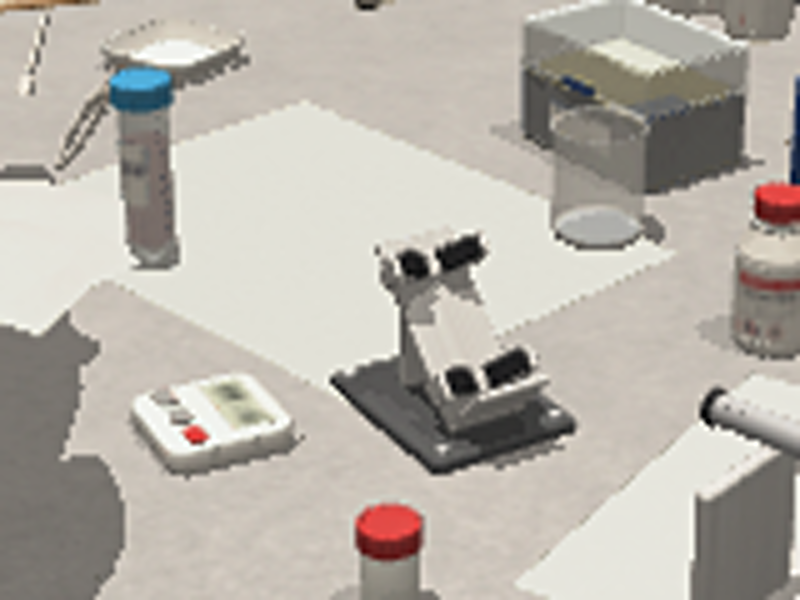

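View pics/t_rest.png

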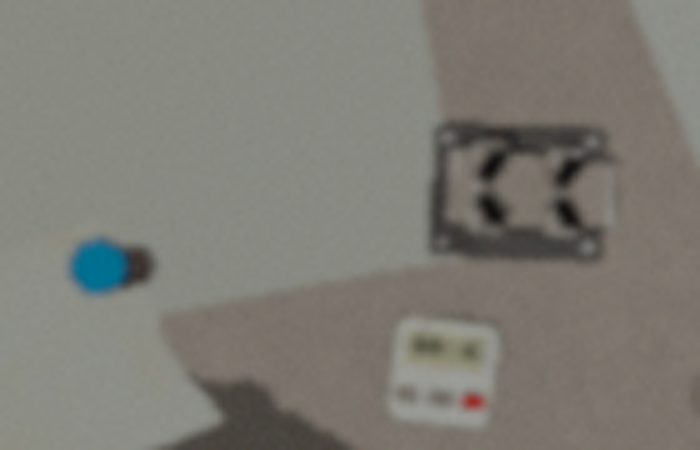

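View pics/t_sh.png

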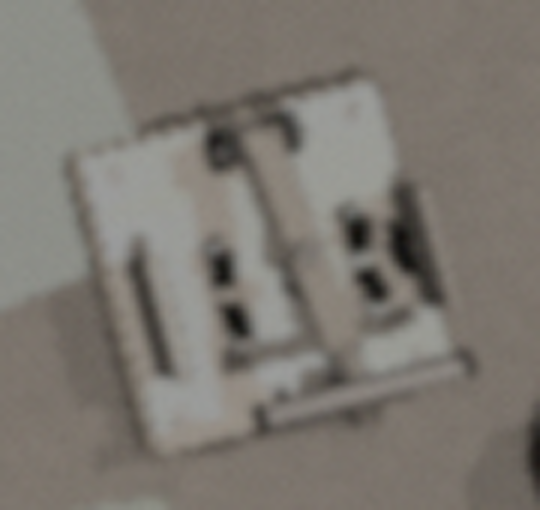

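Run:
```python
from h import *
s=np.load('scene0.npz');t=np.load('top0.npz')
Pt=cloud('top',t['d']);Ps=cloud('scene',s['d'])
print('centre guess',ray_z('top',414,224,.05), 'rest',ray_z('top',304,217,.0),'tube',ray_z('top',221,233,.114))
print('bench z top',np.median(Pt[240:260,320:335,2]), 'scene', np.median(Ps[270:290,230:240,2]))
g=ray_z('top',414,224,.05)[:2]
for n,P in(('top',Pt),('scene',Ps)):
    m=(np.hypot(P[...,0]-g[0],P[...,1]-g[1])<.14)
    z=P[...,2][m]; h=np.histogram(z,bins=np.arange(-.02,.24,.01)); print(n,h[0])
    mm=m&(abs(P[...,2]-.05)<.008)
    xy=P[mm][:,:2].astype(np.float32); print('plate z',np.median(P[mm][:,2]))
    print(cv2.minAreaRect(xy*1000))
    mm=m&(P[...,2]>.04)
    np.save(n+'_pl.npy',xy)
    mm=m&(P[...,2]>.135); print('high',P[mm].mean(0) if mm.any() else 0, P[mm].min(0),P[mm].max(0),mm.sum())
# tube
for n,P in(('top',Pt),('scene',Ps)):
    g=ray_z('top',221,233,.114)[:2]
    m=(np.hypot(P[...,0]-g[0],P[...,1]-g[1])<.03)&(P[...,2]>.1); p=P[m]; print(n,'cap',p.min(0),p.max(0),p.mean(0),m.sum())
# rest
    g=ray_z('top',304,217,.0)[:2]
    m=(np.hypot(P[...,0]-g[0],P[...,1]-g[1])<.075)&(P[...,2]>.004)&(P[...,2]<.03); p=P[m]; print('rest base z',np.median(p[:,2]),cv2.minAreaRect((p[:,:2]*1000).astype(np.float32)))
# centre of rest over bench
    m=(np.hypot(P[...,0]-g[0],P[...,1]-g[1])<.075)&(P[...,2]>.004);p=P[m];print(cv2.minAreaRect((p[:,:2]*1000).astype(np.float32)),p[:,2].max())
```

```text
centre guess [ 0.48927512 -0.19835721  0.05      ] rest [0.50338369 0.14207896 0.        ] tube [0.44660067 0.37931406 0.114     ]
bench z top 0.000509871852273104 scene -0.0013530617859237757
top [   2 1269 1770   37   34  115  728 1144  109   98   46   47   78  120
   92   56   48   55   40   69  108    0    0    0    0]
plate z 0.05103741255743706
((489.31768798828125, -198.274658203125), (162.2917938232422, 165.47149658203125), 16.11140251159668)
high [ 0.45250308 -0.21263731  0.16653354] [ 0.41103638 -0.27116468  0.13540068] [ 0.52255304 -0.16830626  0.1894862 ] 348
scene [   0 2406  449  280  382  502 2344 1020  486  302  239  268  267  189
   93   15   81   41    4  297  103    0    0    0    0]
plate z 0.0494261190330855
((487.5412902832031, -198.10791015625), (161.37815856933594, 161.5703887939453), 16.392284393310547)
high [ 0.43312811 -0.21948898  0.17036513] [ 0.40759996 -0.26992291  0.13533924] [ 0.50560839 -0.16745654  0.1830738 ] 531
top cap [0.43175581 0.36692952 0.10188043] [0.46416406 0.40085473 0.12089949] [0.4474952  0.38325019 0.11391856] 118
rest base z 0.00841811727153832 ((501.07232666015625, 142.0016326904297), (141.8538818359375, 145.85133361816406), 5.627964019775391)
((501.07232666015625, 142.0016326904297), (141.8538818359375, 145.85133361816406), 5.627964019775391) 1.5125966413419758
scene cap [0.42698961 0.3674184  0.1001014 ] [0.46157208 0.400836   0.11559877] [0.44237562 0.38028409 0.1089289 ] 97
rest base z 0.007386125064387241 ((497.5513000488281, 144.85081481933594), (85.18132781982422, 112.43756866455078), 0.8032944798469543)
((498.0126647949219, 141.9123992919922), (117.80707550048828, 85.13447570800781), 89.75144958496094) 0.08989179258509013
```

```bash
cat >> h.py <<'E'
SH=dict(o=np.array([.4885,-.198,0]),yaw=np.radians(16.2)); RE=dict(o=np.array([.4985,.1435,0]),yaw=np.radians(.6)); TU=np.array([.4465,.384,0])
def Rz(a): return Ro.from_euler('z',a).as_matrix()
def shp(p,S=None): S=S or SH; return np.atleast_2d(p)/1000.@Rz(S['yaw']).T+S['o']
def bar(th,y=0): return [70-145*np.cos(th)+11*np.sin(th),y,100+145*np.sin(th)+11*np.cos(th)]
def draw(im,n,lines,x0,y0,x1,y1,k,f,M=2):
    o=cv2.resize(im[y0:y1,x0:x1,::-1],None,fx=k,fy=k,interpolation=cv2.INTER_CUBIC)
    for L,c in lines:
        q=(proj(n,L)+.5-[x0,y0])*k
        cv2.polylines(o,[np.round(q).astype(np.int32).reshape(-1,1,2)],False,c,1,cv2.LINE_AA)
    cv2.imwrite(f,o)
def shlines(th,S=None):
    g=(0,255,0);r=(0,0,255);b=(255,0,0);L=[]
    sq=lambda a,b,z:[[-a,-b,z],[a,-b,z],[a,b,z],[-a,b,z],[-a,-b,z]]
    for z in(0,50):L.append((shp(sq(82,83,z),S),g))
    L.append((shp([[-32,-57,50],[-32,-57,112],[32,-57,112],[32,-57,50]],S),b))
    L.append((shp([[-32,66,50],[-32,66,121],[32,66,121],[32,66,50]],S),b))
    L.append((shp([[0,-57,76],[0,57,76]],S),r))
    L.append((shp([bar(th,-52),bar(th,52)],S),r)); L.append((shp([bar(th,0),[70,0,100]],S),r))
    for y in(-44,28):L.append((shp([[-27,y,71],[0,y,58],[27,y,71]],S),r))
    L.append((shp([[-61,-18,101],[-61,18,101]],S),r))
    return L
def relines(S=None):
    S=S or RE;g=(0,255,0);r=(0,0,255)
    d=np.array([0,1,1])/2**.5*1000/1000;f=np.array([0,-35.4,34.6])
    L=[(shp([[-42,-55,z],[42,-55,z],[42,55,z],[-42,55,z],[-42,-55,z]],S),g) for z in(0,)]
    L.append((shp([f,f+d*114],S),r))
    n=np.array([0,-1,1])/2**.5
    for s in(14,78): 
        c=f+d*s; L.append((shp([c+[-27,0,0]-5*n,c-20*n,c+[27,0,0]-5*n],S),r))
    return L
def tulines(p):
    a=np.linspace(0,2*np.pi,24)
    return [(np.stack([p[0]+R*np.cos(a),p[1]+R*np.sin(a),0*a+z],1),(0,0,255)) for R,z in((.0144,0),(.0172,.1),(.0172,.114))]
E
python3 - <<'E'
from h import *
s=np.load('scene0.npz')['im'];t=np.load('top0.npz')['im']
draw(s,'scene',shlines(.47),310,205,445,330,5.5,'pics/o1.png')
draw(t,'top',shlines(.47),370,180,460,265,7,'pics/o2.png')
draw(s,'scene',relines()+tulines(TU),200,140,330,240,6,'pics/o3.png')
draw(t,'top',relines()+tulines(TU),200,180,340,260,5.5,'pics/o4.png')
E
```

```text
(no output)
```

View pics/o1.png

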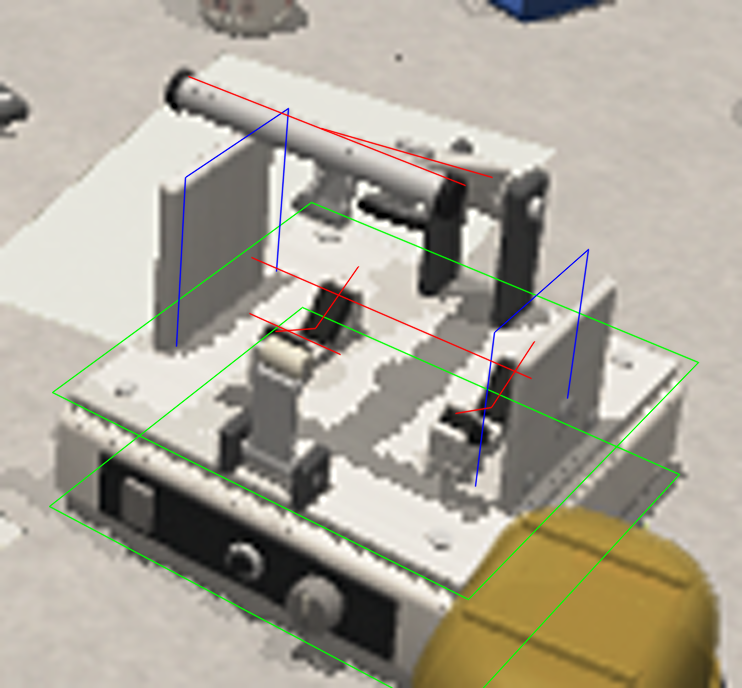

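View pics/o2.png

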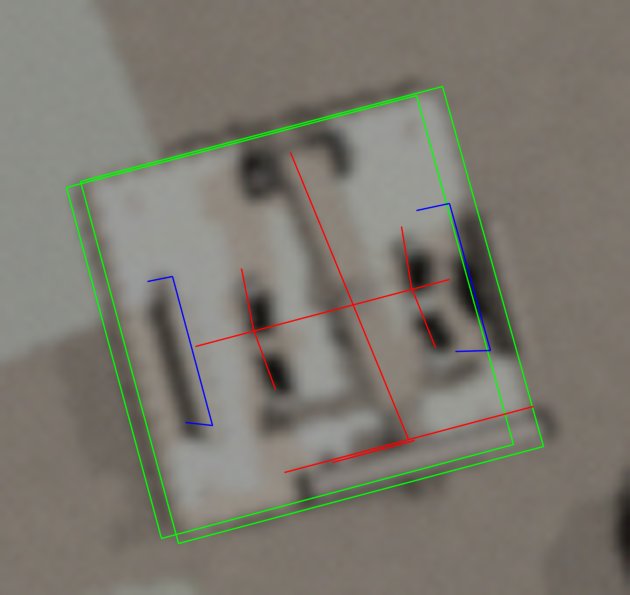

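View pics/o3.png

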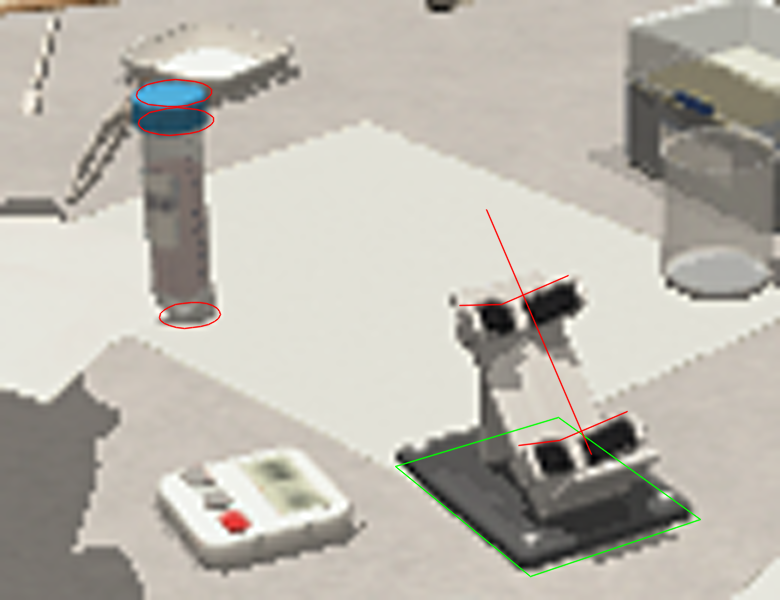

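View pics/o4.png

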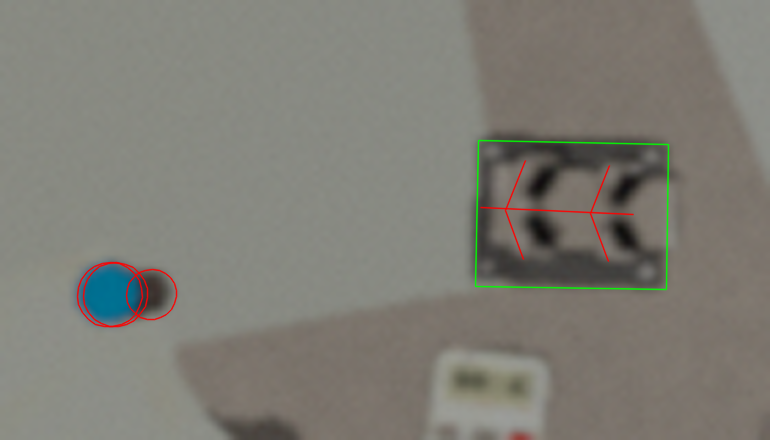

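Run:
```python
from h import *
s=np.load('scene0.npz');t=np.load('top0.npz')
out=[]
for n,q in(('top',t),('scene',s)):
    P=cloud(n,q['d']); X=(P-SH['o'])@Rz(SH['yaw'])*1000
    m=(abs(X[...,0])<110)&(abs(X[...,1])<100)&(X[...,2]>-30)&(X[...,2]<230)
    x=X[m];c=q['im'][m]
    o=np.full((600,400,3),255,np.uint8)[:, :]
    # plan: right = x, up = y ; 
    o=np.zeros((420,460,3),np.uint8)
    order_=np.argsort(x[:,2])
    for p in x[order_]:
        col=cv2.applyColorMap(np.uint8([[np.clip(p[2]*1.3,0,255)]]),cv2.COLORMAP_JET)[0,0]
        cv2.circle(o,(int(230+2*p[0]),int(210-2*p[1])),1,col.tolist(),-1)
    for y in(-57,-44,28,66):cv2.line(o,(170,210-2*y),(290,210-2*y),(255,255,255),1)
    cv2.rectangle(o,(230-164,210-166),(230+164,210+166),(255,255,255),1)
    out.append(o)
    m=(abs(x[:,0])<30)&(x[:,1]>50)&(x[:,2]>70)&(x[:,2]<115);print(n,'tall',np.percentile(x[m,1],[5,50,95]), np.percentile(x[m,0],[1,99]))
    m=(abs(x[:,0])<35)&(x[:,1]<-45)&(x[:,2]>80)&(x[:,2]<110);print('low',np.percentile(x[m,1],[5,50,95]), np.percentile(x[m,0],[1,99]))
    m=(abs(x[:,0])<60)&(x[:,1]>60)&(x[:,2]>112)&(x[:,2]<130);print('talltop',m.sum(),np.percentile(x[m],[5,50,95],axis=0))
    m=(abs(x[:,0])<60)&(x[:,1]<-50)&(x[:,2]>105)&(x[:,2]<118);print('lowtop',m.sum(),np.percentile(x[m],[5,50,95],axis=0))
    for a,b in((15,42),(-55,-36)):
        m=(abs(x[:,0])<35)&(x[:,1]>a)&(x[:,1]<b)&(x[:,2]>57)&(x[:,2]<74);print('saddle',m.sum(),np.percentile(x[m],[3,50,97],axis=0))
cv2.imwrite('pics/plan.png',np.hstack(out)[:,:800])
```

```text
top tall [67.61431976 69.09170297 69.9929065 ] [-28.00524914  23.51185523]
low [-74.82436979 -70.89877846 -61.64680939] [-34.16922252  23.6716885 ]
talltop 65 [[-35.02338906  61.65553095 113.48762184]
 [ -8.3126138   66.34540583 121.34722076]
 [ 19.8305639   69.14706897 125.64174193]]
lowtop 45 [[-35.51608212 -76.71121734 105.58985047]
 [ -9.86798178 -72.83983564 110.92125245]
 [ 19.05747415 -70.65124436 114.76500473]]
saddle 64 [[-32.26109053  18.4277479   57.48360053]
 [ -4.45676593  24.07546045  65.94610959]
 [ 20.50939528  37.58937684  72.92946053]]
saddle 75 [[-32.90121389 -54.14306253  57.21266759]
 [ -7.83797836 -48.10540827  67.02817673]
 [ 22.43411068 -42.32938965  73.58870228]]
scene tall [63.24762299 64.21137763 65.34949944] [-29.74452947  20.43736402]
low [-74.60803077 -73.7268271  -72.73482368] [-34.49508675  21.18997172]
talltop 106 [[-40.1031843   63.46346816 112.69564855]
 [-17.8181317   65.22107624 118.21473049]
 [  5.49014503  70.52788681 120.75110451]]
lowtop 100 [[-38.84179788 -74.38399299 105.53168379]
 [-10.87596158 -72.59612751 110.04447629]
 [ 17.94020971 -69.43069429 111.93262627]]
saddle 104 [[-28.92865291  19.41497739  58.03202404]
 [  2.44858025  23.61050706  66.25517906]
 [ 18.46525718  30.87003286  71.72209018]]
saddle 110 [[-34.7925502  -52.22540522  58.16903742]
 [-17.95816203 -46.23689984  66.23439719]
 [  9.44609663 -40.51351196  72.42719672]]
```

View pics/plan.png

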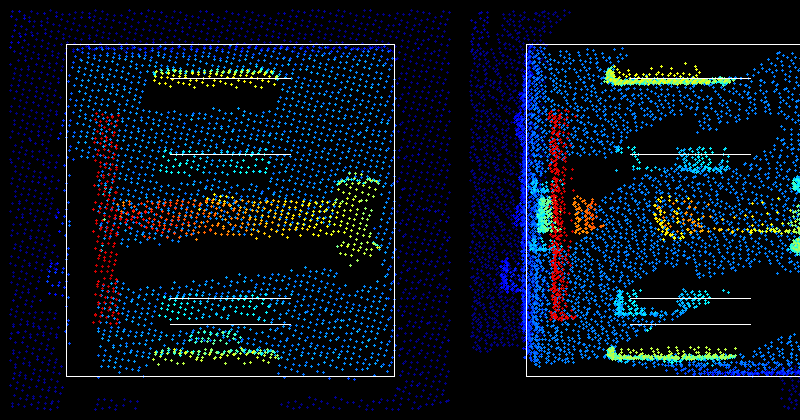

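Run:
```python
from h import *
s=np.load('scene0.npz');t=np.load('top0.npz')
out=[];side=[]
st=arm.observe();R=Ro.from_rotvec(st['ee_rot']).as_matrix()
for n,q in(('top',t),('scene',s)):
    P=cloud(n,q['d']); X=(P-RE['o'])@Rz(RE['yaw'])*1000
    m=(abs(X[...,0])<65)&(abs(X[...,1])<80)&(X[...,2]>-20)&(X[...,2]<130)
    x=X[m];c=q['im'][m]
    o=np.zeros((400,400,3),np.uint8);o2=o.copy()
    for p,cc in sorted(zip(x,c),key=lambda a:a[0][2]):
        cv2.circle(o,(int(200+3*p[0]),int(200-3*p[1])),1,cc[::-1].tolist() ,-1)
        if abs(p[0])<32: cv2.circle(o2,(int(200+3*p[1]),int(350-3*p[2])),1,cc[::-1].tolist(),-1)
    cv2.rectangle(o,(200-126,200-165),(200+126,200+165),(255,255,255),1)
    f=np.array([-35.4,34.6]);d=np.array([.707,.707]);nn=np.array([-.707,.707])
    def ln(a,b,col=(0,255,0)): cv2.line(o2,(int(200+3*a[0]),int(350-3*a[1])),(int(200+3*b[0]),int(350-3*b[1])),col,1)
    ln(f,f+114*d); ln(f-25*nn,f-25*nn+100*d,(0,0,255))
    for k in(8,20,72,84): ln(f+k*d-5*nn,f+k*d-25*nn,(255,0,0))
    out.append(o);side.append(o2)
    m=x[:,2]>25;print(n,x[m].min(0),x[m].max(0)); m=(x[:,2]<14)&(x[:,2]>4); print(np.percentile(x[m],[1,99],axis=0))
    # gripper
    T=(P-st['position'])@R*1000
    m=(np.abs(T[...,0])<150)&(np.abs(T[...,1])<80)&(T[...,2]>-120)&(T[...,2]<40)&(q['d']>0)
    g=T[m]; print('grip',m.sum())
    for a in range(-120,40,20):
        k=(g[:,2]>=a)&(g[:,2]<a+20)
        if k.sum()>8: print(a,k.sum(),np.percentile(g[k,:2],[1,50,99],axis=0).round(1).tolist())
cv2.imwrite('pics/rplan.png',np.hstack(out));cv2.imwrite('pics/rside.png',np.hstack(side))
```

```text
top [-25.16361598 -61.67302921  25.45040174] [29.42206461 38.29206546 96.96338009]
[[-62.1348468  -77.38490923   4.08518061]
 [ 60.46643531  77.61030035  13.48114635]]
grip 1168
-120 861 [[-96.2, -32.9], [-55.4, 12.1], [92.4, 38.7]]
-100 288 [[-87.3, -32.5], [12.4, 31.0], [81.5, 38.6]]
scene [-29.67122806 -60.55634341  25.00150045] [28.06338105 42.3810537  89.89179259]
[[-42.0580686  -53.49659319   4.27201213]
 [ 38.22782419  55.15842509  13.57572724]]
grip 1250
-120 434 [[-99.1, -35.4], [-87.2, 9.8], [92.3, 35.3]]
-100 367 [[-94.9, -37.3], [-85.1, 14.9], [81.2, 35.1]]
-80 138 [[-91.4, -36.1], [-83.8, 2.0], [81.4, 34.5]]
-60 90 [[-69.0, -11.7], [-63.1, 1.2], [63.2, 9.6]]
-40 141 [[-67.7, -12.5], [-55.7, 0.1], [58.1, 9.8]]
-20 80 [[-61.4, -12.2], [42.2, 0.1], [58.2, 9.6]]
```

View pics/rplan.png

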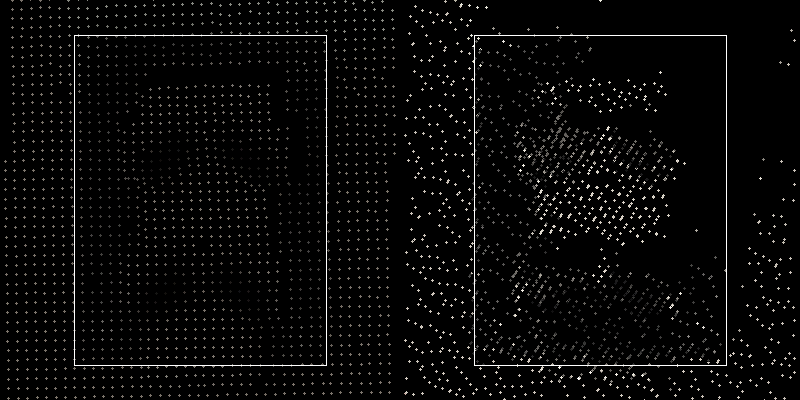

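View pics/rside.png

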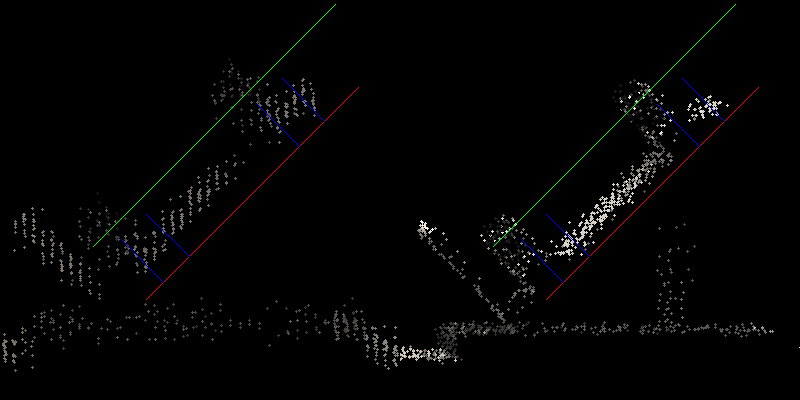

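Run:
```python
from h import *
s=np.load('scene0.npz');t=np.load('top0.npz')
st=arm.observe();R=Ro.from_rotvec(st['ee_rot']).as_matrix()
out=[]
for n,q in(('scene',s),('top',t)):
    P=cloud(n,q['d']);T=(P-st['position'])@R*1000
    m=(np.abs(T[...,0])<150)&(np.abs(T[...,1])<90)&(T[...,2]>-250)&(T[...,2]<50)&(q['d']>0)
    g=T[m]
    o=np.zeros((400,400,3),np.uint8)
    for p in g: cv2.circle(o,(int(200+1.3*p[0]),int(330+1.3*p[2])),1,(0,255-int(p[1]+90),int(p[1]+90)),-1)
    for k in range(-240,50,20): cv2.putText(o,str(k),(0,int(330+1.3*k)),0,.3,(255,255,255))
    out.append(o)
cv2.imwrite('pics/g.png',np.hstack(out))
im=s['im'][0:130,80:180,::-1];cv2.imwrite('pics/g2.png',cv2.resize(im,None,fx=4.5,fy=4.5,interpolation=cv2.INTER_CUBIC))
print('cabinet edge',ray_z('top',450,85,.62),ray_z('top',450,100,.62))
```

```text
cabinet edge [ 0.74453118 -0.15183027  0.62      ] [ 0.7152121  -0.15203538  0.62      ]
```

View pics/g.png

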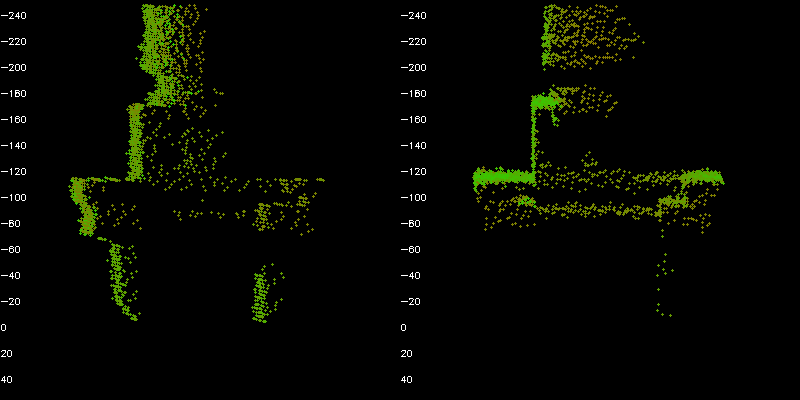

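View pics/g2.png

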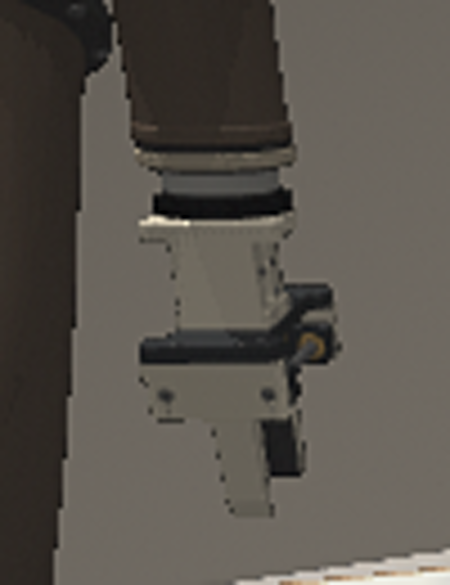

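Run:
```python
from h import *
s=np.load('scene0.npz');t=np.load('top0.npz')
st=arm.observe();R=Ro.from_rotvec(st['ee_rot']).as_matrix();p=st['position']
for z in(-5,0,22):
  print(z,[proj('scene',p+R@np.array([x,0,z])/1000)[0].round(1).tolist() for x in(-56,0,56)])
for v in range(104,122,2): print(v,s['d'][v,126:146].round(3))
```

```text
-5 [[136.3, 115.9], [140.4, 110.2], [144.2, 105.0]]
0 [[136.5, 117.7], [140.7, 112.0], [144.5, 106.7]]
22 [[137.8, 125.8], [141.9, 119.8], [145.6, 114.2]]
104 [2.031 2.03  2.042 1.156 1.154 1.153 1.152 1.158 1.154 1.155 1.155 1.158
 1.166 1.263 1.267 1.266 1.265 1.268 1.266 1.268]
106 [2.041 2.031 2.043 1.16  1.159 1.156 1.159 1.159 1.16  1.161 1.156 1.16
 1.162 1.176 2.07  2.086 2.078 2.09  2.072 2.088]
108 [2.045 2.041 2.06  2.044 1.16  1.159 1.16  1.161 1.167 1.166 1.162 1.161
 1.163 1.178 2.079 2.084 2.074 2.083 2.078 2.096]
110 [2.043 2.041 2.057 2.052 1.165 1.16  1.163 1.163 1.167 1.166 1.165 1.165
 1.167 1.168 2.086 2.086 2.081 2.09  2.092 2.092]
112 [2.045 2.058 2.054 2.049 2.06  1.173 1.17  1.175 1.171 1.174 1.175 1.172
 1.174 1.175 1.186 2.094 2.082 2.081 2.084 2.093]
114 [2.041 2.044 2.047 2.056 2.073 2.055 1.182 1.179 1.181 1.18  1.181 1.181
 1.183 1.185 1.185 2.088 2.101 2.095 2.098 2.101]
116 [2.062 2.059 2.05  2.071 2.064 2.072 2.073 2.078 2.066 2.066 2.077 2.084
 2.097 2.082 2.084 2.087 2.095 2.088 2.093 2.105]
118 [2.059 2.059 2.057 2.068 2.064 2.073 2.071 2.074 2.08  2.096 2.087 2.081
 2.1   2.09  2.096 2.084 2.101 2.113 2.117 2.106]
120 [2.055 2.064 2.065 2.066 2.071 2.079 2.068 2.075 2.077 2.083 2.088 2.084
 2.093 2.092 2.099 2.098 2.104 2.112 2.11  2.108]
```

```bash
cat >> h.py <<'E'
SH=dict(o=np.array([.4815,-.2034,0]),yaw=np.radians(16.2)); RE=dict(o=np.array([.499,.133,0]),yaw=np.radians(.6)); TU=np.array([.4462,.384,0])
def Rt(az,z=(0,0,-1)):
    "tool R with z axis given, x near azimuth az (rad)"
    z=np.array(z,float);z/=np.linalg.norm(z);x=np.array([np.cos(az),np.sin(az),0]);x-=z*(x@z);x/=np.linalg.norm(x)
    return np.stack([x,np.cross(z,x),z],1)
def plan(targets,start=None,st=.045,sr=.145,dec=(.05,.005)):
    """targets: list of (p,R[,st]); prints rows (cm,rad)"""
    o=arm.observe()
    p,R=start if start else (o['position'].copy(),Ro.from_rotvec(o['ee_rot']).as_matrix())
    rows=[]
    for T in targets:
        tp,tR=np.array(T[0],float),T[1]; s=T[2] if len(T)>2 else st
        rv=Ro.from_matrix(R.T@tR).as_rotvec()
        n=max(1,int(np.ceil(max(np.linalg.norm(tp-p)/s,np.linalg.norm(rv)/sr)-.02)))
        p0,R0=p.copy(),R.copy()
        for i in range(1,n+1):
            gp=p0+(tp-p0)*i/n; gR=R0@Ro.from_rotvec(rv*i/n).as_matrix()
            a=np.round(R.T@(gp-p)*100/dec[0])*dec[0]; b=np.round(Ro.from_matrix(R.T@gR).as_rotvec()/dec[1])*dec[1]
            rows.append(np.r_[a,b].round(3).tolist())
            p=p+R@a/100; R=R@Ro.from_rotvec(b).as_matrix()
    for i in range(0,len(rows),5): print(rows[i:i+5])
    print('end',p.round(4),Ro.from_matrix(R).as_rotvec().round(3),len(rows)); return p,R
def shR(lean=0): return Rt(SH['yaw'])
def show(tag,*boxes):
    for n,x0,y0,x1,y1,k in boxes:
        im,d=vision.get_image(n);np.savez(f'{n}_{tag}.npz',im=im,d=d)
        cv2.imwrite(f'pics/{n}_{tag}.png',cv2.resize(im[y0:y1,x0:x1,::-1],None,fx=k,fy=k,interpolation=cv2.INTER_CUBIC))
E
python3 - <<'E'
from h import *
for p in([.36,.08,0],[.40,.05,0],[.38,.3,0],[.4,.25,0]): print(p,proj('top',p))
print(bar(.47), shp(bar(.47,34)),shp(bar(.47,-34)))
E
```

```text
[0.36, 0.08, 0] [[322.33457596 262.95914295]]
[0.4, 0.05, 0] [[332.15501589 250.46482152]]
[0.38, 0.3, 0] [[252.78574907 254.78231003]]
[0.4, 0.25, 0] [[268.86763737 248.82286095]]
[np.float64(-54.29565264915294), 0, np.float64(175.47576255011353)] [[ 0.41987453 -0.18589802  0.17547576]] [[ 0.43884593 -0.25119799  0.17547576]]
```

Run:
```python
from h import *
R=Ro.from_rotvec(arm.observe()['ee_rot']).as_matrix()
plan([([.385,.29,.12],R),([.385,.29,.04],R)])
```

```text
[[-2.8, 3.1, 1.4, 0.0, 0.0, 0.0], [-2.75, 3.15, 1.4, 0.0, 0.0, 0.0], [-2.8, 3.1, 1.4, 0.0, 0.0, 0.0], [-2.8, 3.15, 1.35, 0.0, 0.0, 0.0], [-2.75, 3.1, 1.4, 0.0, 0.0, 0.0]]
[[-2.8, 3.1, 1.4, 0.0, 0.0, 0.0], [-2.8, 3.15, 1.4, 0.0, 0.0, 0.0], [0.0, -0.0, 4.0, 0.0, 0.0, 0.0], [0.05, -0.0, 4.0, 0.0, 0.0, 0.0]]
end [0.3851 0.2901 0.0399] [ 2.664e+00  1.663e+00 -2.000e-03] 9
```

apply_moves --pt "-2.8 3.1 1.4 0 0 0" --pt "-2.8 3.1 1.4 0 0 0" --pt "-2.8 3.1 1.4 0 0 0" --pt "-2.8 3.1 1.4 0 0 0" --pt "-2.8 3.1 1.4 0 0 0" --claw 0.2 --newtons 20

```text
clock: 0.6
position: [0.3525, 0.3658, 0.1472]
ee_rot: [2.665, 1.663, -0.0]
force: [-0.1, -0.3, -0.5]
width: 0.617
```

apply_moves --pt "-2.8 3.1 1.4 0 0 0" --pt "-2.8 3.1 1.4 0 0 0" --pt "0 0 4 0 0 0" --pt "0 0 4 0 0 0"

```text
clock: 1.0
position: [0.3848, 0.289, 0.0395]
ee_rot: [-2.668, -1.659, -0.004]
force: [-0.0, 0.9, 0.4]
width: 0.4
```

apply_moves --pt "0 0 0.8 0 0 0" --pt "0 0 0.6 0 0 0" --pt "0 0 0.3 0 0 0"

```text
clock: 1.3
position: [0.3837, 0.2908, 0.0234]
ee_rot: [-2.664, -1.664, -0.001]
force: [1.1, -0.5, 0.5]
width: 0.398
```

Run:
```python
from h import *
print(arm.observe()['position'],arm.observe()['force'])
show('t1',('scene',190,100,330,260,4.5) )
```

```text
[0.38371218 0.29075049 0.02340111] [ 1.08808633 -0.53397167  0.45965797]
```

View pics/scene_t1.png

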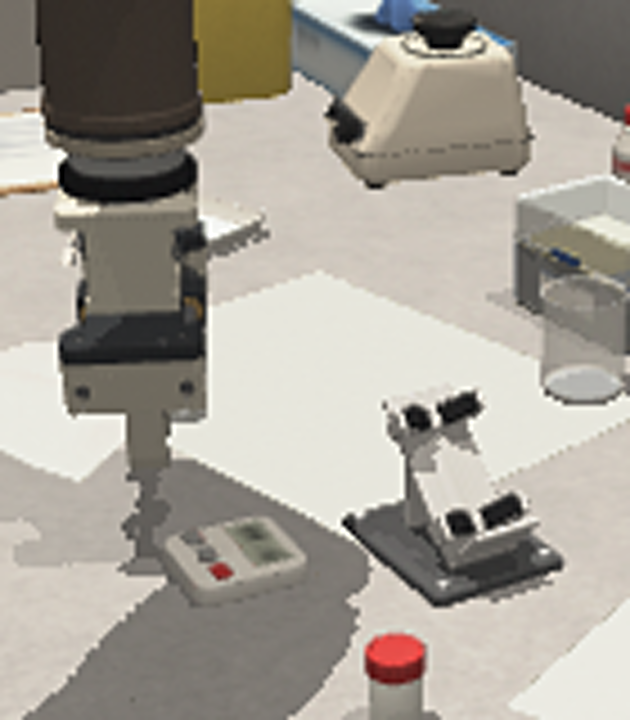

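apply_moves --pt "0 0 0.2 0 0 0" --pt "0 0 0.2 0 0 0"

```text
clock: 1.55
position: [0.3839, 0.2908, 0.0197]
ee_rot: [-2.664, -1.664, -0.003]
force: [-0.9, -0.4, 0.0]
width: 0.4
```

apply_moves --pt "0 0 0.2 0 0 0" --pt "0 0 0.2 0 0 0"

```text
clock: 1.75
position: [0.3836, 0.2903, 0.015]
ee_rot: [-2.665, -1.663, -0.001]
force: [-0.3, 0.4, -1.2]
width: 0.399
```

apply_moves --pt "0 0 0.5 0 0 0" --pt "0 0 0.4 0 0 0" --pt "0 0 0.2 0 0 0"

```text
clock: 2.05
position: [0.3832, 0.2898, 0.0033]
ee_rot: [2.665, 1.663, -0.001]
force: [-0.5, 0.2, 0.2]
width: 0.403
```

apply_moves --pt "0 0 0.2 0 0 0" --pt "0 0 0.2 0 0 0"

```text
clock: 2.25
position: [0.3834, 0.2901, -0.0004]
ee_rot: [2.665, 1.663, -0.0]
force: [-0.3, -0.1, 0.9]
width: 0.403
```

apply_moves --pt "0 0 0.2 0 0 0" --pt "0 0 0.1 0 0 0"

```text
clock: 2.45
position: [0.3834, 0.29, -0.0033]
ee_rot: [2.665, 1.663, -0.0]
force: [0.3, -0.5, 0.5]
width: 0.395
```

apply_moves --pt "0 0 0.2 0 0 0" --pt "0 0 0 0 0 0"

```text
clock: 2.65
position: [0.3833, 0.29, -0.0054]
ee_rot: [2.665, 1.663, -0.0]
force: [-0.4, 0.7, -0.4]
width: 0.402
```

apply_moves --pt "0 0 0.2 0 0 0" --pt "0 0 0 0 0 0"

```text
clock: 2.85
position: [0.3834, 0.29, -0.0073]
ee_rot: [2.665, 1.663, -0.0]
force: [0.0, 0.2, 0.8]
width: 0.398
```

apply_moves --pt "0 0 0.2 0 0 0" --pt "0 0 0 0 0 0"

```text
clock: 3.05
position: [0.3835, 0.2902, -0.0086]
ee_rot: [-2.665, -1.663, -0.001]
force: [-2.1, -2.1, 10.5]
width: 0.403
```

apply_moves --pt "0 0 0.2 0 0 0" --pt "0 0 0 0 0 0"

```text
clock: 3.25
position: [0.3836, 0.2902, -0.0089]
ee_rot: [-2.665, -1.663, -0.002]
force: [-8.4, -6.3, 44.2]
width: 0.402
```

```bash
cat >> h.py <<'E'
OFF=.0273
def tc(g,R): return np.array(g)+R@np.array([0,0,OFF])
E
python3 - <<'E'
from h import *
R0=Ro.from_rotvec(arm.observe()['ee_rot']).as_matrix()
R=shR(); b=shp(bar(.47,34))[0]
plan([([.3834,.29,.08],R0),([.40,.20,.2],R0),(tc(b+[0,0,.06],R),R),(tc(b+[0,0,.03],R),R)])
E
```

```text
[[-0.0, -0.0, -4.45, 0.0, 0.0, 0.0], [-0.0, -0.0, -4.45, 0.0, 0.0, 0.0], [-1.85, 1.35, -3.0, 0.0, 0.0, 0.0], [-1.85, 1.35, -3.0, 0.0, 0.0, 0.0], [-1.8, 1.4, -3.0, 0.0, 0.0, 0.0]]
[[-1.85, 1.35, -3.0, 0.0, 0.0, 0.0], [-3.75, 2.1, -0.1, -0.0, -0.0, 0.095], [-3.55, 2.4, -0.1, -0.0, -0.0, 0.09], [-3.3, 2.75, -0.1, -0.0, -0.0, 0.095], [-3.05, 3.05, -0.1, -0.0, -0.0, 0.09]]
[[-2.75, 3.3, -0.05, -0.0, -0.0, 0.095], [-2.4, 3.55, -0.1, -0.0, -0.0, 0.09], [-2.1, 3.75, -0.1, -0.0, -0.0, 0.095], [-1.75, 3.9, -0.1, -0.0, -0.0, 0.09], [-1.35, 4.05, -0.1, -0.0, -0.0, 0.095]]
[[-0.0, 0.05, 3.0, -0.0, -0.0, -0.0]]
end [ 0.4199 -0.1861  0.1782] [-3.11e+00 -4.39e-01 -1.00e-03] 16
```

apply_moves --pt "0 0 -4.45 0 0 0" --pt "0 0 -4.45 0 0 0" --pt "-1.85 1.35 -3 0 0 0" --pt "-1.85 1.35 -3 0 0 0" --pt "-1.8 1.4 -3 0 0 0"

```text
clock: 3.75
position: [0.3959, 0.2218, 0.1691]
ee_rot: [-2.665, -1.664, -0.001]
force: [-0.3, 0.2, 0.3]
width: 0.398
```

apply_moves --pt "-1.85 1.35 -3.0 0 0 0" --pt "-3.75 2.1 -0.1 0 0 0.095" --pt "-3.55 2.4 -0.1 0 0 0.09" --pt "-3.3 2.75 -0.1 0 0 0.095" --pt "-3.05 3.05 -0.1 0 0 0.09"

```text
clock: 4.25
position: [0.4086, 0.0268, 0.202]
ee_rot: [-2.928, -1.139, -0.001]
force: [0.8, 0.0, -0.2]
width: 0.4
```

apply_moves --pt "-2.75 3.3 -0.05 0 0 0.095" --pt "-2.4 3.55 -0.1 0 0 0.09" --pt "-2.1 3.75 -0.1 0 0 0.095" --pt "-1.75 3.9 -0.1 0 0 0.09" --pt "-1.35 4.05 -0.1 0 0 0.095"

```text
clock: 4.75
position: [0.4196, -0.1872, 0.2065]
ee_rot: [-3.111, -0.434, -0.001]
force: [1.0, 1.1, -1.0]
width: 0.404
```

Run:
```python
from h import *
o=arm.observe();print(o['position'],o['ee_rot'],o['joints'])
show('b1',('scene',290,140,450,300,4),('top',350,160,470,270,5) )
```

```text
[ 0.41957014 -0.18723342  0.20650214] [-3.11137292e+00 -4.34201414e-01 -1.06944613e-03] [-0.16317071  0.17783472  0.54857913  2.00774933 -0.11148552  0.98398289
  0.71753261]
```

View pics/scene_b1.png

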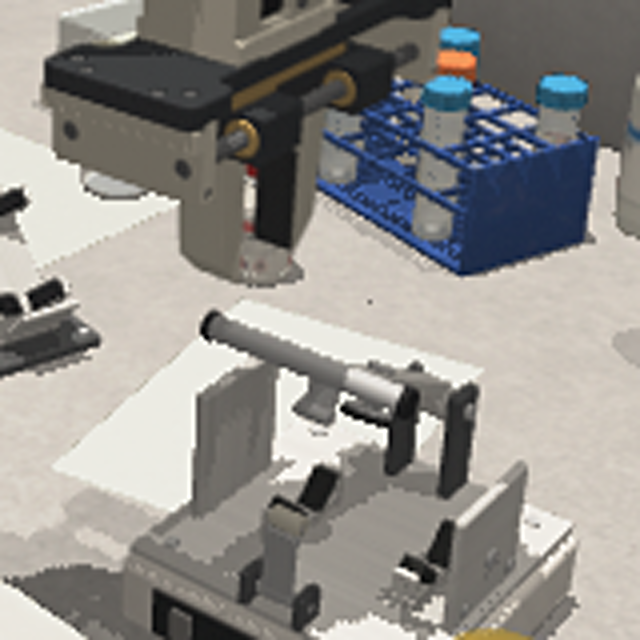

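View pics/top_b1.png

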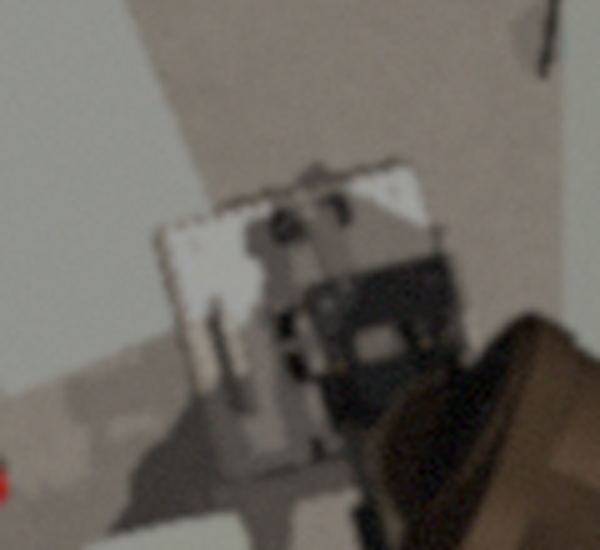

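Run:
```python
from h import *
o=arm.observe();R=Ro.from_rotvec(o['ee_rot']).as_matrix()
for n in('scene','top'):
    q=np.load(f'{n}_b1.npz');P=cloud(n,q['d']);T=(P-o['position'])@R*1000;X=(P-SH['o'])@Rz(SH['yaw'])*1000
    m=(q['d']>0)&(np.abs(T[...,0])<120)&(np.abs(T[...,1])<60)
    for a in range(-120,10,15):
        k=m&(T[...,2]>=a)&(T[...,2]<a+15)
        if k.sum()>8: print(n,a,k.sum(),np.percentile(T[k][:,:2],[1,50,99],axis=0).round(1).tolist())
    k=(X[...,2]>150)&(X[...,2]<195)&(np.abs(X[...,0]+54)<14)&(np.abs(X[...,1])<65)
    x=X[k]; print('bar',k.sum(),np.percentile(x,[2,50,98],axis=0).round(1).tolist())
```

```text
scene -120 1460 [[-95.0, -37.8], [-55.7, 13.3], [92.7, 32.9]]
scene -105 879 [[-93.1, -38.2], [-37.1, 19.5], [87.2, 32.7]]
scene -90 795 [[-87.5, -39.4], [-51.3, 21.4], [83.8, 32.7]]
scene -75 91 [[-86.3, -36.4], [-30.1, 6.0], [82.1, 25.8]]
scene -60 144 [[-37.7, -6.2], [-0.9, 5.5], [37.6, 7.1]]
scene -45 244 [[-36.9, -15.0], [-22.6, 1.3], [36.5, 7.1]]
scene -30 221 [[-35.6, -15.5], [17.8, 0.8], [34.5, 6.7]]
scene -15 60 [[-27.5, -14.0], [19.1, -2.1], [26.5, 6.6]]
bar 431 [[-61.3, -50.8, 151.7], [-58.2, -1.9, 177.7], [-41.0, 50.8, 181.6]]
top -120 343 [[-85.4, -32.5], [73.2, -4.2], [93.8, 40.0]]
top -105 333 [[-80.2, -32.6], [30.0, -22.3], [82.2, 37.0]]
top -90 26 [[-85.2, -32.8], [-14.1, -31.0], [85.3, 12.3]]
bar 32 [[-59.5, 29.5, 175.0], [-53.2, 42.8, 181.1], [-47.8, 50.5, 187.1]]
```

apply_moves --pt "0 0 3 0 0 0" --pt "0 0 2 0 0 0" --pt "0 0 0.9 0 0 0"

```text
clock: 5.15
position: [0.4188, -0.1848, 0.1457]
ee_rot: [-3.109, -0.441, 0.004]
force: [-0.2, 0.5, 0.3]
width: 0.398
```

apply_moves --pt "0 0 0 0 0 0" --pt "0 0 0 0 0 0" --pt "0 0 0 0 0 0" --pt "0 0 0 0 0 0" --claw 1 --newtons 15

```text
clock: 5.55
position: [0.4201, -0.1857, 0.148]
ee_rot: [3.11, 0.44, 0.001]
force: [0.6, -1.0, -0.5]
width: 0.125
```

Run:
```python
from h import *
o=arm.observe();print(o['position'],o['force'],o['width'])
show('b2',('scene',290,140,450,300,4))
```

```text
[ 0.42010932 -0.18570524  0.14804973] [ 0.5739907  -0.99759085 -0.45772536] 0.12472618795927408
```

View pics/scene_b2.png

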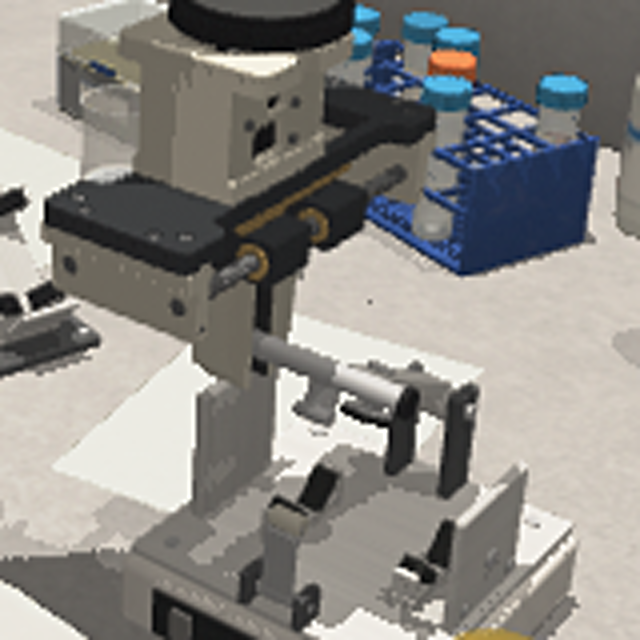

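Run:
```python
from h import *
o=arm.observe();R=shR()
p0=o['position'];b0=np.array(bar(.47))
def tgt(th): return p0+Rz(SH['yaw'])@((np.array(bar(th))-b0)/1000)
R0=Ro.from_rotvec(o['ee_rot']).as_matrix()
plan([(tgt(t),R0) for t in np.linspace(.47,2.03,13)[1:]])
print(tgt(2.03),tgt(2.05))
```

```text
[[1.1, -0.0, -1.55, 0.0, 0.0, 0.0], [1.25, -0.0, -1.4, 0.0, 0.0, 0.0], [1.45, -0.0, -1.2, 0.0, 0.0, 0.0], [1.6, -0.0, -1.0, 0.0, 0.0, 0.0], [1.7, -0.0, -0.85, 0.0, 0.0, 0.0]]
[[1.8, -0.0, -0.55, 0.0, 0.0, 0.0], [1.85, -0.0, -0.35, 0.0, 0.0, 0.0], [1.9, -0.0, -0.1, 0.0, 0.0, 0.0], [1.9, -0.0, 0.15, 0.0, 0.0, 0.0], [1.85, -0.05, 0.4, 0.0, 0.0, 0.0]]
[[1.75, 0.0, 0.65, 0.0, 0.0, 0.0], [1.7, 0.0, 0.85, 0.0, 0.0, 0.0]]
end [ 0.6106 -0.1302  0.1976] [3.11e+00 4.40e-01 1.00e-03] 12
[ 0.61065639 -0.13038423  0.19758703] [ 0.61304471 -0.12969035  0.19607952]
```

apply_moves --pt "1.1 0 -1.55 0 0 0" --pt "1.25 0 -1.4 0 0 0" --pt "1.45 0 -1.2 0 0 0"

```text
clock: 5.9
position: [0.4541, -0.1757, 0.1895]
ee_rot: [-3.11, -0.437, 0.006]
force: [-9.1, -3.1, 6.1]
width: 0.119
```

apply_moves --pt "1.6 0 -1.0 0 0 0" --pt "1.7 0 -0.85 0 0 0" --pt "1.8 0 -0.55 0 0 0"

```text
clock: 6.2
position: [0.5051, -0.161, 0.2141]
ee_rot: [-3.11, -0.439, 0.0]
force: [-3.4, -0.7, 1.9]
width: 0.126
```

apply_moves --pt "1.85 0 -0.35 0 0 0" --pt "1.9 0 -0.1 0 0 0" --pt "1.9 0 0.15 0 0 0"

```text
clock: 6.5
position: [0.5602, -0.1452, 0.2166]
ee_rot: [3.111, 0.44, 0.001]
force: [-2.2, -1.5, 1.6]
width: 0.122
```

apply_moves --pt "1.85 0 0.4 0 0 0" --pt "1.75 0 0.65 0 0 0"

```text
clock: 6.7
position: [0.595, -0.1352, 0.2059]
ee_rot: [3.11, 0.44, 0.001]
force: [-1.6, 0.0, 0.4]
width: 0.124
```

apply_moves --pt "1.5 0 0.75 0 0 0" --pt "0.3 0 0.15 0 0 0"

```text
clock: 6.9
position: [0.613, -0.1299, 0.1957]
ee_rot: [3.11, 0.441, 0.001]
force: [0.5, -0.1, 3.0]
width: 0.122
```

apply_moves --pt "0.25 0 0.15 0 0 0" --pt "0.0 0 0 0 0 0"

```text
clock: 7.1
position: [0.6133, -0.1299, 0.1954]
ee_rot: [-3.11, -0.439, 0.001]
force: [-3.4, -0.4, 5.4]
width: 0.126
```

Run:
```python
from h import *
o=arm.observe();R0=Ro.from_rotvec(o['ee_rot']).as_matrix();p=o['position']
R=Rt(RE['yaw'])
g=TU+[0,0,.110]
plan([(p+[0,0,.06],R0),(tc(g+[0,0,.05],R),R),(tc(g,R),R)])
```

```text
[[-0.0, -0.0, -3.0, 0.0, 0.0, 0.0], [-0.0, -0.0, -3.0, 0.0, 0.0, 0.0], [-0.15, -4.15, 0.95, -0.0, 0.0, 0.02], [-0.2, -4.15, 0.95, -0.0, 0.0, 0.02], [-0.3, -4.15, 0.95, -0.0, 0.0, 0.02]]
[[-0.4, -4.15, 0.95, -0.0, 0.0, 0.025], [-0.5, -4.1, 0.95, -0.0, 0.0, 0.02], [-0.6, -4.15, 0.95, -0.0, 0.0, 0.02], [-0.65, -4.1, 0.95, -0.0, 0.0, 0.02], [-0.75, -4.05, 0.9, -0.0, 0.0, 0.02]]
[[-0.8, -4.1, 0.95, -0.0, 0.0, 0.02], [-0.9, -4.05, 0.95, -0.0, 0.0, 0.025], [-1.0, -4.05, 0.95, -0.0, 0.0, 0.02], [-1.1, -4.0, 0.95, -0.0, 0.0, 0.02], [-1.15, -4.0, 0.95, -0.0, 0.0, 0.02]]
[[-0.0, 0.0, 2.5, -0.0, 0.0, -0.0], [-0.0, 0.0, 2.5, -0.0, 0.0, -0.0]]
end [0.4462 0.3841 0.0827] [-3.141e+00 -1.600e-02  1.000e-03] 17
```

apply_moves --pt "0 0 0 0 0 0" --pt "0 0 0 0 0 0" --pt "0 0 -3 0 0 0" --pt "0 0 -3 0 0 0" --claw 0.3

```text
clock: 7.5
position: [0.6131, -0.1293, 0.2548]
ee_rot: [-3.11, -0.44, 0.003]
force: [0.3, -0.9, 0.9]
width: 0.342
```

apply_moves --pt "-0.15 -4.15 0.95 0 0 0.02" --pt "-0.2 -4.15 0.95 0 0 0.02" --pt "-0.3 -4.15 0.95 0 0 0.02" --pt "-0.4 -4.15 0.95 0 0 0.025" --pt "-0.5 -4.1 0.95 0 0 0.02" --claw -0.8

```text
clock: 8.0
position: [0.5488, 0.0695, 0.2071]
ee_rot: [-3.129, -0.274, -0.001]
force: [0.5, 1.4, -0.6]
width: 0.734
```

apply_moves --pt "-0.6 -4.15 0.95 0 0 0.02" --pt "-0.65 -4.1 0.95 0 0 0.02" --pt "-0.75 -4.05 0.9 0 0 0.02" --pt "-0.8 -4.1 0.95 0 0 0.02" --pt "-0.9 -4.05 0.95 0 0 0.025"

```text
clock: 8.5
position: [0.4844, 0.2672, 0.1602]
ee_rot: [-3.139, -0.11, -0.001]
force: [0.4, 0.5, 0.9]
width: 0.9
```

apply_moves --pt "-1.0 -4.05 0.95 0 0 0.02" --pt "-1.1 -4.0 0.95 0 0 0.02" --pt "-1.15 -4.0 0.95 0 0 0.02" --pt "0 0 0 0 0 0"

```text
clock: 8.9
position: [0.4421, 0.3909, 0.1301]
ee_rot: [-3.14, -0.03, 0.005]
force: [-0.2, 0.7, -0.8]
width: 0.903
```

Run:
```python
from h import *
o=arm.observe();print(o['position'],o['ee_rot'],o['width'],o['joints'])
show('c1',('scene',170,90,450,300,2.8),('top',180,180,460,270,2.8))
```

```text
[0.44214827 0.39088237 0.13012988] [-3.13988578 -0.03048785  0.00476367] 0.9030963202323772 [-1.10068088  0.48229885  0.41015043  1.78931825 -0.23866747  0.91984155
 -0.56695689]
```

View pics/scene_c1.png

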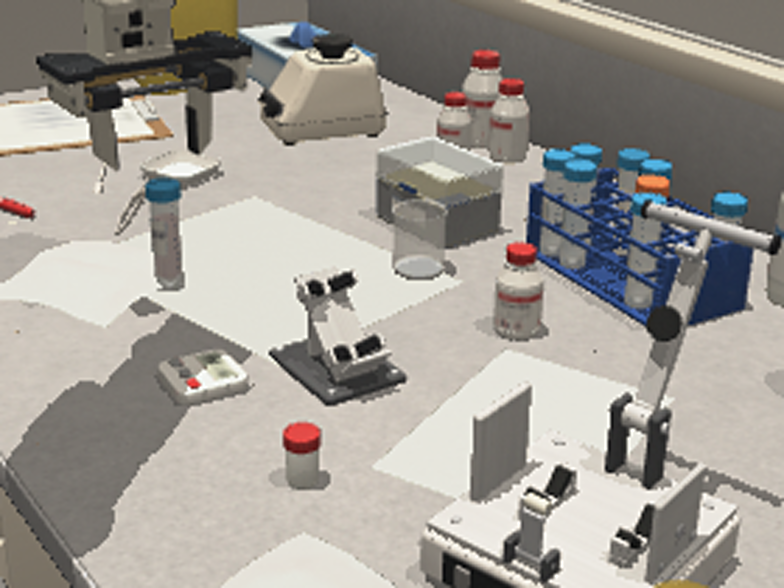

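View pics/top_c1.png

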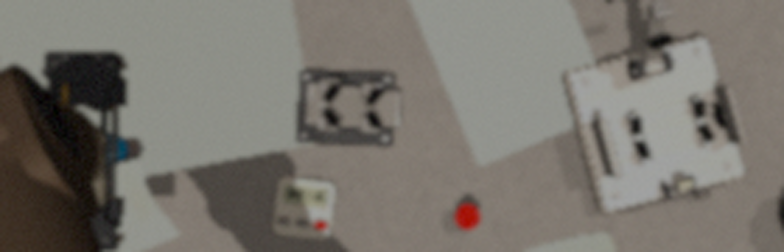

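Run:
```python
from h import *
R=Rt(RE['yaw'])
g=TU+[0,0,.110]
plan([(tc(g+[0,0,.04],R),R),(tc(g,R),R)])
for n in('scene','top'):
    q=np.load(f'{n}_c1.npz');P=cloud(n,q['d'])
    X=(P-SH['o'])@Rz(SH['yaw'])*1000
    def st(name,mx):
        x=X[mx]; print(n,name,len(x),np.percentile(x,[2,50,98],axis=0).round(1).tolist())
    x,y,z=X[...,0],X[...,1],X[...,2]
    st('tall top',(abs(x)<60)&(abs(y-66)<14)&(z>110)&(z<128))
    st('low top',(abs(x)<45)&(abs(y+70)<14)&(z>104)&(z<116))
    st('tall face',(abs(x)<60)&(abs(y-66)<14)&(z>60)&(z<108))
    st('sad c',(abs(x)<40)&(abs(y-28)<14)&(z>58)&(z<76)); st('sad f',(abs(x)<40)&(abs(y+44)<11)&(z>58)&(z<76))
    st('bar',(x>110)&(x<180)&(abs(y)<70)&(z>210)&(z<240))
    st('roller',(x<-50)&(x>-75)&(abs(y)<40)&(z>90)&(z<110))
    # tool check
    o=arm.observe();Rr=Ro.from_rotvec(o['ee_rot']).as_matrix();T=(P-o['position'])@Rr*1000
    k=(q['d']>0)&(abs(T[...,0])<120)&(abs(T[...,1])<60)&(T[...,2]>-120)&(T[...,2]<-75);t=T[k];print('tool',np.percentile(t,[1,99],axis=0).round(1).tolist())
    k=(q['d']>0)&(abs(T[...,0])<120)&(abs(T[...,1])<60)&(T[...,2]>-60)&(T[...,2]<-6);t=T[k];print('fing',np.percentile(t,[1,50,99],axis=0).round(1).tolist() if len(t) else 0)
    k=(np.hypot(P[...,0]-TU[0],P[...,1]-TU[1])<.03)&(P[...,2]>.1)&(P[...,2]<.125);print('cap',P[k].min(0),P[k].max(0))
```

```text
[[0.05, 0.1, 0.85, 0.0, 0.0, 0.005], [-0.0, 0.0, 4.0, 0.0, 0.0, -0.0]]
end [0.4463 0.384  0.0829] [ 3.141e+00  1.300e-02 -1.000e-03] 2
scene tall top 147 [[-32.9, 66.1, 110.3], [-5.2, 68.5, 117.8], [28.8, 74.2, 121.6]]
scene low top 103 [[-31.8, -71.2, 104.6], [-4.0, -69.5, 109.8], [28.5, -65.6, 112.3]]
scene tall face 417 [[-32.8, 66.1, 60.7], [-7.7, 67.6, 83.8], [27.7, 73.1, 107.3]]
scene sad c 107 [[-26.8, 22.5, 58.7], [9.9, 27.3, 66.2], [26.2, 35.3, 72.5]]
scene sad f 130 [[-28.5, -49.0, 58.5], [-17.7, -42.7, 66.0], [18.5, -37.0, 72.0]]
scene bar 379 [[112.5, -49.7, 211.7], [141.7, -0.3, 224.1], [148.8, 51.4, 229.4]]
scene roller 70 [[-67.0, -7.2, 90.4], [-63.0, 0.1, 96.6], [-56.7, 8.6, 101.2]]
tool [[-99.7, -37.5, -118.9], [86.1, 32.9, -76.7]]
fing [[-65.7, -17.1, -59.5], [35.8, 2.8, -37.2], [54.3, 8.7, -7.6]]
cap [0.42766293 0.3662604  0.10070958] [0.46307708 0.40191254 0.11409623]
top tall top 70 [[-28.8, 64.6, 111.0], [1.1, 69.7, 120.1], [30.7, 72.7, 126.6]]
top low top 51 [[-29.4, -73.6, 105.1], [1.3, -69.5, 111.2], [29.1, -66.6, 115.7]]
top tall face 52 [[-28.8, 71.3, 61.1], [-1.5, 72.2, 84.0], [29.5, 74.1, 107.3]]
top sad c 69 [[-25.7, 21.1, 59.0], [-1.6, 27.1, 68.3], [26.4, 33.2, 75.4]]
top sad f 74 [[-32.4, -51.4, 58.3], [-4.2, -44.2, 67.2], [26.9, -38.0, 74.8]]
top bar 219 [[114.8, -50.8, 210.9], [145.1, -0.3, 227.8], [152.6, 49.6, 234.6]]
top roller 22 [[-65.0, -9.3, 91.5], [-58.7, -0.7, 100.1], [-54.4, 6.7, 105.8]]
tool [[-90.5, -35.2, -119.8], [93.7, 36.5, -79.9]]
fing [[40.3, -9.6, -54.0], [42.2, -2.8, -39.3], [42.9, 10.5, -22.7]]
cap [0.43207722 0.3667066  0.10246438] [0.46396634 0.38658155 0.122283  ]
```

apply_moves --pt "0.05 0.1 0.85 0 0 0" --pt "0 0 2.5 0 0 0" --pt "0 0 1.5 0 0 0" --pt "0 0 0 0 0 0"

```text
clock: 9.4
position: [0.4469, 0.3806, 0.0815]
ee_rot: [3.139, 0.013, -0.003]
force: [-0.7, -0.1, 0.9]
width: 0.901
```

apply_moves --pt "0 0 0 0 0 0" --pt "0 0 0 0 0 0" --pt "0 0 0 0 0 0" --pt "0 0 0 0 0 0" --pt "0 0 0 0 0 0" --claw 1 --newtons 20

```text
clock: 9.9
position: [0.4473, 0.3835, 0.0837]
ee_rot: [-3.141, -0.017, -0.001]
force: [0.1, 0.1, 0.4]
width: 0.512
```

Run:
```python
from h import *
o=arm.observe();print(o['position'],o['ee_rot'],o['width']*92,o['force'])
show('c2',('scene',170,80,300,220,4.2))
```

```text
[0.44730585 0.38352044 0.0837322 ] [-3.14097804e+00 -1.73654667e-02 -6.70823951e-04] 47.13247115867127 [0.05129084 0.13348843 0.38179527]
```

View pics/scene_c2.png

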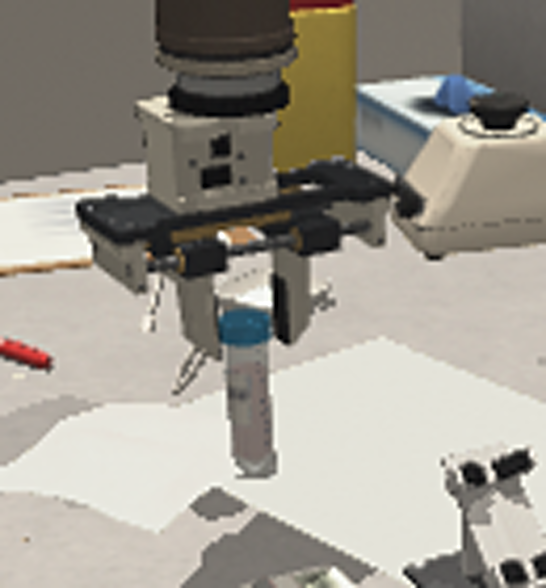

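The jaws are still closing around the cap, which sits at about (246,325). I'll wait a little longer.

apply_moves --pt "0 0 0 0 0 0" --pt "0 0 0 0 0 0" --pt "0 0 0 0 0 0"

```text
clock: 10.25
position: [0.4472, 0.3835, 0.0835]
ee_rot: [-3.141, -0.017, -0.0]
force: [-0.8, 0.0, 1.8]
width: 0.384
```

apply_moves --pt "0 0 -2 0 0 0" --pt "0 0 -4 0 0 0" --pt "0 0 -4 0 0 0" --pt "0 0 0 0 0 0"

```text
clock: 10.65
position: [0.4499, 0.385, 0.1885]
ee_rot: [-3.135, -0.017, -0.009]
force: [0.4, 0.1, -0.6]
width: 0.384
```

Run:
```python
from h import *
o=arm.observe();print(o['position'],o['ee_rot'],o['width']*92,o['force'])
show('c3',('scene',170,40,300,180,4.2))
q=np.load('scene_c3.npz');P=cloud('scene',q['d']);R=Ro.from_rotvec(o['ee_rot']).as_matrix();T=(P-o['position'])@R*1000
k=(q['d']>0)&(abs(T[...,0])<22)&(abs(T[...,1])<25)&(T[...,2]>-60)&(T[...,2]<120)
t=T[k]
for a in range(-60,120,10):
    u=t[(t[:,2]>=a)&(t[:,2]<a+10)]
    if len(u)>5: print(a,len(u),np.percentile(u[:,:2],[3,97],axis=0).round(1).tolist(),u[:,2].max())
```

```text
[0.44985775 0.38502166 0.18852909] [-3.1354705  -0.0165095  -0.00943958] 35.346242819945914 [ 0.39874548  0.14982413 -0.61384994]
-60 17 [[-3.7, -12.4], [21.6, 10.7]] -51.25040999792539
-50 23 [[-19.6, -8.5], [21.0, 14.1]] -40.09571815621711
-40 22 [[-21.9, -7.5], [19.8, 12.8]] -30.130454490333904
-30 85 [[-18.5, -15.0], [18.9, 13.8]] -20.092979926338803
-20 49 [[-18.7, 0.5], [20.6, 14.4]] -10.070451043519059
-10 38 [[-15.1, -3.5], [17.3, 13.3]] -0.5182743687610956
0 37 [[-16.5, -6.1], [5.6, 11.5]] 9.072153964125281
10 38 [[-16.6, -2.4], [9.2, 13.0]] 19.67720779551666
20 38 [[-17.5, -1.1], [8.7, 12.1]] 29.323439109399793
30 39 [[-16.8, -3.6], [6.9, 11.8]] 39.99799078246991
40 33 [[-16.2, -3.1], [6.1, 11.8]] 49.93806514750383
50 36 [[-15.0, -7.9], [4.3, 12.8]] 59.98430939218179
60 35 [[-15.0, -8.9], [10.5, 13.0]] 69.57782435001897
70 36 [[-16.0, -5.0], [8.4, 11.6]] 79.68659665380832
80 17 [[-14.1, -3.9], [7.2, 11.8]] 84.98716651903072
```

View pics/scene_c3.png

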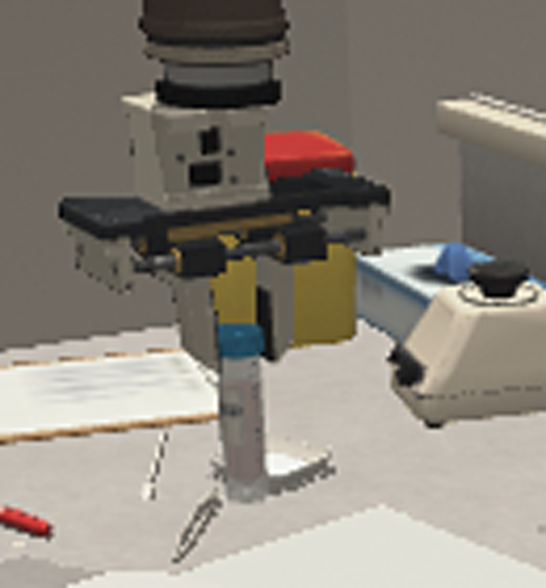

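```bash
cat >> h.py <<'E'
def rest(v): return Rz(RE['yaw'])@np.array(v,float)
D=rest([0,1,1])/2**.5; N=rest([0,-1,1])/2**.5
def rfoot(): return shp([0,-35.4,34.6],RE)[0]
E
python3 - <<'E'
from h import *
R=Rt(RE['yaw'],-D)
f=rfoot()+.003*D+.08*N
p=f-R@np.array([0,0,.0836]); print(f,p)
plan([(p+[0,.06,.08],R),(p,R)])
E
```

```text
[0.49994086 0.0431577  0.09328986] [0.49932183 0.10226859 0.15240399]
[[0.8, 3.7, -0.8, -0.13, -0.0, -0.0], [0.8, 3.8, -0.3, -0.135, -0.0, -0.0], [0.8, 3.75, 0.2, -0.13, -0.0, -0.0], [0.85, 3.75, 0.75, -0.13, -0.0, -0.0], [0.8, 3.6, 1.15, -0.135, -0.005, -0.0]]
[[0.8, 3.4, 1.65, -0.13, 0.0, -0.0], [-0.0, -0.45, 3.3, 0.0, 0.0, -0.0], [-0.05, -0.5, 3.3, 0.0, 0.0, -0.0], [0.0, -0.45, 3.3, 0.0, 0.0, -0.0]]
end [0.4992 0.1021 0.1525] [2.355 0.01  0.003] 9
```

apply_moves --pt "0.8 3.7 -0.8 -0.13 0 0" --pt "0.8 3.8 -0.3 -0.135 0 0" --pt "0.8 3.75 0.2 -0.13 0 0" --pt "0.85 3.75 0.75 -0.13 0 0" --pt "0.8 3.6 1.15 -0.135 -0.005 0" --newtons 30

```text
clock: 11.2
position: [0.4897, 0.1973, 0.2226]
ee_rot: [2.476, 0.013, -0.002]
force: [0.3, 0.3, -0.9]
width: 0.379
```

apply_moves --pt "0.8 3.4 1.65 -0.13 0 0" --pt "0 0 0 0 0 0" --pt "0 0 0 0 0 0"

```text
clock: 11.5
position: [0.4974, 0.1616, 0.229]
ee_rot: [2.351, 0.012, -0.003]
force: [-0.3, 0.3, -0.6]
width: 0.38
```

```bash
cat >> h.py <<'E'
def tubecheck(n,tag,k0=.0836):
    o=arm.observe();q=np.load(f'{n}_{tag}.npz');P=cloud(n,q['d']);R=Ro.from_rotvec(o['ee_rot']).as_matrix();T=(P-o['position'])@R*1000
    k=(q['d']>0)&(abs(T[...,0])<24)&(abs(T[...,1])<45)&(T[...,2]>-60)&(T[...,2]<130)
    t=T[k]
    for a in range(-60,130,10):
        u=t[(t[:,2]>=a)&(t[:,2]<a+10)]
        if len(u)>5: print(a,len(u),np.percentile(u[:,:2],[3,50,97],axis=0).round(1).tolist(),u[:,2].max())
E
python3 - <<'E'
from h import *
o=arm.observe();print(o['position'],o['ee_rot'],o['width']*92,o['force'],o['joints'])
show('d1',('scene',180,40,360,250,3.3))
tubecheck('scene','d1')
R=Ro.from_rotvec(o['ee_rot']).as_matrix()
p=o['position']
L=lambda q,c:(np.array(q),c)
q=np.load('scene_d1.npz')['im']
f1=p+R@[0,0,.0836];c1=p+R@[0,0,-.0304]
b=np.array([0,0,.03]);f2=p+b+R@[0,0,.1136];c2=p+b+R@[0,0,-.0004]
draw(q,'scene',[L([f1,c1],(0,255,0)),L([f2,c2],(255,0,0))]+relines(),180,40,360,250,3.3,'pics/d1o.png')
E
```

```text
[0.49744162 0.16161426 0.22899798] [ 2.35131734  0.01248324 -0.00315342] 34.991572901126965 [-0.27470479  0.34266148 -0.58629007] [-1.19162875  0.6413107   0.63158405  1.63801412  0.28312084  1.43684688
 -0.66933302]
-60 32 [[-23.1, -9.3], [17.9, 6.7], [23.3, 10.3]] -50.539681012603474
-50 38 [[-21.8, -9.6], [16.4, 6.6], [23.5, 11.1]] -40.150077130046505
-40 29 [[-23.3, -2.9], [16.1, 7.5], [22.2, 10.8]] -30.077808888139373
-30 65 [[-19.6, 2.3], [-2.1, 9.3], [22.0, 12.8]] -20.052355625949904
-20 73 [[-22.3, -1.5], [-0.1, 8.8], [21.4, 11.8]] -10.121951092725173
-10 65 [[-22.6, -8.3], [-10.5, 5.5], [18.7, 11.0]] -0.4232371921399781
0 49 [[-16.4, -5.7], [-9.0, 6.0], [7.1, 10.7]] 9.82736742643304
10 50 [[-17.0, -7.4], [-9.0, 6.3], [5.1, 10.9]] 19.910964719961328
20 48 [[-16.6, -9.4], [-9.4, 5.9], [7.7, 10.3]] 29.91963466617652
30 50 [[-16.8, -6.0], [-9.4, 5.5], [7.0, 9.7]] 39.73615268021731
40 54 [[-15.8, -8.1], [-9.1, 5.5], [7.1, 10.1]] 49.84046965236927
50 45 [[-16.3, -6.5], [-11.2, 6.0], [4.4, 9.5]] 59.80152743658095
60 54 [[-15.3, -7.2], [-7.7, 5.1], [7.5, 10.6]] 69.95093975202931
70 54 [[-16.0, -14.6], [-7.0, 3.7], [11.2, 9.1]] 79.6957511739633
80 47 [[-15.1, -20.9], [-2.0, -3.6], [12.7, 8.7]] 84.02510535487788
```

View pics/d1o.png

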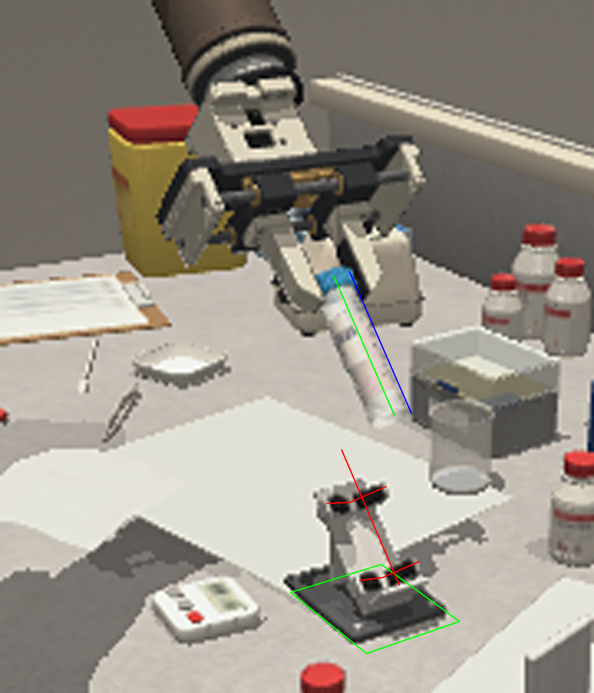

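Run:
```python
from h import *
R=Rt(RE['yaw'],-D)
t=lambda h,s=.004: rfoot()+s*D+h*N-R@np.array([0,0,.0836])
plan([(t(.06),R),(t(.012),R,.03)])
```

```text
[[0.05, -1.1, 3.2, 0.0, 0.0, 0.0], [0.05, -1.05, 3.2, 0.0, 0.005, 0.0], [0.05, -1.1, 3.15, 0.005, 0.0, 0.0], [0.0, -2.4, 0.0, -0.0, 0.0, 0.0], [0.0, -2.4, 0.05, -0.0, 0.0, 0.0]]
end [0.4988 0.1508 0.1049] [2.358 0.015 0.004] 5
```

apply_moves --pt "0.05 -1.1 3.2 0 0 0" --pt "0.05 -1.05 3.2 0 0.005 0" --pt "0.05 -1.1 3.15 0.005 0 0" --pt "0 -2.4 0 0 0 0" --pt "0 -1.4 0 0 0 0"

```text
clock: 12.05
position: [0.4989, 0.1448, 0.112]
ee_rot: [2.359, 0.015, 0.004]
force: [0.7, 0.4, -1.3]
width: 0.384
```

Run:
```python
from h import *
show('d2',('scene',230,120,350,240,5),('top',240,170,360,260,5))
o=arm.observe();print(o['position'],o['ee_rot'],o['width']*92,o['force'])
R=Rt(RE['yaw'],-D);Rr=Ro.from_rotvec(o['ee_rot']).as_matrix()
f=o['position']+Rr@[0,0,.0836]; e=f-rfoot(); print('x',e@rest([1,0,0]),'along',e@D,'n',e@N)
```

```text
[0.49920227 0.14614162 0.11209799] [2.3587207  0.01849628 0.00550251] 34.97995047510804 [ 0.12443245  0.35213957 -0.18671402]
x 0.0005180578667934978 along 0.005521931037004649 n 0.020260373756472532
```

View pics/scene_d2.png

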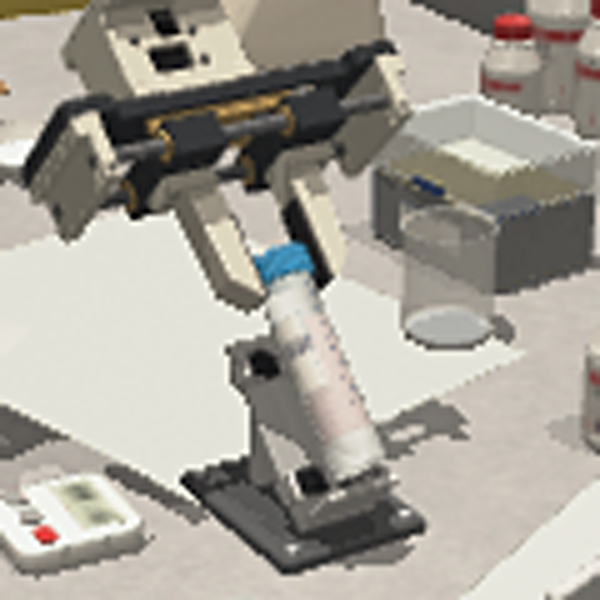

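View pics/top_d2.png

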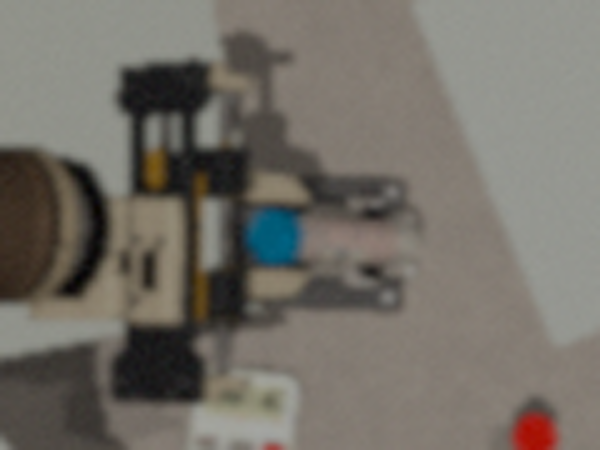

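apply_moves --pt "0 -0.8 0 0 0 0" --pt "0 -0.6 0.1 0 0 0" --pt "0 -0.3 0 0 0 0" --pt "0 0 0 0 0 0"

```text
clock: 12.55
position: [0.4994, 0.1549, 0.1007]
ee_rot: [2.357, 0.014, 0.006]
force: [0.9, 0.1, -0.6]
width: 0.381
```

apply_moves --pt "0 -0.2 0 0 0 0" --pt "0 0 0 0 0 0"

```text
clock: 12.75
position: [0.4996, 0.1557, 0.0997]
ee_rot: [2.356, 0.014, 0.006]
force: [1.4, -0.9, 1.7]
width: 0.382
```

apply_moves --pt "0 -0.2 0 0 0 0" --pt "0 0 0 0 0 0"

```text
clock: 12.95
position: [0.4998, 0.1569, 0.0985]
ee_rot: [2.355, 0.013, 0.006]
force: [2.0, -2.7, 5.5]
width: 0.379
```

Run:
```python
from h import *
show('d3',('scene',230,120,350,240,5))
o=arm.observe();print(o['position'],o['ee_rot'],o['width']*92,o['force'])
R=Rt(RE['yaw'],-D);Rr=Ro.from_rotvec(o['ee_rot']).as_matrix()
f=o['position']+Rr@[0,0,.0836]; e=f-rfoot(); print('x',e@rest([1,0,0]),'along',e@D,'n',e@N)
```

```text
[0.49985174 0.15675381 0.09862411] [2.35531356 0.01305806 0.00612551] 35.21319628933388 [ 1.8873034  -1.92383544  5.428566  ]
x 0.0011798982838416593 along 0.003492780633050674 n 0.00352232985309961
```

View pics/scene_d3.png

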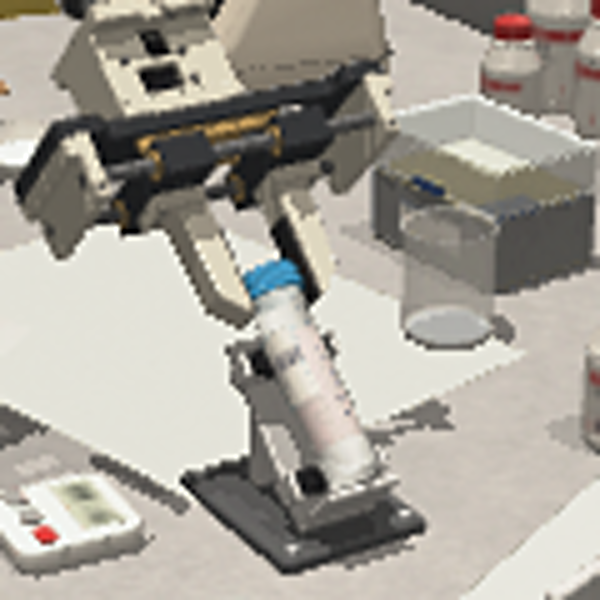

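apply_moves --pt "0 -0.1 0.1 0 0 0" --pt "0 0 0 0 0 0"

```text
clock: 13.2
position: [0.5001, 0.1568, 0.0976]
ee_rot: [2.355, 0.013, 0.007]
force: [2.1, -1.1, 8.8]
width: 0.383
```

apply_moves --pt "0 0 0 0 0 0" --pt "0 0 0 0 0 0" --pt "0 0 0 0 0 0" --claw -0.2

```text
clock: 13.5
position: [0.4989, 0.1577, 0.096]
ee_rot: [2.357, 0.014, 0.004]
force: [0.8, -1.1, 0.6]
width: 0.577
```

Run:
```python
from h import *
show('d4',('scene',230,120,350,240,5))
o=arm.observe();print(o['position'],o['ee_rot'],o['width']*92,o['force'])
```

```text
[0.49889631 0.15768476 0.09608261] [2.35674221 0.014484   0.00440418] 54.361219028211146 [-0.44290586 -0.41359968  0.19534707]
```

View pics/scene_d4.png

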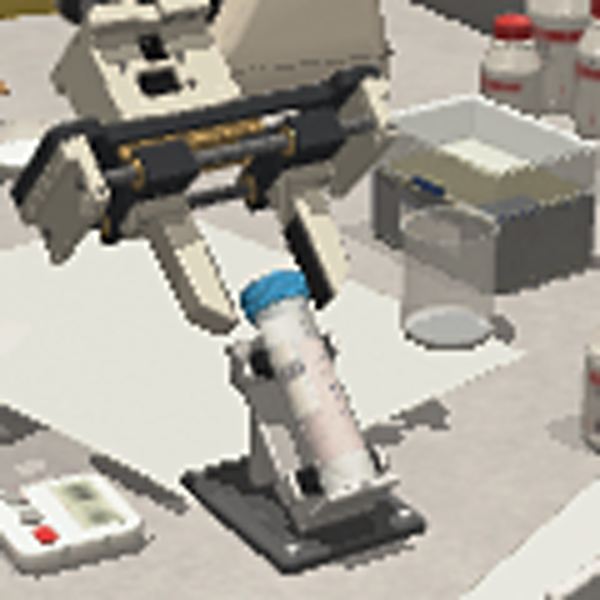

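Run:
```python
from h import *
o=arm.observe();R0=Ro.from_rotvec(o['ee_rot']).as_matrix();p=o['position']
Rd=Rt(RE['yaw']);R2=Rt(RE['yaw'],-N)
g=rfoot()+.049*D
plan([(p+.08*D,R0),([.49,.16,.28],Rd),(tc(g+.09*N,R2),R2)])
```

```text
[[0.0, -0.0, -4.0, 0.0, 0.0, 0.0], [0.0, -0.0, -4.0, 0.0, 0.0, 0.0], [-0.15, 2.15, -0.85, 0.13, 0.0, 0.0], [-0.15, 2.0, -1.15, 0.13, 0.0, 0.0], [-0.15, 1.85, -1.4, 0.13, 0.0, 0.0]]
[[-0.15, 1.65, -1.6, 0.135, 0.0, 0.0], [-0.15, 1.4, -1.8, 0.13, 0.0, 0.0], [-0.15, 1.2, -2.0, 0.13, 0.0, 0.0], [0.15, 1.2, 2.75, 0.13, 0.0, 0.0], [0.15, 1.55, 2.6, 0.13, 0.0, 0.0]]
[[0.15, 1.9, 2.4, 0.135, 0.0, 0.0], [0.15, 2.15, 2.1, 0.13, 0.0, 0.0], [0.15, 2.45, 1.8, 0.13, 0.0, 0.0], [0.1, 2.6, 1.45, 0.13, 0.0, 0.0]]
end [0.4992 0.088  0.1138] [-2.356 -0.013  0.007] 14
```

apply_moves --pt "0 0 -4 0 0 0" --pt "0 0 -4 0 0 0" --pt "-0.15 2.15 -0.85 0.13 0 0" --pt "-0.15 2.0 -1.15 0.13 0 0" --pt "-0.15 1.85 -1.4 0.13 0 0"

```text
clock: 14.05
position: [0.4946, 0.1876, 0.2177]
ee_rot: [2.751, 0.018, 0.004]
force: [0.7, -0.4, 0.6]
width: 0.597
```

apply_moves --pt "-0.15 1.65 -1.6 0.135 0 0" --pt "-0.15 1.4 -1.8 0.13 0 0" --pt "-0.15 1.2 -2.0 0.13 0 0" --pt "0.15 1.2 2.75 0.13 0 0" --pt "0.15 1.55 2.6 0.13 0 0"

```text
clock: 14.55
position: [0.4948, 0.136, 0.2283]
ee_rot: [-2.881, -0.018, -0.006]
force: [-0.8, 0.4, -0.3]
width: 0.6
```

apply_moves --pt "0.15 1.9 2.4 0.135 0 0" --pt "0.15 2.15 2.1 0.13 0 0" --pt "0.15 2.45 1.8 0.13 0 0" --pt "0.1 2.6 1.45 0.13 0 0" --pt "0 0 0 0 0 0"

```text
clock: 15.05
position: [0.4948, 0.0821, 0.1174]
ee_rot: [-2.409, 0.005, 0.028]
force: [-0.4, -0.3, 0.2]
width: 0.603
```

Run:
```python
from h import *
show('e1',('scene',220,90,350,240,4.5),('top',240,170,360,260,5))
o=arm.observe();print(o['position'],o['ee_rot'],o['width']*92,o['force'],o['joints'])
for n in('scene','top'):
    q=np.load(f'{n}_e1.npz');P=cloud(n,q['d']);e=P-rfoot();x=np.stack([e@rest([1,0,0]),e@D,e@N],-1)*1000
    k=(abs(x[...,0])<22)&(x[...,1]>-10)&(x[...,1]<130)&(x[...,2]>-1)&(x[...,2]<25)&(q['d']>0)
    t=x[k];print(n,np.percentile(t,[1,99],axis=0).round(1).tolist())
    for a in range(-10,130,10):
        u=t[(t[:,1]>=a)&(t[:,1]<a+10)]
        if len(u)>4: print(a,len(u),np.percentile(u[:,[0,2]],[2,98],axis=0).round(1).tolist())
    im=q['im'].astype(int);b=k&(im[...,2]>im[...,0]+40);t=x[b];print('cap',len(t),np.percentile(t,[2,98],axis=0).round(1).tolist() if len(t) else 0)
```

```text
[0.49611244 0.08794836 0.12326841] [-2.40934235 -0.0077785   0.02346959] 55.201444932293356 [ 0.48874642 -0.6959588   0.31833589] [-0.0714977   0.55133634  0.3985177   2.02339376 -0.9961597   1.18059423
  0.98834512]
scene [[-19.7, -7.2, -0.4], [13.8, 106.0, 18.2]]
-10 55 [[-20.5, 0.4], [17.1, 16.4]]
0 45 [[-15.2, 0.1], [11.8, 16.3]]
10 47 [[-14.2, -0.1], [8.7, 16.4]]
20 42 [[-14.9, 3.7], [7.6, 17.8]]
30 44 [[-14.9, 1.8], [7.6, 16.9]]
40 45 [[-16.1, 2.2], [9.7, 17.0]]
50 23 [[-15.6, 0.6], [9.5, 17.8]]
60 6 [[-16.7, 0.3], [-13.2, 5.6]]
70 5 [[-15.3, 1.5], [-12.8, 5.6]]
90 5 [[-15.8, -0.2], [-12.9, 2.7]]
100 7 [[-17.7, 1.6], [-13.8, 5.3]]
cap 6 [[-17.1, 99.2, 1.6], [-15.3, 108.7, 5.3]]
top [[-18.0, -6.3, -0.6], [19.5, 113.9, 22.0]]
-10 32 [[-17.6, 0.7], [19.6, 18.1]]
0 21 [[-13.5, -0.4], [18.1, 21.8]]
10 28 [[-18.0, 0.3], [14.1, 21.0]]
20 22 [[-12.2, 5.5], [16.0, 20.7]]
30 20 [[-11.2, 5.8], [13.8, 20.8]]
40 25 [[-12.8, 6.8], [13.1, 20.5]]
50 23 [[-12.9, 6.4], [14.2, 19.5]]
60 24 [[-13.3, 3.5], [12.3, 20.4]]
70 29 [[-17.8, -0.6], [19.5, 21.5]]
80 29 [[-18.0, 0.8], [15.7, 21.0]]
90 21 [[-12.9, 8.5], [17.0, 21.4]]
100 35 [[-14.3, 0.8], [17.9, 22.1]]
110 43 [[-14.5, 0.4], [17.6, 21.3]]
cap 71 [[-11.6, 100.2, 0.2], [15.1, 114.1, 21.9]]
```

View pics/scene_e1.png

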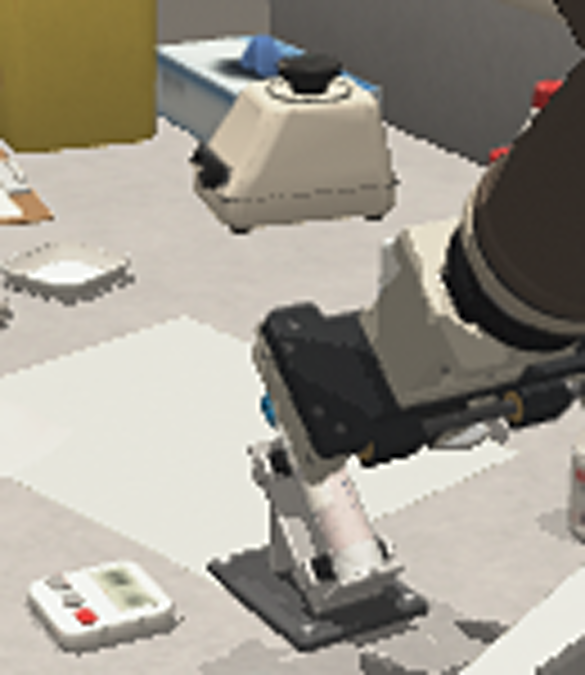

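View pics/top_e1.png

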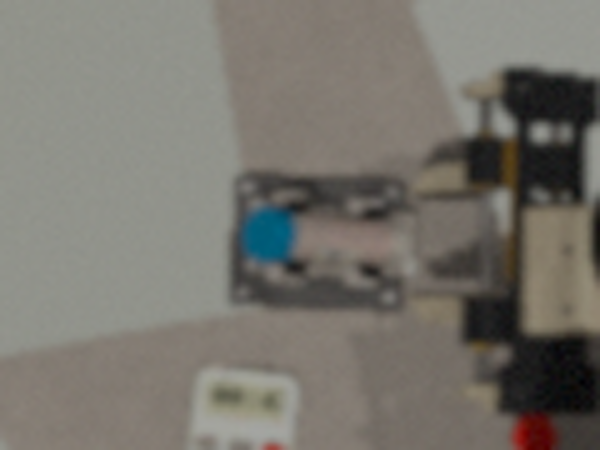

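Run:
```python
from h import *
R2=Rt(RE['yaw'],-N)
g=rfoot()+.046*D+.0035*N
plan([(tc(g+.07*N,R2),R2),(tc(g,R2),R2,.03)])
```

```text
[[0.35, 0.85, 2.35, 0.055, 0.01, -0.01], [0.0, 0.0, 2.35, -0.0, 0.0, 0.0], [0.0, 0.0, 2.35, -0.0, 0.0, 0.0], [0.05, 0.05, 2.3, -0.0, 0.0, 0.0]]
end [0.499  0.1466 0.0503] [-2.354 -0.014  0.007] 4
```

apply_moves --pt "0.35 0.85 2.35 0.055 0.01 -0.01" --pt "0 0 0 0 0 0" --pt "0 0 1.0 0 0 0"

```text
clock: 15.45
position: [0.5004, 0.1072, 0.0969]
ee_rot: [-2.355, -0.025, 0.001]
force: [0.5, 0.2, -0.1]
width: 0.6
```

Run:
```python
from h import *
show('e2',('scene',220,90,350,240,4.5))
R2=Rt(RE['yaw'],-N)
g=rfoot()+.046*D+.0035*N
plan([(tc(g,R2),R2,.03)])
```

```text
[[-0.0, 0.3, 2.95, -0.0, 0.0, 0.005], [-0.05, 0.25, 2.95, -0.0, 0.005, 0.005]]
end [0.4987 0.147  0.0506] [-2.354e+00 -1.300e-02  1.000e-03] 2
```

View pics/scene_e2.png

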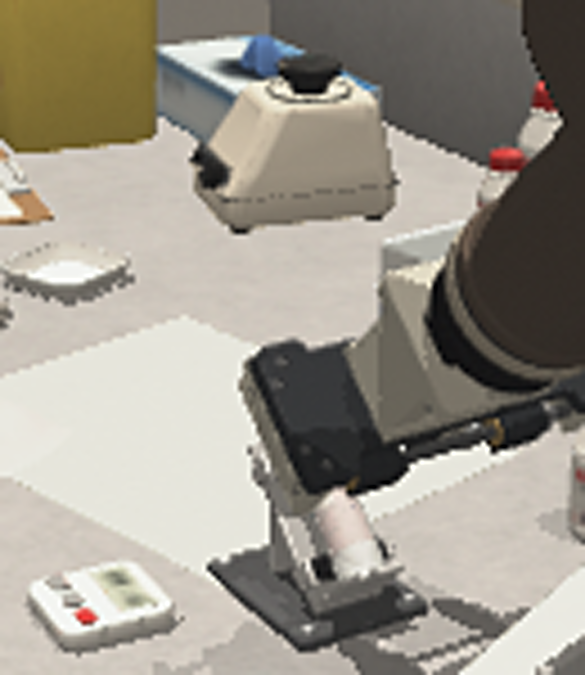

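apply_moves --pt "0 0.3 2.9 0 0 0.005" --pt "0 0.2 2.5 0 0 0.005" --pt "0 0 0.4 0 0 0" --pt "0 0 0 0 0 0"

```text
clock: 15.9
position: [0.4992, 0.1452, 0.0518]
ee_rot: [-2.353, -0.014, 0.008]
force: [-0.0, -0.8, 0.3]
width: 0.599
```

Run:
```python
from h import *
o=arm.observe();print(o['position'],o['force'],o['width']*92)
Rr=Ro.from_rotvec(o['ee_rot']).as_matrix();e=o['position']-Rr@[0,0,OFF]-rfoot(); print('x',e@rest([1,0,0]),'along',e@D,'n',e@N)
R2=Rt(RE['yaw'],-N); plan([(tc(rfoot()+.046*D+.0035*N,R2),R2)])
```

```text
[0.49918618 0.14520297 0.05183506] [-0.01501789 -0.82311356  0.31256191] 55.14391785958065
x 0.00038472186180632013 along 0.045769288524522465 n 0.005828297823306498
[[-0.05, -0.0, 0.25, -0.005, 0.005, 0.0]]
end [0.4987 0.147  0.0501] [-2.358e+00 -1.200e-02  2.000e-03] 1
```

apply_moves --pt "0 0 0.2 0 0 0" --pt "0 0 0 0 0 0" --pt "0 0 0 0 0 0" --pt "0 0 0 0 0 0" --pt "0 0 0 0 0 0" --claw 1 --newtons 25

```text
clock: 16.4
position: [0.4996, 0.145, 0.0497]
ee_rot: [-2.353, -0.01, 0.007]
force: [-0.4, -2.8, 4.7]
width: 0.308
```

Run:
```python
from h import *
o=arm.observe();print(o['position'],o['force'],o['width']*92)
Rr=Ro.from_rotvec(o['ee_rot']).as_matrix();e=o['position']-Rr@[0,0,OFF]-rfoot(); print('x',e@rest([1,0,0]),'along',e@D,'n',e@N)
show('e3',('scene',220,90,350,240,4.5))
```

```text
[0.49955891 0.14501592 0.04969621] [-0.42737332 -2.84715236  4.74236168] 28.371125022867833
x 0.000696773337477757 along 0.04411891721495778 n 0.004451000641835155
```

View pics/scene_e3.png

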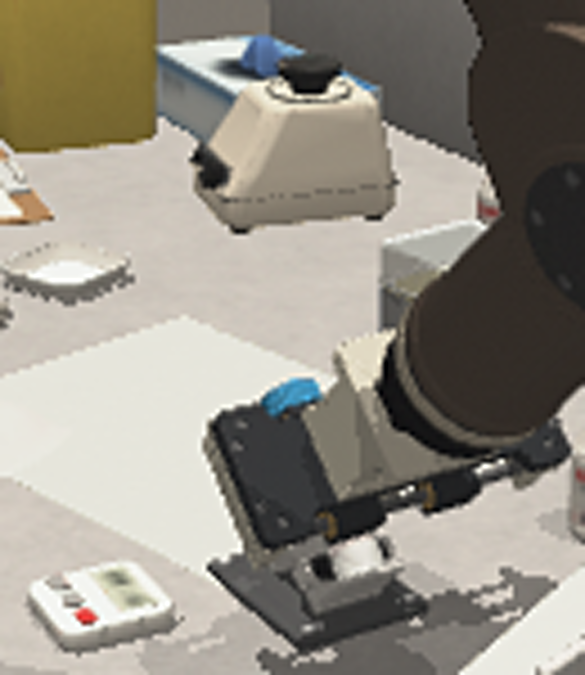

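Run:
```python
from h import *
for n in('scene','top'):
    q=np.load(f'{n}_c1.npz');P=cloud(n,q['d']);X=(P-SH['o'])@Rz(SH['yaw'])*1000
    k=(q['d']>0)&(X[...,0]>40)&(X[...,0]<200)&(abs(X[...,1])<32)&(X[...,2]>55)
    t=X[k]
    for a in range(60,240,10):
        u=t[(t[:,2]>=a)&(t[:,2]<a+10)]
        if len(u)>3: print(n,a,len(u),np.percentile(u[:,:2],[3,97],axis=0).round(0).tolist())
# body profile from b1 tool frame
q=np.load('scene_b1.npz');
```

```text
scene 60 58 [[59.0, -19.0], [80.0, 18.0]]
scene 70 65 [[60.0, -18.0], [79.0, 18.0]]
scene 80 55 [[60.0, -18.0], [79.0, 20.0]]
scene 90 68 [[60.0, -20.0], [68.0, 18.0]]
scene 100 168 [[60.0, -19.0], [79.0, 19.0]]
scene 110 64 [[71.0, -14.0], [87.0, 10.0]]
scene 120 54 [[82.0, -8.0], [91.0, 9.0]]
scene 130 52 [[87.0, -7.0], [100.0, 10.0]]
scene 140 56 [[92.0, -8.0], [101.0, 9.0]]
scene 150 33 [[84.0, -8.0], [109.0, 8.0]]
scene 160 75 [[86.0, -10.0], [111.0, 13.0]]
scene 170 103 [[90.0, -9.0], [117.0, 12.0]]
scene 180 56 [[112.0, -7.0], [122.0, 9.0]]
scene 190 55 [[117.0, -7.0], [129.0, 9.0]]
scene 200 36 [[115.0, -6.0], [133.0, 10.0]]
scene 210 85 [[112.0, -21.0], [144.0, 24.0]]
scene 220 166 [[139.0, -30.0], [148.0, 29.0]]
top 60 6 [[44.0, 17.0], [81.0, 26.0]]
top 70 4 [[62.0, 16.0], [75.0, 18.0]]
top 100 63 [[62.0, -21.0], [82.0, 20.0]]
top 110 42 [[63.0, -17.0], [85.0, 15.0]]
top 120 10 [[82.0, -9.0], [95.0, 8.0]]
top 130 4 [[86.0, 4.0], [89.0, 8.0]]
top 150 6 [[86.0, -11.0], [105.0, 7.0]]
top 160 27 [[87.0, -11.0], [108.0, 9.0]]
top 170 41 [[91.0, -11.0], [118.0, 9.0]]
top 180 13 [[96.0, -8.0], [125.0, 7.0]]
top 190 4 [[117.0, 5.0], [122.0, 7.0]]
top 200 16 [[124.0, -10.0], [135.0, 8.0]]
top 210 33 [[114.0, -7.0], [138.0, 7.0]]
top 220 77 [[116.0, -28.0], [153.0, 27.0]]
top 230 41 [[143.0, -29.0], [151.0, 30.0]]
```

apply_moves --pt "0 0 -2 0 0 0" --pt "0 0 -4 0 0 0" --pt "0 0 -4 0 0 0" --pt "0 0 0 0 0 0"

```text
clock: 16.85
position: [0.5026, 0.0697, 0.1221]
ee_rot: [-2.357, -0.007, -0.001]
force: [-0.2, 0.1, -0.8]
width: 0.309
```

Run:
```python
from h import *
show('f1',('scene',180,60,340,240,3.8),('top',240,140,400,260,4.5))
o=arm.observe();p=o['position'];R=Ro.from_rotvec(o['ee_rot']).as_matrix();print(p,o['ee_rot'],o['force'],o['width']*92)
for n in('scene','top'):
    q=np.load(f'{n}_f1.npz');P=cloud(n,q['d']);T=(P-p)@R*1000; T[...,2]+=27.3
    k=(q['d']>0)&(abs(T[...,0])<22)&(abs(T[...,1])<100)&(abs(T[...,2])<28)
    t=T[k]
    for a in range(-90,70,10):
        u=t[(t[:,1]>=a)&(t[:,1]<a+10)]
        if len(u)>4: print(n,a,len(u),np.percentile(u[:,[0,2]],[2,98],axis=0).round(1).tolist(),u[:,1].min().round(1),u[:,1].max().round(1))
```

```text
[0.50066145 0.07409112 0.12005951] [-2.35376295 -0.01025547  0.00526195] [ 0.52159449  0.91850051 -1.12163222] 28.45032800987023
scene -70 33 [[-14.4, -17.8], [11.5, -7.5]] -67.5 -60.1
scene -60 24 [[-14.7, -19.1], [9.8, -9.9]] -59.9 -54.6
scene 10 5 [[-12.0, -25.8], [21.6, 4.1]] 11.6 18.7
scene 20 26 [[-14.4, -16.4], [12.3, 3.1]] 21.0 29.9
scene 30 54 [[-13.3, -16.2], [10.0, 3.7]] 30.1 40.0
scene 40 64 [[-13.2, -17.4], [13.2, 14.7]] 40.1 47.8
top -80 5 [[-10.2, -18.9], [13.6, 8.9]] -71.5 -70.2
top -70 95 [[-13.2, -18.8], [17.4, 11.9]] -69.8 -60.1
top -60 22 [[-13.0, -20.4], [16.6, -7.8]] -59.8 -50.9
top -50 22 [[-11.3, -18.1], [14.4, -2.8]] -49.8 -40.3
top -40 28 [[-12.2, -17.8], [14.4, 0.0]] -39.7 -30.1
top -30 24 [[-11.9, -16.6], [13.7, -6.6]] -28.5 -20.0
top -20 39 [[-20.1, -26.1], [19.9, 1.4]] -19.3 -10.0
top -10 57 [[-20.1, -25.1], [20.2, 14.0]] -9.9 -0.7
top 0 25 [[-12.7, -24.1], [13.7, -4.7]] 0.2 9.9
top 10 22 [[-10.7, -17.6], [12.3, -6.6]] 11.1 19.6
top 20 7 [[-10.0, -12.3], [12.8, -6.6]] 20.8 29.2
top 30 7 [[-6.8, -16.4], [9.7, -12.8]] 35.9 39.3
top 40 16 [[-10.0, -16.8], [12.8, -6.6]] 40.2 49.3
```

View pics/scene_f1.png

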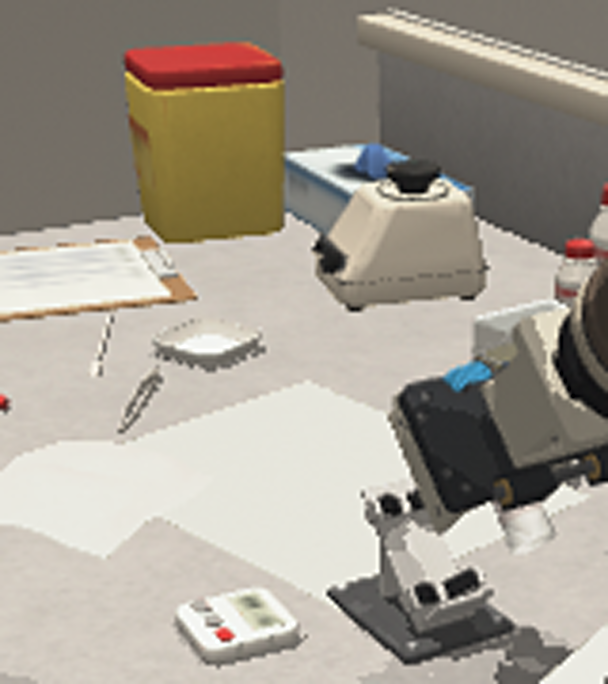

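View pics/top_f1.png

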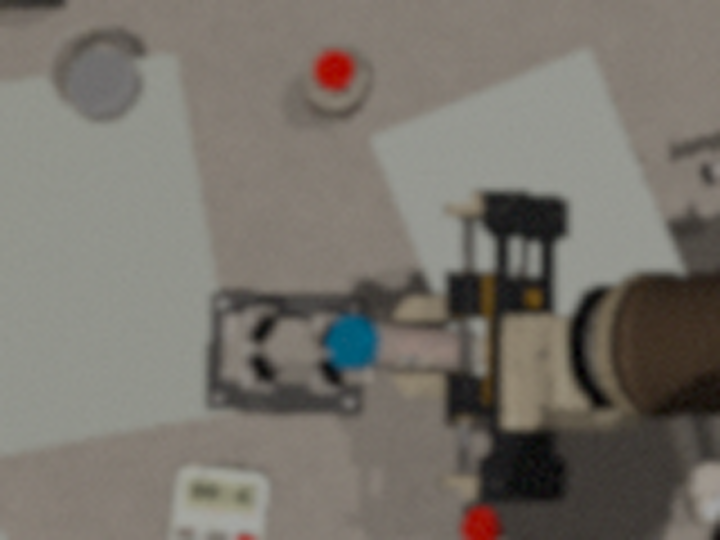

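apply_moves --pt "0 0 4 0 0 0" --pt "0 0 4 0 0 0" --pt "0 0 1.5 0 0 0" --pt "0 0 0.4 0 0 0" --pt "0 0 0 0 0 0"

```text
clock: 17.45
position: [0.4987, 0.146, 0.0493]
ee_rot: [-2.353, -0.012, 0.01]
force: [-0.2, 0.1, 0.7]
width: 0.307
```

Run:
```python
from h import *
o=arm.observe();print(o['position'],o['force'],o['width']*92)
Rr=Ro.from_rotvec(o['ee_rot']).as_matrix();e=o['position']-Rr@[0,0,OFF]-rfoot(); print('x',e@rest([1,0,0]),'along',e@D,'n',e@N)
```

```text
[0.49871039 0.14604063 0.04932391] [-0.22005772  0.13327465  0.68755095] 28.26448594759238
x -5.742353224239708e-05 along 0.04456662655504586 n 0.003456693102565478
```

apply_moves --pt "0 0 0.1 0 0 0" --pt "0 0 0 0 0 0" --pt "0 0 0 0 0 0" --pt "0 0 0 0 0 0" --claw 0.1

```text
clock: 17.85
position: [0.4993, 0.1454, 0.0494]
ee_rot: [-2.353, -0.011, 0.007]
force: [0.7, 0.5, 0.0]
width: 0.45
```

apply_moves --pt "0 0 -0.5 0 0 0" --pt "0 0 -0.2 0 0 0" --pt "0 0 0 0 0 0"

```text
clock: 18.15
position: [0.4997, 0.14, 0.0546]
ee_rot: [-2.354, -0.011, 0.006]
force: [-1.1, 0.0, 1.2]
width: 0.451
```

apply_moves --pt "0 0 0 0 0 0" --pt "0 0 0 0 0 0" --pt "0 0 0 0 0 0" --pt "0 0 0 0 0 0" --claw 1

```text
clock: 18.55
position: [0.4995, 0.1406, 0.0543]
ee_rot: [-2.353, -0.011, 0.007]
force: [0.1, 0.9, -1.2]
width: 0.313
```

apply_moves --pt "0 0 -2 0 0 0" --pt "0 0 -4 0 0 0" --pt "0 0 -4 0 0 0" --pt "0 0 0 0 0 0" --pt "0 0 0 0 0 0"

```text
clock: 19.05
position: [0.5007, 0.0692, 0.125]
ee_rot: [-2.354, -0.01, 0.005]
force: [-0.2, 1.2, -0.6]
width: 0.312
```

```bash
cat >> h.py <<'E'
def held(tag,ns=('scene','top')):
    o=arm.observe();p=o['position'];R=Ro.from_rotvec(o['ee_rot']).as_matrix();print(p,o['ee_rot'],o['force'],o['width']*92)
    for n in ns:
        q=np.load(f'{n}_{tag}.npz');P=cloud(n,q['d']);T=(P-p)@R*1000; T[...,2]+=27.3
        k=(q['d']>0)&(abs(T[...,0])<22)&(abs(T[...,1])<100)&(abs(T[...,2])<28)
        t=T[k]
        for a in range(-90,70,10):
            u=t[(t[:,1]>=a)&(t[:,1]<a+10)]
            if len(u)>4: print(n,a,len(u),np.percentile(u[:,[0,2]],[2,98],axis=0).round(1).tolist(),u[:,1].min().round(1),u[:,1].max().round(1))
E
python3 - <<'E'
from h import *
show('f2',('scene',180,60,340,240,3.8),('top',240,140,400,260,4.5)); held('f2')
E
```

```text
[0.499622   0.07082503 0.12423533] [-2.35233623 -0.01195199  0.00934505] [ 0.05321044 -0.17622325 -0.33697068] 28.430625065294315
scene -70 31 [[-12.2, -8.9], [14.1, 0.4]] -67.6 -60.1
scene -60 9 [[-12.1, -10.1], [8.5, -5.0]] -60.0 -55.9
scene 10 10 [[-14.4, -26.0], [19.6, 11.8]] 10.7 18.8
scene 20 36 [[-14.8, -7.3], [9.6, 13.8]] 20.5 29.7
scene 30 55 [[-15.4, -7.5], [8.3, 11.8]] 30.2 39.9
scene 40 60 [[-14.8, -7.3], [13.1, 22.9]] 40.2 47.1
top -70 99 [[-15.0, -11.0], [15.8, 20.4]] -69.8 -60.4
top -60 23 [[-13.6, -12.2], [16.1, 0.2]] -60.0 -50.8
top -50 25 [[-11.7, -10.5], [13.7, 0.2]] -49.7 -40.0
top -40 24 [[-11.3, -11.0], [12.9, 0.2]] -40.0 -30.8
top -30 26 [[-13.9, -10.3], [14.6, 3.9]] -30.0 -20.7
top -20 45 [[-19.6, -25.9], [20.9, 9.3]] -19.5 -10.0
top -10 69 [[-22.0, -25.0], [20.9, 14.0]] -10.0 -0.1
top 0 22 [[-10.2, -20.7], [14.3, 0.6]] 0.5 9.5
top 10 21 [[-10.0, -10.5], [12.4, 1.5]] 10.3 19.4
top 20 15 [[-11.5, -9.7], [13.7, 1.7]] 20.4 29.9
top 30 6 [[-11.7, -3.3], [14.2, 3.6]] 30.2 33.9
top 40 11 [[-8.4, -10.9], [13.4, 2.8]] 40.6 48.1
```

```bash
cat >> h.py <<'E'
TOF=.0223
def shRl(phi):
    c,s=np.cos(phi),np.sin(phi);M=np.stack([[c,0,s],[0,-1,0],[s,0,-c]],1)
    return Rz(SH['yaw'])@M
def tubetcp(axis_mm,R): return shp(axis_mm)[0]+R@np.array([0,0,TOF])
E
python3 - <<'E'
from h import *
R=shRl(np.radians(16))
o=arm.observe();R0=Ro.from_rotvec(o['ee_rot']).as_matrix();p=o['position']
plan([(p+[0,-.01,.06],R0),(tubetcp([-5,0,175],R),R)])
E
```

```text
[[-0.0, -1.8, -2.45, 0.0, 0.0, 0.0], [-0.05, -1.75, -2.5, 0.0, 0.0, 0.0], [-0.35, 3.45, -2.75, -0.125, 0.025, -0.06], [-0.45, 3.75, -2.3, -0.12, 0.03, -0.06], [-0.65, 4.0, -1.9, -0.125, 0.025, -0.065]]
[[-0.9, 4.1, -1.35, -0.125, 0.025, -0.06], [-1.1, 4.2, -0.9, -0.125, 0.025, -0.06], [-1.3, 4.2, -0.4, -0.12, 0.03, -0.06]]
end [ 0.4827 -0.2028  0.1537] [-3.04  -0.433 -0.429] 8
```

apply_moves --pt "0 -1.8 -2.45 0 0 0" --pt "0 -1.75 -2.5 0 0 0" --pt "-0.35 3.45 -2.75 -0.125 0.025 -0.06" --pt "-0.45 3.75 -2.3 -0.12 0.03 -0.06" --pt "-0.65 4.0 -1.9 -0.125 0.025 -0.065"

```text
clock: 19.65
position: [0.4919, -0.0732, 0.169]
ee_rot: [-2.715, -0.213, -0.195]
force: [0.1, -0.3, -0.9]
width: 0.309
```

apply_moves --pt "-0.9 4.1 -1.35 -0.125 0.025 -0.06" --pt "-1.1 4.2 -0.9 -0.125 0.025 -0.06" --pt "-1.3 4.2 -0.4 -0.12 0.03 -0.06" --pt "0 0 0 0 0 0" --pt "0 0 0 0 0 0"

```text
clock: 20.15
position: [0.4828, -0.2021, 0.1537]
ee_rot: [-3.039, -0.432, -0.427]
force: [-0.2, 1.2, -0.4]
width: 0.31
```

Run:
```python
from h import *
show('g1',('scene',260,100,460,310,3.3),('top',350,140,470,270,4.5)); held('g1',('scene',))
R=shRl(np.radians(16)); 
plan([(tubetcp([0,-6,150],R),R),(tubetcp([0,-6,125],R),R)])
o=arm.observe();Rr=Ro.from_rotvec(o['ee_rot']).as_matrix();a=o['position']-Rr@[0,0,TOF];print('axis in shaker',Rz(SH['yaw']).T@(a-SH['o'])*1000)
```

```text
[ 0.48366568 -0.20216975  0.15394335] [-3.03869866 -0.43370375 -0.42794197] [ 0.42538323  0.34146743 -0.98948086] 28.448081906188936
scene 0 98 [[-20.9, -20.6], [21.3, 15.0]] 1.2 9.9
scene 10 82 [[-16.3, -5.9], [6.4, 13.6]] 10.1 19.8
scene 20 85 [[-16.2, -6.7], [5.3, 14.5]] 20.1 30.0
scene 30 102 [[-16.7, -5.9], [12.9, 22.2]] 30.1 40.0
scene 40 100 [[-15.9, -6.7], [12.0, 22.9]] 40.0 44.7
[[-0.35, 0.65, 2.55, -0.005, -0.0, 0.0], [-0.7, 0.0, 2.4, 0.0, -0.0, 0.0]]
end [ 0.4889 -0.2074  0.1035] [-3.044 -0.433 -0.43 ] 2
axis in shaker [ -3.74491092   0.50668375 175.37329949]
```

View pics/scene_g1.png

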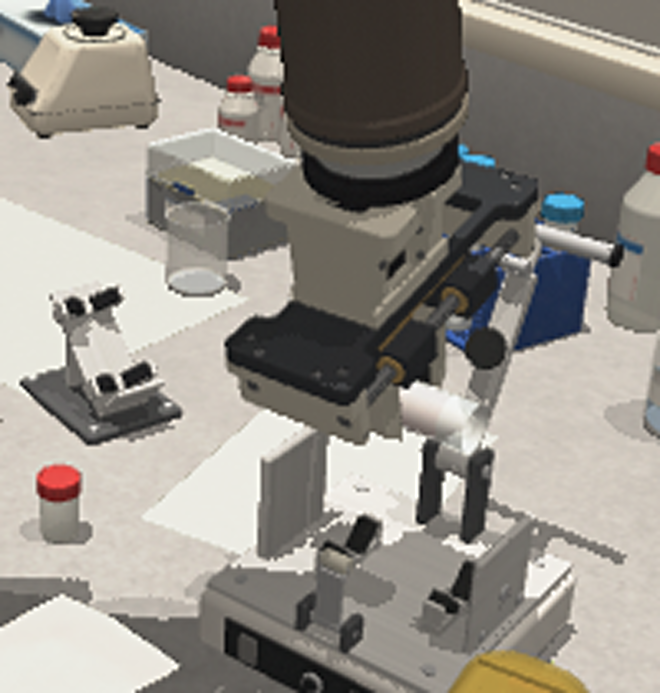

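View pics/top_g1.png

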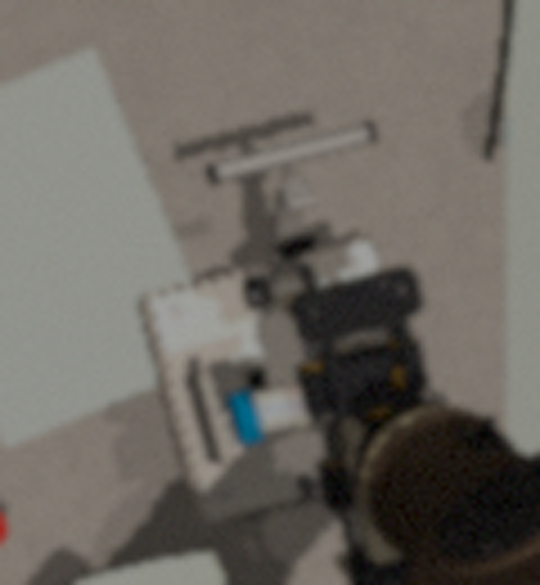

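apply_moves --pt "-0.35 0.65 2.55 -0.005 0 0" --pt "-0.5 0 1.7 0 0 0" --pt "0 0 0 0 0 0"

```text
clock: 20.55
position: [0.4879, -0.2076, 0.1089]
ee_rot: [-3.044, -0.432, -0.425]
force: [0.0, 1.0, -0.1]
width: 0.308
```

```bash
cat >> h.py <<'E'
def where():
    o=arm.observe();Rr=Ro.from_rotvec(o['ee_rot']).as_matrix();a=o['position']-Rr@[0,0,TOF];print('axis in shaker',(Rz(SH['yaw']).T@(a-SH['o'])*1000).round(1),'F shaker',(Rz(SH['yaw']).T@o['force']).round(1),o['width']*92,o['clock'])
E
python3 - <<'E'
from h import *
show('g2',('scene',260,100,460,310,3.3),('top',350,140,470,270,4.5)); where()
R=shRl(np.radians(16)); 
plan([(tubetcp([0,-6,110],R),R),(tubetcp([0,-6,90],R),R)])
# cap gap & foot gap from clouds
for n in('scene','top'):
    q=np.load(f'{n}_g2.npz');P=cloud(n,q['d']);X=(P-SH['o'])@Rz(SH['yaw'])*1000;im=q['im'].astype(int)
    b=(im[...,2]>im[...,0]+40)&(abs(X[...,0])<40)&(abs(X[...,1])<90)&(X[...,2]>80)&(X[...,2]<200)
    if b.sum(): print(n,'cap',np.percentile(X[b],[2,50,98],axis=0).round(1).tolist())
    k=(abs(X[...,0])<60)&(abs(X[...,1]-68)<12)&(X[...,2]>110)&(X[...,2]<126)&~b; print('tall',np.percentile(X[k],[2,50,98],axis=0).round(1).tolist())
    k=(abs(X[...,0])<14)&(X[...,1]>-75)&(X[...,1]<-20)&(X[...,2]>120)&(X[...,2]<165); print('foot',k.sum(),np.percentile(X[k],[1,50,98],axis=0).round(1).tolist() if k.sum() else 0)
E
```

```text
axis in shaker [ -0.6  -7.1 132.6] F shaker [-0.4 -0.3 -0.7] 28.313028217910798 20.65
[[-0.55, -0.1, 2.2, 0.005, -0.0, -0.0], [-0.55, -0.0, 1.9, -0.0, -0.0, -0.0]]
end [ 0.4893 -0.2076  0.0687] [-3.04  -0.432 -0.428] 2Traceback (most recent call last):
  File "<stdin>", line 10, in <module>
    return _quantile_unchecked(
        a, q, axis, out, overwrite_input, method, keepdims, weights)
    return _ureduce(a,
                    func=_quantile_ureduce_func,
    ...<5 lines>...
                    overwrite_input=overwrite_input,
                    method=method)
    r = func(a, **kwargs)
    result = _quantile(arr,
                       quantiles=q,
    ...<2 lines>...
                       out=out,
                       weights=wgt)
    slices_having_nans = np.isnan(arr[-1, ...])
                                  ~~~^^^^^^^^^
IndexError: index -1 is out of bounds for axis 0 with size 0
```

View pics/scene_g2.png

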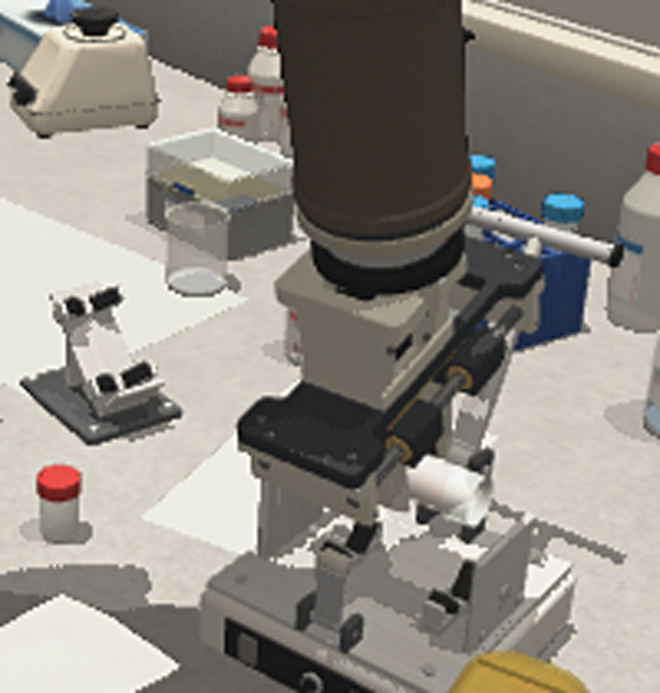

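View pics/top_g2.png

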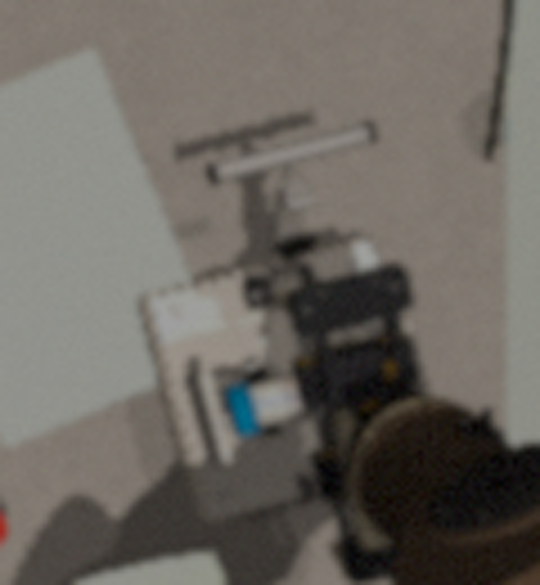

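```bash
python3 - <<'E'
from h import *
for n in('top','scene'):
    q=np.load(f'{n}_g2.npz');P=cloud(n,q['d']);X=(P-SH['o'])@Rz(SH['yaw'])*1000;im=q['im'].astype(int)
    b=(im[...,2]>im[...,0]+35)&(abs(X[...,0])<60)&(abs(X[...,1])<90)&(X[...,2]>80)&(X[...,2]<200)
    if b.sum(): print(n,'cap',b.sum(),np.percentile(X[b],[0,2,50,98,100],axis=0).round(1).tolist())
    k=(abs(X[...,0])<60)&(abs(X[...,1]-68)<12)&(X[...,2]>110)&(X[...,2]<128)&~b; print('tall',k.sum(),np.percentile(X[k],[2,50,98],axis=0).round(1).tolist() if k.sum() else 0)
    k=(abs(X[...,0])<14)&(X[...,1]>-75)&(X[...,1]<-20)&(X[...,2]>120)&(X[...,2]<165); print('foot',k.sum(),np.percentile(X[k],[1,50,98],axis=0).round(1).tolist() if k.sum() else 0)
    k=(abs(X[...,0])<45)&(abs(X[...,1]+70)<12)&(X[...,2]>100)&(X[...,2]<116);print('low',k.sum(),np.percentile(X[k],[2,50,98],axis=0).round(1).tolist() if k.sum() else 0)
E
python3 - <<'E'
import cv2,numpy as np
im=np.load('top_g2.npz')['im'][210:250,385:425,::-1];cv2.imwrite('pics/z.png',cv2.resize(im,None,fx=14,fy=14,interpolation=cv2.INTER_NEAREST))
E
```

```text
top cap 60 [[-16.3, 48.0, 115.8], [-14.9, 48.2, 121.7], [1.4, 55.3, 141.8], [16.3, 59.8, 149.2], [17.1, 60.2, 150.2]]
tall 70 [[-28.7, 59.7, 113.8], [0.3, 69.0, 120.8], [30.7, 72.8, 127.0]]
foot 0 0
low 24 [[-19.4, -74.0, 105.6], [9.3, -70.7, 111.5], [30.1, -67.0, 115.2]]
tall 0 0
foot 223 [[-14.0, -51.2, 120.4], [-7.3, -39.3, 136.1], [13.4, -21.1, 141.6]]
low 135 [[-32.1, -71.2, 100.7], [-5.0, -69.6, 108.8], [29.0, -65.5, 112.7]]
```

View pics/z.png

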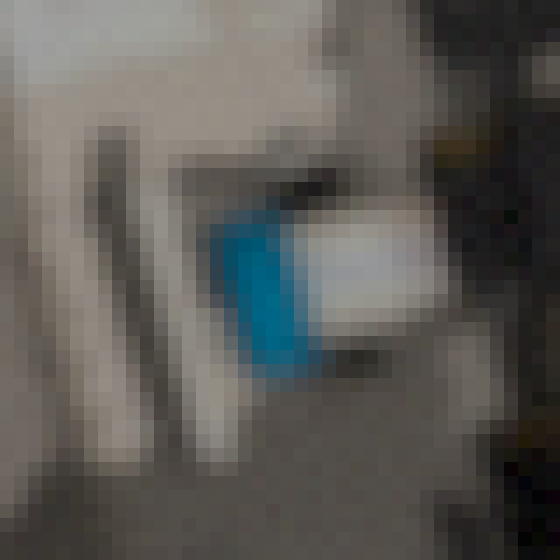

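apply_moves --pt "-0.55 -0.1 2.2 0.005 0 0" --pt "-0.55 0 1.9 0 0 0" --pt "-0.15 0 0.5 0 0 0" --pt "0 0 0 0 0 0" --pt "0 0 0 0 0 0"

```text
clock: 21.15
position: [0.4899, -0.2084, 0.0648]
ee_rot: [-3.041, -0.432, -0.432]
force: [0.1, -0.4, -0.4]
width: 0.312
```

Run:
```python
from h import *
show('g3',('scene',300,170,440,310,4.5)); where()
R=shRl(np.radians(16)); 
plan([(tubetcp([0,-6,77],R),R)])
```

```text
axis in shaker [ 0.5 -7.2 86.3] F shaker [-0.7  0.4 -0.3] 28.743112778067335 21.2
[[-0.3, -0.1, 0.85, 0.0, -0.005, -0.0]]
end [ 0.4892 -0.2076  0.0558] [-3.043 -0.432 -0.425] 1
```

View pics/scene_g3.png

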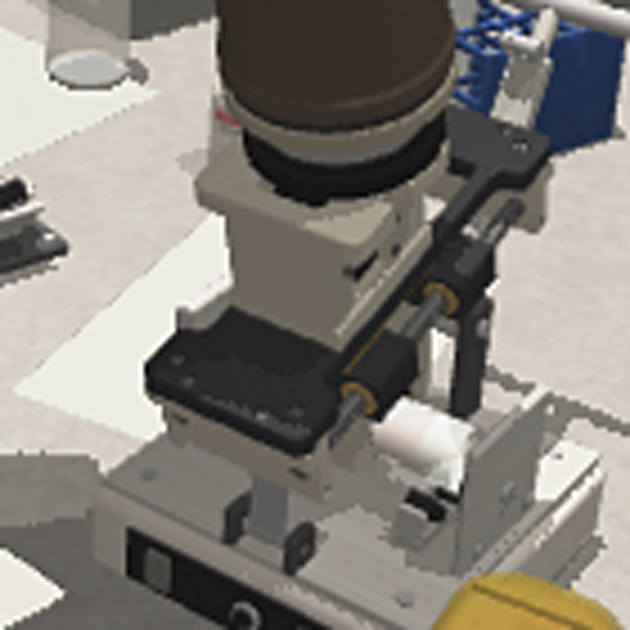

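apply_moves --pt "-0.15 -0.05 0.45 0 0 0" --pt "-0.05 -0.05 0.2 0 0 0" --pt "0 0 0 0 0 0"

```text
clock: 21.5
position: [0.4894, -0.2079, 0.0578]
ee_rot: [-3.042, -0.431, -0.434]
force: [-2.7, -0.7, 8.1]
width: 0.312
```

apply_moves --pt "-0.05 0 0.2 0 0 0" --pt "0 0 0 0 0 0"

```text
clock: 21.7
position: [0.4896, -0.208, 0.0565]
ee_rot: [-3.042, -0.43, -0.435]
force: [-8.1, -0.2, 22.2]
width: 0.313
```

Run:
```python
from h import *
where()
```

```text
axis in shaker [ 0.3 -6.7 77.9] F shaker [-7.8  2.1 22.2] 28.752954240153866 21.7
```

apply_moves --pt "0 0 -0.15 0 0 0" --pt "0 0 0 0 0 0"

```text
clock: 21.9
position: [0.489, -0.2075, 0.0568]
ee_rot: [-3.042, -0.432, -0.432]
force: [0.2, -0.4, 2.3]
width: 0.311
```

Run:
```python
from h import *
show('g4',('scene',300,170,440,310,4.5),('top',370,180,460,265,7)); where()
q=np.load('scene_g4.npz');P=cloud('scene',q['d']);X=(P-SH['o'])@Rz(SH['yaw'])*1000
k=(abs(X[...,0])<25)&(X[...,1]>-54)&(X[...,1]<-24)&(X[...,2]>74)&(X[...,2]<110); print('foot',k.sum(),np.percentile(X[k],[1,50,95,99],axis=0).round(1).tolist())
q=np.load('top_g4.npz');P=cloud('top',q['d']);X=(P-SH['o'])@Rz(SH['yaw'])*1000
im=q['im'].astype(int);b=(im[...,2]>im[...,0]+35)&(abs(X[...,0])<60)&(abs(X[...,1])<90)&(X[...,2]>40)&(X[...,2]<200)
print(np.percentile(X[b],[0,2,50,98,100],axis=0).round(1).tolist())
k=(abs(X[...,0])<8)&(X[...,1]>32)&(X[...,1]<46)&(X[...,2]>75)&(X[...,2]<110);print('body',np.percentile(X[k],[5,50,95],axis=0).round(1).tolist() if k.sum() else 0)
```

```text
axis in shaker [-0.1 -6.1 78.1] F shaker [-0.4 -0.5  6. ] 28.142130061355402 22.0
foot 195 [[-15.0, -50.4, 74.3], [-8.6, -38.9, 84.8], [5.2, -25.9, 89.8], [13.4, -24.5, 90.1]]
[[-15.2, 47.8, 79.3], [-14.7, 48.8, 84.0], [1.1, 53.8, 91.7], [15.2, 59.6, 98.2], [15.5, 59.8, 99.4]]
body [[-6.8, 33.2, 85.4], [0.6, 37.8, 91.1], [6.8, 43.6, 95.8]]
```

View pics/scene_g4.png

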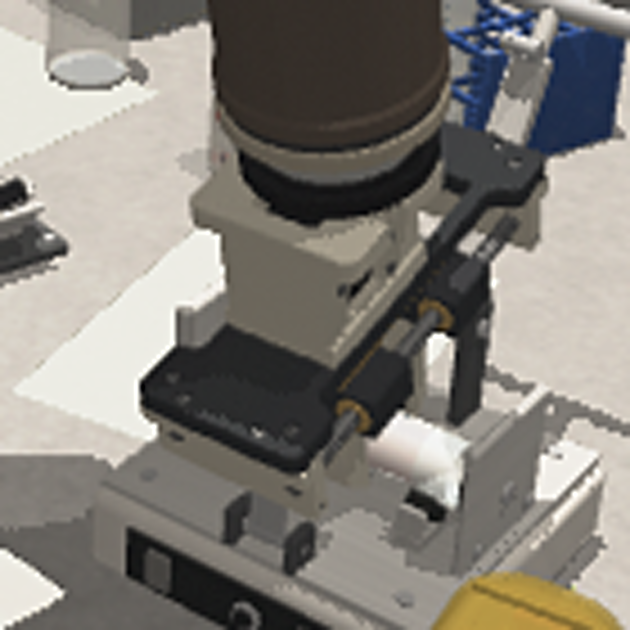

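View pics/top_g4.png

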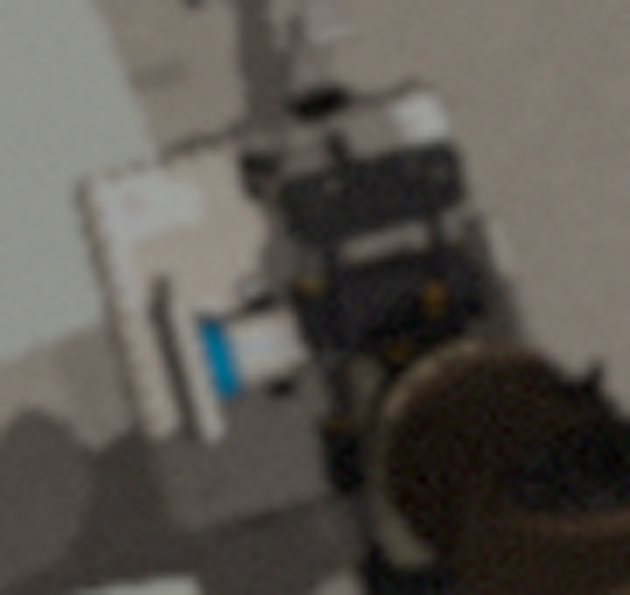

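apply_moves --pt "0 0.1 -0.05 0 0 0" --pt "0 0.1 0 0 0 0" --pt "0 0 0 0 0 0"

```text
clock: 22.3
position: [0.4892, -0.2086, 0.0567]
ee_rot: [-3.04, -0.433, -0.43]
force: [2.9, 3.8, 2.7]
width: 0.309
```

Run:
```python
from h import *
where()
```

```text
axis in shaker [-0.2 -7.2 78.1] F shaker [3.9 2.8 2.7] 28.46089503003473 22.3
```

apply_moves --pt "0 0.1 0 0 0 0" --pt "0 0.05 0 0 0 0" --pt "0 0 0 0 0 0"

```text
clock: 22.6
position: [0.4897, -0.2104, 0.0568]
ee_rot: [-3.041, -0.432, -0.431]
force: [3.0, 4.8, 3.4]
width: 0.309
```

Run:
```python
from h import *
where()
```

```text
axis in shaker [-0.3 -9.  78.2] F shaker [4.2 3.7 3.4] 28.385221304802002 22.6
```

apply_moves --pt "-0.05 0.1 -0.05 0 0 0" --pt "0 0 0 0 0 0"

```text
clock: 22.8
position: [0.4895, -0.2114, 0.0572]
ee_rot: [-3.04, -0.433, -0.431]
force: [2.9, 4.6, 1.8]
width: 0.31
```

Run:
```python
from h import *
where()
```

```text
axis in shaker [-0.8 -9.9 78.7] F shaker [4.1 3.6 1.8] 28.490326408101694 22.8
```

apply_moves --pt "0 0.1 0 0 0 0" --pt "0 0 0 0 0 0"

```text
clock: 23.0
position: [0.4898, -0.2124, 0.0572]
ee_rot: [-3.04, -0.433, -0.431]
force: [3.8, 6.1, 2.8]
width: 0.309
```

Run:
```python
from h import *
where()
```

```text
axis in shaker [ -0.8 -10.9  78.6] F shaker [5.3 4.8 2.8] 28.443249999101866 23.0
```

apply_moves --pt "0.1 0.1 0 0 0 0" --pt "0 0 0 0 0 0"

```text
clock: 23.2
position: [0.4902, -0.2131, 0.0571]
ee_rot: [-3.04, -0.432, -0.429]
force: [0.2, 4.7, 2.7]
width: 0.309
```

Run:
```python
from h import *
where();show('g5',('scene',360,230,430,300,9),('top',370,180,460,265,7)); 
q=np.load('scene_g5.npz');P=cloud('scene',q['d']);X=(P-SH['o'])@Rz(SH['yaw'])*1000
k=(abs(X[...,0])<25)&(X[...,1]>-60)&(X[...,1]<-24)&(X[...,2]>78)&(X[...,2]<110); print('foot',k.sum(),np.percentile(X[k],[1,50,95,99],axis=0).round(1).tolist())
q=np.load('top_g5.npz');P=cloud('top',q['d']);X=(P-SH['o'])@Rz(SH['yaw'])*1000
im=q['im'].astype(int);b=(im[...,2]>im[...,0]+35)&(abs(X[...,0])<60)&(abs(X[...,1])<90)&(X[...,2]>40)&(X[...,2]<200)
print(np.percentile(X[b],[0,2,50,98,100],axis=0).round(1).tolist())
```

```text
axis in shaker [ -0.6 -11.7  78.6] F shaker [1.5 4.5 2.7] 28.415870091192993 23.2
foot 180 [[-15.5, -56.1, 78.5], [-9.3, -39.8, 86.6], [2.8, -25.7, 90.4], [8.6, -24.7, 91.0]]
[[-16.1, 42.7, 70.4], [-15.5, 43.3, 72.0], [-0.1, 49.8, 90.5], [15.0, 54.7, 97.4], [16.2, 54.9, 99.5]]
```

View pics/scene_g5.png

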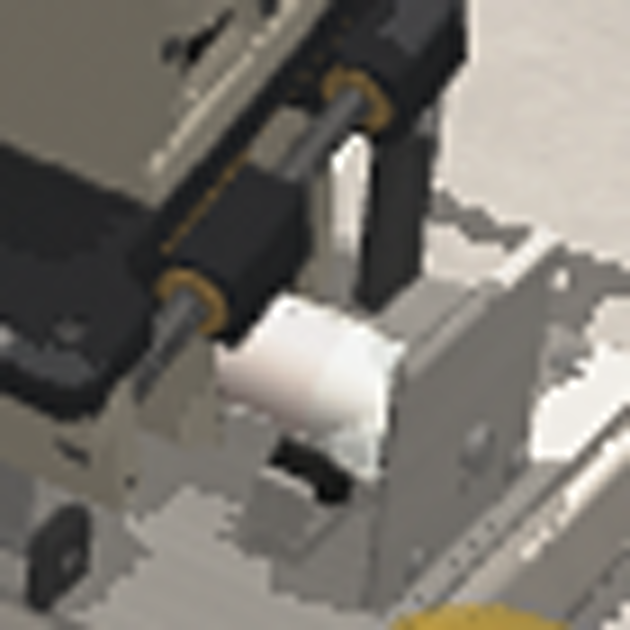

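apply_moves --pt "0 0.1 0 0 0 0" --pt "0 0 0 0 0 0"

```text
clock: 23.5
position: [0.4903, -0.2137, 0.0571]
ee_rot: [-3.04, -0.432, -0.429]
force: [0.1, 6.0, 3.3]
width: 0.31
```

Run:
```python
from h import *
where()
```

```text
axis in shaker [ -0.6 -12.4  78.5] F shaker [1.7 5.8 3.3] 28.551012841060583 23.5
```

apply_moves --pt "0 0.1 0 0 0 0" --pt "0 0 0 0 0 0"

```text
clock: 23.7
position: [0.4905, -0.214, 0.057]
ee_rot: [-3.039, -0.433, -0.429]
force: [-0.9, 7.0, 3.5]
width: 0.309
```

Run:
```python
from h import *
where()
```

```text
axis in shaker [ -0.5 -12.8  78.4] F shaker [1.1 7.  3.5] 28.44811838745221 23.7
```

apply_moves --pt "0 -0.1 0 0 0 0" --pt "0 -0.05 0 0 0 0" --pt "0 0 0 0 0 0"

```text
clock: 24.0
position: [0.4904, -0.214, 0.0572]
ee_rot: [-3.041, -0.431, -0.43]
force: [0.1, 3.1, -0.1]
width: 0.311
```

Run:
```python
from h import *
where()
```

```text
axis in shaker [ -0.6 -12.7  78.7] F shaker [ 0.9  2.9 -0.1] 28.644463298003572 24.0
```

apply_moves --pt "0 -0.05 0 0 0 0" --pt "0 0 0 0 0 0"

```text
clock: 24.2
position: [0.4903, -0.2139, 0.0573]
ee_rot: [-3.042, -0.431, -0.43]
force: [0.9, 2.0, 0.6]
width: 0.308
```

Run:
```python
from h import *
where()
```

```text
axis in shaker [ -0.6 -12.6  78.7] F shaker [1.4 1.7 0.6] 28.31997306654472 24.2
```

apply_moves --pt "0 -0.1 0 0 0 0" --pt "0 0 0 0 0 0"

```text
clock: 24.4
position: [0.4901, -0.2131, 0.0573]
ee_rot: [-3.042, -0.431, -0.43]
force: [0.5, 0.9, -0.3]
width: 0.309
```

Run:
```python
from h import *
where()
```

```text
axis in shaker [ -0.6 -11.7  78.8] F shaker [ 0.7  0.7 -0.3] 28.458620945972637 24.4
```

apply_moves --pt "0 0 0 0 0 0" --pt "0 0 0 0 0 0" --pt "0 0 0 0 0 0" --claw 0.17

```text
clock: 24.7
position: [0.4903, -0.213, 0.0574]
ee_rot: [-3.042, -0.431, -0.431]
force: [0.2, -0.9, -0.1]
width: 0.409
```

apply_moves --pt "0 0 -1 0 0 0" --pt "0 0 -2 0 0 0" --pt "0 0 -4 0 0 0" --pt "0 0 -4 0 0 0" --pt "0 0 0 0 0 0"

```text
clock: 25.2
position: [0.4616, -0.2237, 0.168]
ee_rot: [-3.044, -0.429, -0.441]
force: [0.8, 0.7, 0.1]
width: 0.413
```

Run:
```python
from h import *
where();o=arm.observe();R=Ro.from_rotvec(o['ee_rot']).as_matrix()
plan([(shp([-120,0,330])[0],shR())])
```

```text
axis in shaker [-31.1 -13.8 189.4] F shaker [1.  0.4 0.1] 37.987443232610396 25.2
[[-0.9, -0.25, -3.65, 0.0, -0.055, -0.0], [-1.1, -0.25, -3.6, 0.0, -0.06, -0.0], [-1.35, -0.3, -3.5, 0.0, -0.055, -0.0], [-1.5, -0.25, -3.45, 0.005, -0.06, -0.005], [-1.75, -0.25, -3.35, -0.0, -0.055, 0.0]]
end [ 0.3661 -0.2372  0.3301] [-3.109e+00 -4.460e-01 -3.000e-03] 5
```

Run:
```python
from h import *
R=shR(); b=np.array(bar(2.05,34))
t=lambda v: tc(shp(v)[0],R)
plan([(t([20,10,285]),R),(t(b+[0,0,60]),R)])
```

```text
[[2.25, -0.8, -2.45, 0.0, -0.095, -0.0], [2.05, -0.8, -2.65, 0.005, -0.095, -0.0], [1.8, -0.8, -2.85, -0.0, -0.095, -0.005], [4.2, -0.8, 0.05, -0.0, -0.0, 0.0], [4.25, -0.75, 0.05, -0.0, -0.0, 0.0]]
[[4.2, -0.8, 0.1, -0.0, -0.0, 0.0]]
end [ 0.6129 -0.1299  0.2561] [-3.108e+00 -4.460e-01 -3.000e-03] 6
```

apply_moves --pt "2.25 -0.8 -2.45 0 -0.095 0" --pt "2.05 -0.8 -2.65 0.005 -0.095 0" --pt "1.8 -0.8 -2.85 0 -0.095 -0.005" --pt "4.2 -0.8 0.05 0 0 0" --pt "4.25 -0.75 0.05 0 0 0"

```text
clock: 25.7
position: [0.5753, -0.1461, 0.2515]
ee_rot: [-3.102, -0.452, -0.006]
force: [0.3, -0.6, 0.6]
width: 0.416
```

apply_moves --pt "4.2 -0.8 0.1 0 0 0" --pt "0 0 0 0 0 0"

```text
clock: 25.9
position: [0.6156, -0.1222, 0.2479]
ee_rot: [-3.1, -0.462, -0.003]
force: [-0.2, 0.6, -1.1]
width: 0.418
```

Run:
```python
from h import *
show('h1',('scene',300,130,460,320,3.5),('top',370,150,470,265,5))
R=shR(); b=np.array(bar(2.05,34)); plan([(tc(shp(b+[0,0,30])[0],R),R),(tc(shp(b)[0],R),R)])
q=np.load('scene_h1.npz');P=cloud('scene',q['d']);X=(P-SH['o'])@Rz(SH['yaw'])*1000
k=(abs(X[...,0])<25)&(X[...,1]>-60)&(X[...,1]<60)&(X[...,2]>76)&(X[...,2]<110); print('tube s',k.sum(),np.percentile(X[k],[1,50,95,99],axis=0).round(1).tolist())
im=q['im'].astype(int);b=k&(im[...,2]>im[...,0]+35);print('cap s',b.sum(),np.percentile(X[b],[1,50,99],axis=0).round(1).tolist() if b.sum() else 0)
q=np.load('top_h1.npz');P=cloud('top',q['d']);X=(P-SH['o'])@Rz(SH['yaw'])*1000
im=q['im'].astype(int);k=(abs(X[...,0])<35)&(abs(X[...,1])<90)&(X[...,2]>75)&(X[...,2]<108);b=k&(im[...,2]>im[...,0]+35)
print('cap t',b.sum(),np.percentile(X[b],[0,2,50,98,100],axis=0).round(1).tolist() if b.sum() else 0)
k=k&(abs(X[...,1])<60)&(abs(X[...,0])<16);print(k.sum(),np.percentile(X[k],[1,50,99],axis=0).round(1).tolist() if k.sum() else 0)
```

```text
[[0.05, 0.3, 2.25, -0.005, -0.0, 0.005], [-0.0, 0.0, 3.0, -0.0, -0.0, 0.0]]
end [ 0.613  -0.1296  0.1961] [-3.108e+00 -4.460e-01 -1.000e-03] 2
tube s 689 [[-17.0, -54.9, 76.5], [-9.5, 0.5, 86.4], [3.8, 52.9, 91.0], [7.9, 56.8, 92.6]]
cap s 99 [[-18.7, 42.2, 76.5], [-10.2, 49.9, 88.3], [9.4, 58.3, 93.2]]
cap t 0 0
0 0
```

View pics/scene_h1.png

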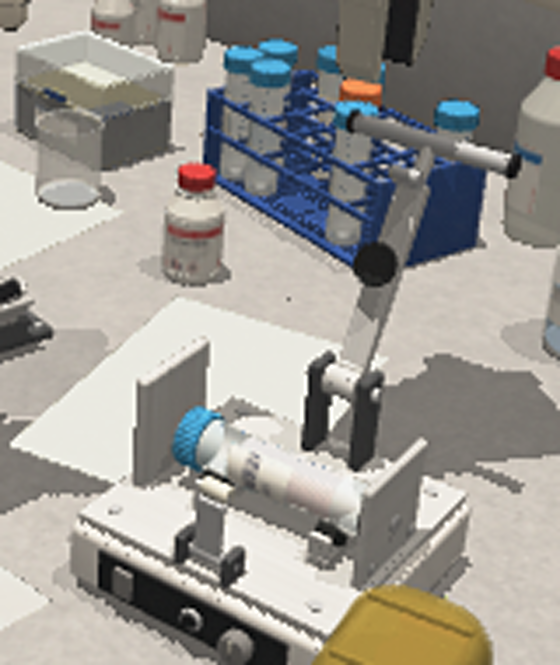

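View pics/top_h1.png

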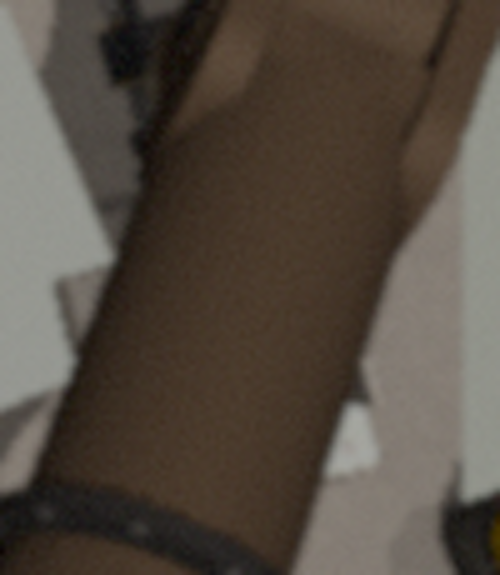

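Run:
```python
from h import *
for t in('g4','g5','h1'):
    q=np.load(f'scene_{t}.npz');P=cloud('scene',q['d']);X=(P-SH['o'])@Rz(SH['yaw'])*1000
    k=(abs(X[...,0])<25)&(X[...,1]>-60)&(X[...,1]<-24)&(X[...,2]>78)&(X[...,2]<93); y=np.sort(X[k][:,1]); print(t,y[:6].round(1),np.percentile(X[k],[1,50,95,99],axis=0).round(1).tolist())
    cv2.imwrite(f'pics/ft_{t}.png',cv2.resize(q['im'][250:285,385:420,::-1],None,fx=12,fy=12,interpolation=cv2.INTER_NEAREST))
cv2.imwrite('pics/ft.png',np.hstack([cv2.resize(np.load(f'scene_{t}.npz')['im'][240:280,380:420,::-1],None,fx=9.8,fy=9.8,interpolation=cv2.INTER_NEAREST) for t in('g5','h1')]))
```

```text
g4 [-57.3 -55.6 -51.  -50.8 -50.2 -50.2] [[-14.9, -52.5, 78.4], [-8.1, -38.7, 85.8], [4.4, -25.7, 89.8], [13.4, -24.4, 90.1]]
g5 [-56.8 -56.5 -56.  -55.1 -54.2 -54.2] [[-15.5, -56.1, 78.5], [-9.3, -39.8, 86.6], [2.8, -25.7, 90.4], [8.6, -24.7, 91.0]]
h1 [-56.  -55.3 -54.9 -54.9 -54.8 -54. ] [[-15.2, -55.0, 78.3], [-8.4, -39.7, 86.3], [3.8, -25.6, 90.4], [8.7, -24.6, 90.8]]
```

View pics/ft.png

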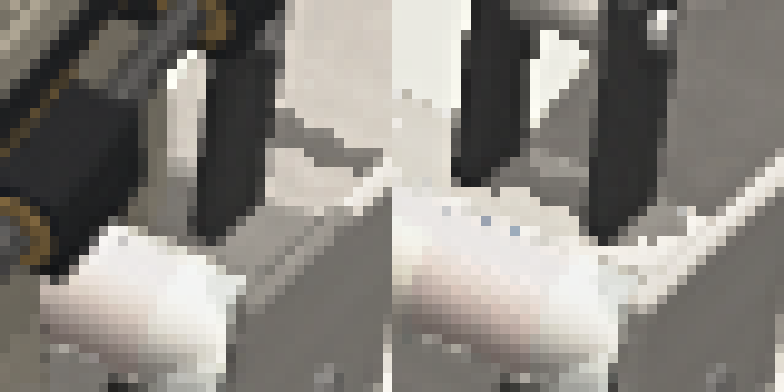

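apply_moves --pt "0.05 0.3 2.25 -0.005 0 0.005" --pt "0 0 2.0 0 0 0" --pt "0 0 1.0 0 0 0" --pt "0 0 0 0 0 0"

```text
clock: 26.4
position: [0.6114, -0.1306, 0.196]
ee_rot: [-3.108, -0.442, -0.001]
force: [-0.4, 0.8, -0.3]
width: 0.415
```

Run:
```python
from h import *
show('h2',('scene',340,110,460,230,5))
R=shR(); b=np.array(bar(2.05,34)); plan([(tc(shp(b)[0],R),R)]);print(arm.observe()['force'])
```

```text
[[0.1, -0.05, 0.1, -0.0, -0.0, -0.0]]
end [ 0.613  -0.1299  0.1961] [-3.108e+00 -4.420e-01 -3.000e-03] 1
[ 0.80161583 -0.30500367  0.97158371]
```

View pics/scene_h2.png

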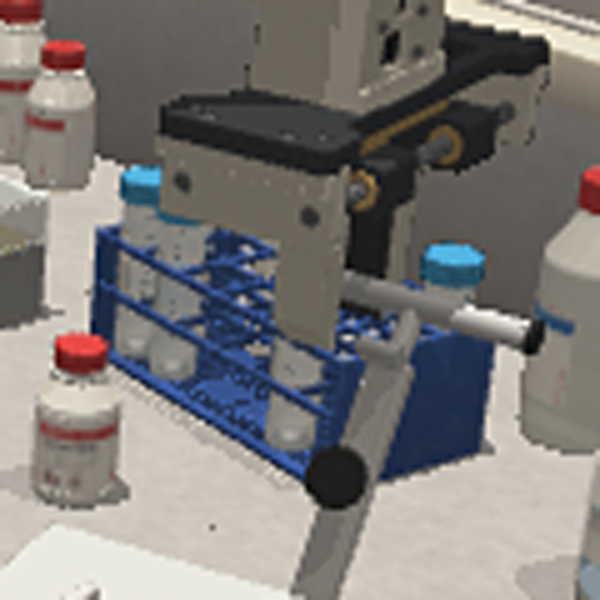

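The fingers straddle the bar, so I'll close on it.

apply_moves --pt "0.1 0 0 0 0 0" --pt "0 0 0 0 0 0" --pt "0 0 0 0 0 0" --pt "0 0 0 0 0 0" --pt "0 0 0 0 0 0" --claw 1 --newtons 20

```text
clock: 26.95
position: [0.6134, -0.1301, 0.1973]
ee_rot: [-3.108, -0.443, -0.003]
force: [-4.2, -0.0, 5.0]
width: 0.122
```

Run:
```python
from h import *
o=arm.observe();print(o['position'],o['width']*92,o['force'])
p0=o['position'];b0=np.array(bar(2.05))
def tgt(th): return p0+Rz(SH['yaw'])@((np.array(bar(th))-b0)/1000)
R0=Ro.from_rotvec(o['ee_rot']).as_matrix()
plan([(tgt(t),R0) for t in np.linspace(2.05,.2,16)[1:]])
```

```text
[ 0.61343443 -0.13007507  0.19732742] 11.208891513165955 [-4.2178912  -0.01863547  4.96871902]
[[-1.6, -0.0, -0.85, 0.0, 0.0, 0.0], [-1.65, -0.0, -0.65, 0.0, 0.0, 0.0], [-1.75, -0.0, -0.45, 0.0, 0.0, 0.0], [-1.75, -0.0, -0.2, 0.0, 0.0, 0.0], [-1.8, -0.0, -0.0, 0.0, 0.0, 0.0]]
[[-1.8, -0.0, 0.2, 0.0, 0.0, 0.0], [-1.7, -0.0, 0.4, 0.0, 0.0, 0.0], [-1.7, -0.0, 0.65, 0.0, 0.0, 0.0], [-1.6, -0.0, 0.85, 0.0, 0.0, 0.0], [-1.45, -0.0, 1.05, 0.0, 0.0, 0.0]]
[[-1.3, -0.0, 1.2, 0.0, 0.0, 0.0], [-1.2, -0.0, 1.35, 0.0, 0.0, 0.0], [-1.0, -0.0, 1.5, 0.0, 0.0, 0.0], [-0.8, -0.0, 1.6, 0.0, 0.0, 0.0], [-0.55, -0.0, 1.7, 0.0, 0.0, 0.0]]
end [ 0.4057 -0.1904  0.1133] [-3.108e+00 -4.430e-01 -3.000e-03] 15
```

apply_moves --pt "-1.6 0 -0.85 0 0 0" --pt "-1.65 0 -0.65 0 0 0" --pt "-1.75 0 -0.45 0 0 0" --pt "-1.75 0 -0.2 0 0 0"

```text
clock: 27.35
position: [0.5507, -0.1483, 0.2197]
ee_rot: [-3.108, -0.446, -0.012]
force: [3.3, 1.3, 2.4]
width: 0.125
```

apply_moves --pt "-1.8 0 0 0 0 0" --pt "-1.8 0 0.2 0 0 0" --pt "-1.7 0 0.4 0 0 0" --pt "-1.7 0 0.65 0 0 0"

```text
clock: 27.75
position: [0.4826, -0.1681, 0.2062]
ee_rot: [-3.108, -0.445, -0.009]
force: [2.0, 1.0, -0.2]
width: 0.124
```

apply_moves --pt "-1.6 0 0.85 0 0 0" --pt "-1.45 0 1.05 0 0 0" --pt "-1.3 0 1.2 0 0 0" --pt "0 0 0 0 0 0"

```text
clock: 28.15
position: [0.4392, -0.1805, 0.1737]
ee_rot: [-3.108, -0.442, -0.004]
force: [-0.1, 0.2, -2.0]
width: 0.127
```

Run:
```python
from h import *
o=arm.observe();print(o['position'],o['width']*92,o['force'])
a=o['position']-Ro.from_rotvec(o['ee_rot']).as_matrix()@[0,0,OFF];print('grasp in shaker',Rz(SH['yaw']).T@(a-SH['o'])*1000)
for t in(.7,.65,.6): print(t,bar(t,34))
show('i1',('scene',300,130,460,320,3.5))
```

```text
[ 0.43918006 -0.1805352   0.17366582] 11.707638222467256 [-0.12189018  0.22514174 -1.98228616]
grasp in shaker [-34.33468298  33.71006096 200.96566144]
0.7 [np.float64(-33.815722596636235), 34, np.float64(201.82482870959456)]
0.65 [np.float64(-38.77510032651667), 34, np.float64(196.50895061576534)]
0.6 [np.float64(-43.462596954557974), 34, np.float64(190.9518504062866)]
```

View pics/scene_i1.png

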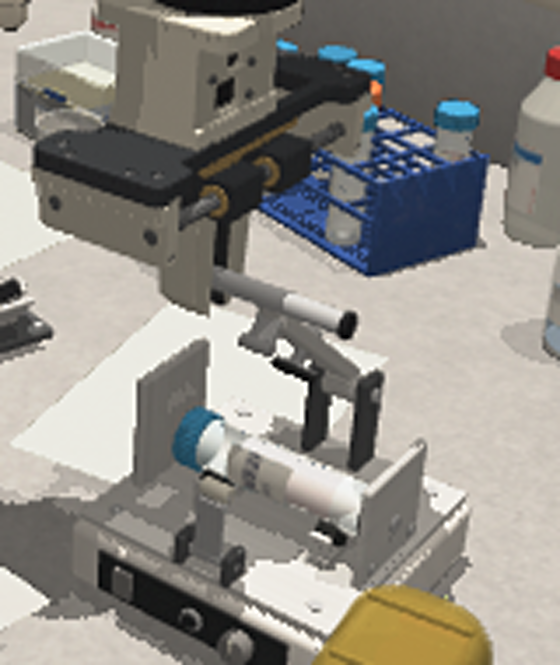

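Run:
```python
from h import *
o=arm.observe()
p0=o['position'];b0=np.array(bar(.695))
def tgt(th): return p0+Rz(SH['yaw'])@((np.array(bar(th))-b0)/1000)
R0=Ro.from_rotvec(o['ee_rot']).as_matrix()
plan([(tgt(t),R0) for t in [.58,.46,.34,.24,.16,.12,.08,.04,.01,-.01]])
```

```text
[[-1.1, 0.0, 1.25, 0.0, 0.0, 0.0], [-1.0, 0.0, 1.45, 0.0, 0.0, 0.0], [-0.8, 0.0, 1.55, 0.0, 0.0, 0.0], [-0.5, 0.0, 1.35, 0.0, 0.0, 0.0], [-0.3, 0.0, 1.15, 0.0, 0.0, 0.0]]
[[-0.15, 0.0, 0.55, 0.0, 0.0, 0.0], [-0.1, 0.0, 0.55, 0.0, 0.0, 0.0], [-0.1, 0.0, 0.6, 0.0, 0.0, 0.0], [-0.05, 0.0, 0.45, 0.0, 0.0, 0.0], [0.0, 0.0, 0.25, 0.0, 0.0, 0.0]]
end [ 0.4005 -0.1916  0.0827] [-3.108e+00 -4.430e-01 -3.000e-03] 10
```

apply_moves --pt "-1.1 0 1.25 0 0 0" --pt "-1.0 0 1.45 0 0 0" --pt "-0.8 0 1.55 0 0 0" --pt "-0.5 0 1.35 0 0 0" --newtons 40

```text
clock: 28.6
position: [0.4079, -0.1897, 0.1184]
ee_rot: [-3.108, -0.444, -0.005]
force: [-1.9, 1.3, 3.1]
width: 0.115
```

apply_moves --pt "-0.3 0 1.15 0 0 0" --pt "-0.15 0 0.55 0 0 0" --pt "0 0 0 0 0 0"

```text
clock: 28.9
position: [0.4033, -0.191, 0.1009]
ee_rot: [-3.108, -0.444, -0.002]
force: [-2.8, 0.2, -1.6]
width: 0.114
```

```bash
cat >> h.py <<'E'
def gw():
    o=arm.observe();a=o['position']-Ro.from_rotvec(o['ee_rot']).as_matrix()@[0,0,OFF];print('grasp in shaker',(Rz(SH['yaw']).T@(a-SH['o'])*1000).round(1),'F',(Rz(SH['yaw']).T@o['force']).round(1),o['width']*92,o['clock'])
E
python3 - <<'E'
from h import *
gw();print(bar(.12))
E
```

```text
grasp in shaker [-71.7  33.7 128.2] F [-2.6  0.9 -1.6] 10.503195771075626 28.9
[np.float64(-72.6404179186325), 0, np.float64(128.27916505128584)]
```

Everything matches θ ≈ 0.12. Next I'll press.

apply_moves --pt "-0.1 0 0.55 0 0 0" --pt "0 0 0 0 0 0"

```text
clock: 29.1
position: [0.4025, -0.1912, 0.0961]
ee_rot: [-3.108, -0.444, -0.004]
force: [-4.3, 1.8, 4.2]
width: 0.111
```

apply_moves --pt "-0.1 0 0.5 0 0 0" --pt "0 0 0 0 0 0"

```text
clock: 29.3
position: [0.4026, -0.1916, 0.0925]
ee_rot: [-3.107, -0.444, -0.008]
force: [-9.5, 5.1, 31.9]
width: 0.116
```

Run:
```python
from h import *
gw()
```

```text
grasp in shaker [-72.6  33.2 119.8] F [-7.7  7.5 31.9] 10.628707603555632 29.3
```

Run:
```python
from h import *
show('j1',('scene',300,170,440,320,4.3)); gw()
```

```text
grasp in shaker [-72.6  33.2 119.9] F [-7.4  6.8 30.1] 10.888798907182041 29.35
```

View pics/scene_j1.png

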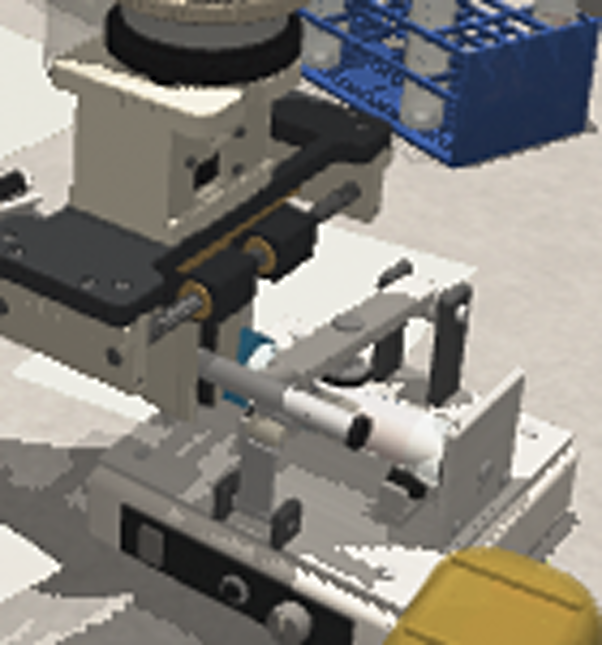

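apply_moves --pt "-0.1 0.05 0 0 0 0" --pt "0 0 0 0 0 0"

```text
clock: 29.55
position: [0.4026, -0.1917, 0.0926]
ee_rot: [-3.107, -0.445, -0.01]
force: [-6.1, 8.4, 29.9]
width: 0.117
```

Run:
```python
from h import *
gw()
```

```text
grasp in shaker [-72.7  33.2 119.9] F [-3.6  9.7 29.9] 10.777144965226451 29.55
```

Run:
```python
from h import *
o=arm.observe();M=Rz(SH['yaw']).T@o['ft_torque'];F=Rz(SH['yaw']).T@o['force'];print(F,M)
# r: Mx= ry Fz - rz Fy ; My= rz Fx - rx Fz
for rz in(0,.1,.2,.25): print(rz,'ry',(M[0]+rz*F[1])/F[2],'rx',(rz*F[0]-M[1])/F[2])
print(o['joint_efforts'])
q=np.load('scene_j1.npz')
cv2.imwrite('pics/j1z.png',cv2.resize(q['im'][225:300,325:400,::-1],None,fx=8,fy=8,interpolation=cv2.INTER_CUBIC))
P=cloud('scene',q['d']);X=(P-SH['o'])@Rz(SH['yaw'])*1000
k=(q['d']>0)&(X[...,0]>-110)&(X[...,0]<-40)&(X[...,1]>10)&(X[...,1]<60)&(X[...,2]>85)&(X[...,2]<160)
t=X[k]
for a in range(85,160,6):
    u=t[(t[:,2]>=a)&(t[:,2]<a+6)]
    if len(u)>3: print(a,len(u),np.percentile(u,[2,50,98],axis=0).round(1).tolist())
k=(q['d']>0)&(X[...,0]>-90)&(X[...,0]<-40)&(abs(X[...,1])<30)&(X[...,2]>85)&(X[...,2]<112); t=X[k];print('roller',np.percentile(t,[2,50,98],axis=0).round(1).tolist())
k=(q['d']>0)&(abs(X[...,0])<30)&(X[...,1]>-55)&(X[...,1]<60)&(X[...,2]>82)&(X[...,2]<112); t=X[k];print('tube',np.percentile(t,[2,50,98],axis=0).round(1).tolist())
```

```text
[-3.55097118  9.73059795 29.86928391] [ 1.5931677   0.86101554 -0.05478028]
0 ry 0.053337994489919174 rx -0.02882611930493905
0.1 ry 0.08591526677437429 rx -0.040714489952511854
0.2 ry 0.1184925390588294 rx -0.05260286060008466
0.25 ry 0.13478117520105695 rx -0.05854704592387106
[ 1.86797675e+00 -3.27502799e+01  6.19560599e+00 -1.90730739e+01
  3.03907748e-01 -3.05334292e+00  2.90817028e-02]
97 10 [[-84.0, 24.7, 99.3], [-67.7, 28.6, 102.0], [-63.3, 40.2, 102.8]]
103 22 [[-88.3, 22.6, 103.1], [-67.7, 25.4, 106.2], [-61.3, 38.5, 108.6]]
109 31 [[-94.9, 22.1, 109.1], [-84.2, 24.3, 111.7], [-64.5, 42.0, 114.8]]
115 41 [[-97.1, 21.0, 115.3], [-94.5, 24.5, 118.5], [-53.4, 39.2, 120.9]]
121 57 [[-96.7, 11.4, 121.2], [-86.2, 23.7, 124.5], [-51.9, 37.2, 126.7]]
127 100 [[-96.7, 11.2, 127.1], [-76.5, 23.9, 130.0], [-51.1, 36.8, 132.7]]
133 61 [[-97.4, 22.5, 133.1], [-85.2, 24.4, 136.1], [-53.6, 37.6, 138.7]]
139 35 [[-98.0, 22.5, 139.5], [-91.7, 23.6, 141.4], [-52.4, 34.4, 144.7]]
145 28 [[-99.3, 21.8, 145.0], [-95.3, 23.9, 148.3], [-83.3, 31.4, 150.7]]
151 10 [[-98.7, 22.6, 152.2], [-94.6, 23.8, 153.1], [-87.9, 25.5, 155.0]]
roller [[-88.1, -7.2, 85.5], [-63.5, 3.2, 99.4], [-55.5, 28.6, 111.6]]
tube [[-12.9, -52.4, 83.0], [-5.6, -10.3, 89.0], [20.5, 51.3, 110.5]]
```

View pics/j1z.png

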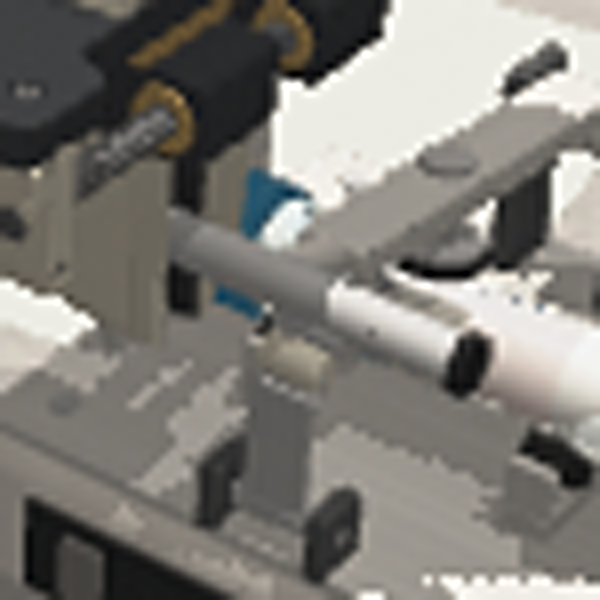

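Run:
```python
from h import *
q=np.load('scene_j1.npz');P=cloud('scene',q['d']);X=(P-SH['o'])@Rz(SH['yaw'])*1000
for a in range(-55,20,8):
    k=(q['d']>0)&(X[...,0]>-90)&(X[...,0]<-55)&(X[...,1]>=a)&(X[...,1]<a+8)&(X[...,2]>104)
    t=X[k]
    if len(t)>5: print(a,len(t),np.percentile(t,[3,50,97],axis=0).round(1).tolist())
for th in(.12,.1,.08,.06,.04): print(th,np.round(bar(th),1))
```

```text
-55 37 [[-79.1, -51.0, 119.6], [-74.6, -50.1, 127.2], [-67.5, -47.9, 132.7]]
-47 30 [[-79.4, -46.6, 122.1], [-77.2, -42.9, 128.9], [-71.0, -39.8, 131.7]]
-39 74 [[-89.5, -38.5, 123.7], [-85.5, -32.5, 463.4], [-72.3, -31.0, 483.4]]
-31 147 [[-89.9, -30.7, 124.3], [-88.3, -28.3, 465.1], [-73.6, -24.4, 493.2]]
-23 36 [[-88.9, -22.8, 122.3], [-77.0, -18.7, 129.1], [-70.7, -15.3, 503.8]]
-15 217 [[-86.8, -13.0, 125.3], [-77.0, -7.9, 331.6], [-64.2, -7.0, 426.2]]
-7 1049 [[-89.5, -6.8, 129.4], [-78.5, -5.0, 344.6], [-57.2, -0.4, 414.7]]
1 245 [[-89.3, 1.3, 125.7], [-76.4, 4.5, 207.1], [-57.2, 8.9, 286.3]]
9 337 [[-88.1, 9.2, 128.2], [-73.8, 12.0, 218.0], [-57.1, 16.2, 243.7]]
17 161 [[-89.8, 17.6, 106.8], [-81.9, 23.2, 131.0], [-57.6, 24.7, 228.1]]
0.12 [-72.6   0.  128.3]
0.1 [-73.2   0.  125.4]
0.08 [-73.7   0.  122.6]
0.06 [-74.1   0.  119.7]
0.04 [-74.4   0.  116.8]
```

apply_moves --pt "0.05 -0.05 -0.3 0 0 0" --pt "0 0 0 0 0 0"

```text
clock: 29.75
position: [0.4028, -0.1916, 0.0946]
ee_rot: [-3.109, -0.446, -0.008]
force: [3.4, 2.1, -0.3]
width: 0.116
```

apply_moves --pt "0 0 0 0 0 0" --pt "0 0 0 0 0 0" --pt "0 0 -2 0 0 0" --pt "0 0 -3 0 0 0" --pt "0 0 0 0 0 0" --claw 0.4

```text
clock: 30.25
position: [0.4023, -0.193, 0.1461]
ee_rot: [-3.11, -0.443, -0.01]
force: [0.2, 0.5, -0.5]
width: 0.302
```

Run:
```python
from h import *
gw()
show('j2',('scene',300,170,440,320,4.3))
q=np.load('scene_j2.npz');P=cloud('scene',q['d']);X=(P-SH['o'])@Rz(SH['yaw'])*1000
for a in range(-55,50,10):
    k=(q['d']>0)&(X[...,0]>-90)&(X[...,0]<-55)&(X[...,1]>=a)&(X[...,1]<a+8)&(X[...,2]>108)&(X[...,2]<140)
    t=X[k]
    if len(t)>5: print(a,len(t),np.percentile(t,[3,50,97],axis=0).round(1).tolist())
R=shR();TIP=.0083
plan([(shp([-74,22,170])[0]+R@[0,0,TIP],R)])
```

```text
grasp in shaker [-73.3  32.1 173.4] F [ 0.4  0.4 -0.5] 27.751971806870355 30.25
-55 35 [[-80.6, -51.7, 121.3], [-74.7, -50.3, 128.3], [-67.2, -47.7, 134.4]]
-45 33 [[-79.4, -44.6, 124.2], [-76.8, -41.0, 130.6], [-69.6, -37.1, 133.2]]
-35 30 [[-79.6, -34.5, 124.3], [-77.1, -30.7, 130.7], [-71.8, -27.2, 133.0]]
-25 29 [[-79.1, -24.2, 124.6], [-77.2, -20.5, 130.0], [-69.8, -17.4, 134.0]]
-15 27 [[-78.9, -14.2, 124.4], [-76.5, -10.4, 130.8], [-70.3, -7.6, 132.7]]
-5 43 [[-78.7, -4.4, 123.8], [-75.2, -0.8, 129.3], [-56.9, 2.7, 133.0]]
5 30 [[-79.0, 5.3, 122.7], [-76.9, 8.8, 130.5], [-70.7, 12.7, 132.8]]
15 30 [[-79.2, 15.2, 124.4], [-77.0, 18.3, 129.8], [-69.5, 22.7, 133.3]]
25 27 [[-79.8, 25.3, 122.3], [-76.7, 29.2, 129.9], [-69.5, 32.6, 132.7]]
35 24 [[-79.0, 35.2, 124.1], [-77.0, 38.9, 130.5], [-70.2, 42.1, 133.2]]
45 31 [[-79.8, 45.1, 121.2], [-78.1, 49.5, 129.8], [-70.9, 52.6, 133.4]]
[[-0.05, 1.1, -1.7, -0.0, -0.005, 0.0]]
end [ 0.4044 -0.2031  0.1618] [-3.11e+00 -4.44e-01 -1.00e-03] 1
```

View pics/scene_j2.png

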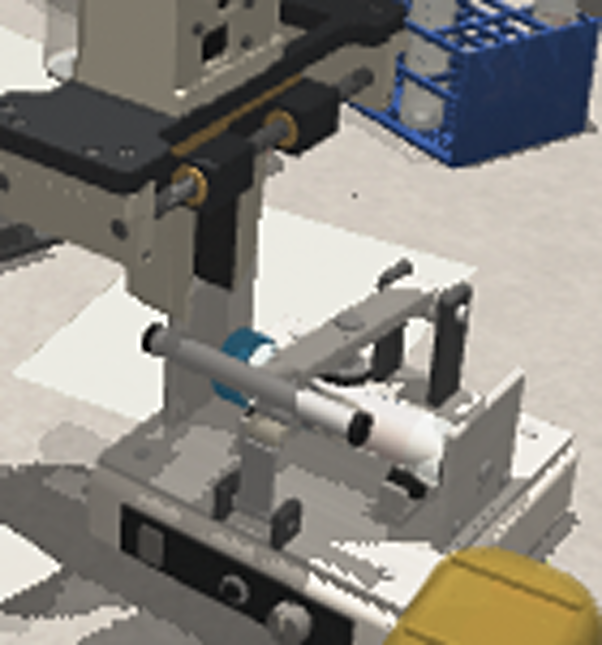

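apply_moves --pt "-0.05 1.1 -0.2 0 -0.005 0" --pt "0 0 0 0 0 0" --pt "0 0 0 0 0 0" --pt "0 0 0 0 0 0" --claw 1

```text
clock: 30.7
position: [0.403, -0.2025, 0.1451]
ee_rot: [-3.109, -0.443, 0.006]
force: [-0.2, 0.5, -0.9]
width: 0.021
```

```bash
cat >> h.py <<'E'
def tw():
    o=arm.observe();a=o['position']-Ro.from_rotvec(o['ee_rot']).as_matrix()@[0,0,.0083];print('tip in shaker',(Rz(SH['yaw']).T@(a-SH['o'])*1000).round(1),'F',(Rz(SH['yaw']).T@o['force']).round(1),round(o['width']*92,1),o['clock'])
E
python3 - <<'E'
from h import *
tw(); R=shR();plan([(shp([-74,22,136])[0]+R@[0,0,.0083],R)])
E
```

```text
tip in shaker [-75.1  22.7 153.4] F [-0.   0.5 -0.9] 1.9 30.7
[[0.1, 0.1, 1.75, -0.0, 0.005, 0.0]]
end [ 0.4042 -0.2032  0.1276] [-3.108e+00 -4.430e-01 -2.000e-03] 1
```

apply_moves --pt "0.1 0.1 1.7 0 0.005 0" --pt "0 0 0.3 0 0 0" --pt "0 0 0 0 0 0"

```text
clock: 31.0
position: [0.4041, -0.203, 0.1253]
ee_rot: [-3.108, -0.444, -0.002]
force: [0.3, -0.1, 0.9]
width: 0.001
```

apply_moves --pt "0 0 0.3 0 0 0" --pt "0 0 0 0 0 0"

```text
clock: 31.2
position: [0.4046, -0.2034, 0.1237]
ee_rot: [-3.108, -0.443, -0.005]
force: [-4.7, 1.4, 17.9]
width: 0.003
```

Run:
```python
from h import *
tw()
```

```text
tip in shaker [-73.9  21.4 132. ] F [-4.2  2.7 17.9] 0.3 31.2
```

apply_moves --pt "0 0 0.1 0 0 0" --pt "0 0 0 0 0 0"

```text
clock: 31.4
position: [0.4046, -0.2034, 0.1233]
ee_rot: [-3.107, -0.443, -0.006]
force: [-9.3, 1.9, 27.7]
width: 0.003
```

Run:
```python
from h import *
tw()
```

```text
tip in shaker [-73.9  21.4 131.6] F [-8.4  4.4 27.7] 0.3 31.4
```

apply_moves --pt "-0.05 0 0.1 0 0 0" --pt "0 0 0 0 0 0"

```text
clock: 31.6
position: [0.4044, -0.2035, 0.1224]
ee_rot: [-3.107, -0.443, -0.007]
force: [-6.2, 3.0, 21.5]
width: 0.005
```

Run:
```python
from h import *
tw()
```

```text
tip in shaker [-74.1  21.4 130.7] F [-5.1  4.6 21.5] 0.5 31.6
```

apply_moves --pt "-0.05 0 0.1 0 0 0" --pt "0 0 0 0 0 0" --pt "0 0 0.1 0 0 0" --pt "0 0 0 0 0 0"

```text
clock: 32.0
position: [0.4041, -0.2035, 0.1195]
ee_rot: [-3.108, -0.444, -0.006]
force: [0.4, 0.8, 0.9]
width: 0.008
```

Run:
```python
from h import *
tw()
```

```text
tip in shaker [-74.4  21.5 127.8] F [0.6 0.7 0.9] 0.7 32.0
```

apply_moves --pt "0 0 0.1 0 0 0" --pt "0 0 0 0 0 0"

```text
clock: 32.2
position: [0.4041, -0.2035, 0.118]
ee_rot: [-3.108, -0.444, -0.005]
force: [-0.7, 0.6, 5.7]
width: 0.007
```

Run:
```python
from h import *
tw()
```

```text
tip in shaker [-74.4  21.5 126.3] F [-0.5  0.7  5.7] 0.7 32.2
```

apply_moves --pt "0 0 0.2 0 0 0" --pt "0 0 0.1 0 0 0" --pt "0 0 0 0 0 0"

```text
clock: 32.5
position: [0.4035, -0.2036, 0.1147]
ee_rot: [-3.108, -0.444, -0.003]
force: [-1.9, -1.2, 2.4]
width: 0.005
```

apply_moves --pt "0 0 0.2 0 0 0" --pt "0 0 0 0 0 0"

```text
clock: 32.7
position: [0.4036, -0.2035, 0.1125]
ee_rot: [-3.108, -0.444, -0.004]
force: [-0.8, -0.3, -1.2]
width: 0.007
```

Run:
```python
from h import *
tw()
```

```text
tip in shaker [-74.9  21.6 120.8] F [-0.9 -0.1 -1.2] 0.7 32.7
```

apply_moves --pt "0 0 0.2 0 0 0" --pt "0 0 0 0 0 0"

```text
clock: 32.9
position: [0.4038, -0.2033, 0.1105]
ee_rot: [-3.108, -0.444, -0.004]
force: [-0.3, -0.3, 0.4]
width: 0.006
```

apply_moves --pt "0 0 0.2 0 0 0" --pt "0 0 0 0 0 0"

```text
clock: 33.1
position: [0.4038, -0.2034, 0.1086]
ee_rot: [-3.108, -0.444, -0.004]
force: [-0.1, -1.0, 0.6]
width: 0.005
```

Run:
```python
from h import *
tw();show('k1',('scene',300,170,440,320,4.3))
```

```text
tip in shaker [-74.6  21.7 116.9] F [-0.4 -0.9  0.6] 0.4 33.1
```

View pics/scene_k1.png

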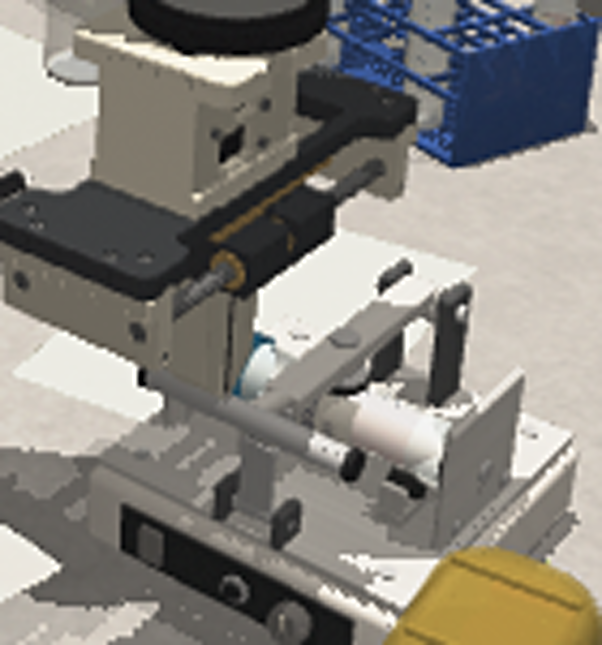

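apply_moves --pt "0 0 0.1 0 0 0" --pt "0 0 0.1 0 0 0" --pt "0 0 0 0 0 0"

```text
clock: 33.45
position: [0.4039, -0.2034, 0.1076]
ee_rot: [-3.107, -0.444, -0.005]
force: [-5.4, 1.8, 21.2]
width: 0.005
```

Run:
```python
from h import *
tw()
q=np.load('scene_k1.npz');P=cloud('scene',q['d']);X=(P-SH['o'])@Rz(SH['yaw'])*1000
for a in range(-55,10,10):
    k=(q['d']>0)&(X[...,0]>-90)&(X[...,0]<-55)&(X[...,1]>=a)&(X[...,1]<a+8)&(X[...,2]>95)&(X[...,2]<140)
    t=X[k]
    if len(t)>5: print(a,len(t),np.percentile(t,[3,50,97],axis=0).round(1).tolist())
```

```text
tip in shaker [-74.5  21.6 115.9] F [-4.7  3.2 21.2] 0.5 33.45
-55 35 [[-82.9, -51.3, 105.5], [-76.9, -50.3, 112.5], [-70.6, -47.9, 117.6]]
-45 30 [[-81.6, -44.3, 108.2], [-78.6, -40.9, 114.2], [-75.1, -37.1, 117.6]]
-35 34 [[-81.0, -34.7, 107.0], [-78.7, -31.3, 114.8], [-73.3, -27.2, 117.0]]
-25 27 [[-81.9, -24.5, 108.8], [-79.2, -21.9, 114.4], [-71.5, -18.3, 117.4]]
-15 28 [[-80.7, -14.0, 107.1], [-78.5, -11.1, 113.6], [-71.7, -7.5, 118.0]]
-5 53 [[-81.4, -4.6, 107.5], [-75.2, -1.3, 113.4], [-56.2, 2.7, 117.1]]
5 102 [[-89.2, 6.1, 109.8], [-78.2, 11.7, 128.2], [-59.6, 12.9, 138.8]]
```

apply_moves --pt "0 0 -1 0 0 0" --pt "0 0 -3 0 0 0" --pt "0 0 -4 0 0 0" --pt "-2 -4 -3 0 0 0" --pt "-2 -4 -2 0 0 0"

```text
clock: 33.95
position: [0.3454, -0.141, 0.2361]
ee_rot: [3.11, 0.44, 0.007]
force: [1.3, 2.8, 0.2]
width: 0.004
```

apply_moves --pt "-2 -4 -1 0 0 0" --pt "-2 -4 0 0 0 0" --pt "0 -4.5 0 0 0 0" --pt "0 -4.5 0 0 0 0" --pt "0 0 0 0 0 0"

```text
clock: 34.45
position: [0.2576, 0.0151, 0.2451]
ee_rot: [-3.106, -0.454, -0.006]
force: [1.1, -0.3, 0.2]
width: 0.009
```

Run:
```python
from h import *
o=arm.observe();print(o['position'],o['force'],o['clock'])
show('l1',('scene',190,110,450,320,3),('top',190,130,460,280,2.9))
q=np.load('scene_l1.npz');P=cloud('scene',q['d']);X=(P-SH['o'])@Rz(SH['yaw'])*1000
k=(abs(X[...,0])<25)&(X[...,1]>-60)&(X[...,1]<-24)&(X[...,2]>78)&(X[...,2]<93); y=np.sort(X[k][:,1]);print('foot',y[:6].round(1),np.percentile(X[k],[1,50,95,99],axis=0).round(1).tolist())
for n in('scene','top'):
    q=np.load(f'{n}_l1.npz');P=cloud(n,q['d']);X=(P-SH['o'])@Rz(SH['yaw'])*1000
    im=q['im'].astype(int);k=(abs(X[...,0])<35)&(abs(X[...,1])<90)&(X[...,2]>65)&(X[...,2]<108)&(im[...,2]>im[...,0]+35);print(n,'cap',k.sum(),np.percentile(X[k],[1,50,99],axis=0).round(1).tolist() if k.sum() else 0)
    k=(q['d']>0)&(X[...,0]>-90)&(X[...,0]<-60)&(X[...,1]>-50)&(X[...,1]<50)&(X[...,2]>105)&(X[...,2]<140);print('bar',np.percentile(X[k],[3,50,97],axis=0).round(1).tolist())
```

```text
[0.2576348  0.0150815  0.24505842] [ 1.10405597 -0.30258397  0.20438856] 34.45
foot [-57.  -56.2 -55.8 -55.2 -54.3 -54. ] [[-14.3, -55.9, 78.3], [-8.0, -39.7, 85.9], [4.7, -25.9, 90.1], [8.5, -24.7, 90.6]]
scene cap 112 [[-18.4, 43.6, 72.6], [-11.5, 50.1, 86.9], [9.5, 58.2, 93.6]]
bar [[-82.1, -48.0, 107.5], [-78.9, -1.8, 114.5], [-66.9, 48.1, 117.5]]
top cap 50 [[-13.7, 42.5, 71.6], [0.1, 50.5, 90.0], [14.5, 56.0, 98.6]]
bar [[-79.9, -46.0, 109.8], [-73.7, 0.8, 116.8], [-64.8, 47.6, 123.8]]
```

View pics/scene_l1.png

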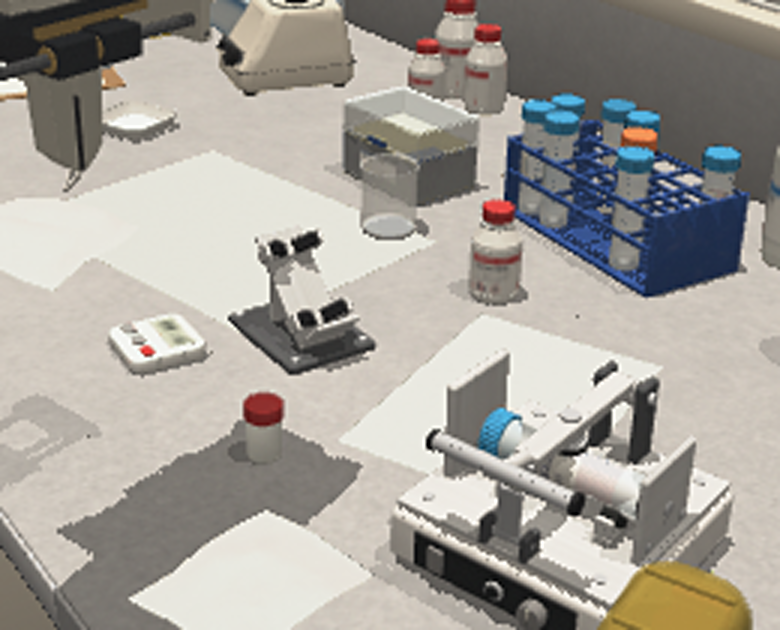

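View pics/top_l1.png

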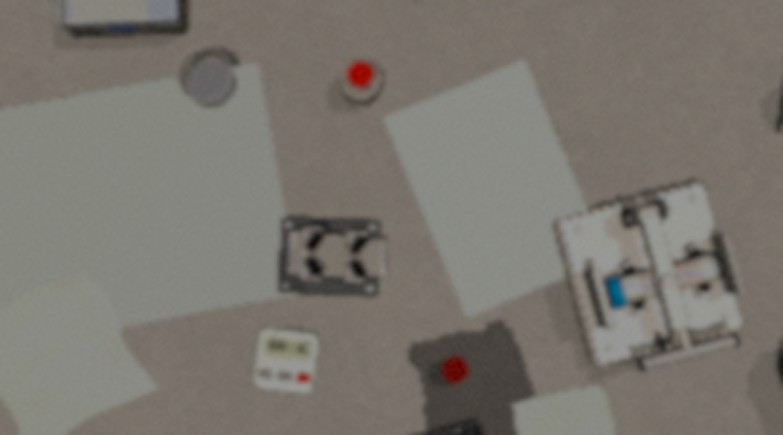

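Run:
```python
from cell import order
print(order.sign_off())
```

```text
the job is handed in; nothing more can be done
None
```

The tube is loaded in the shaker with the clamp shut on it, and the job is handed in at about 34.5 s of the 67 s allowed.

**What I did**
1. Swung the clamp arm back to its stop.
2. Took the tube by its cap, set it in the 45-degree rest and took it again across its body.
3. Laid it in the cradle and slid it onto the rubber stop. I peaked at about 7 N, backed off to about 1 N and let go.
4. Swung the arm over and pressed the bar down until it gave way and went home.

**Last checks**
- **Tube:** it lies in both saddles. The cap end measured y = 56.0 mm (top camera) and 58.2 mm (scene camera), against 57 mm for a tube that is home. That is contact within the cameras' roughly 1 mm; I could not see contact with the stop directly.
- **Clamp:** the top of the bar is at about z = 117 mm, which is shut. It stayed there after I let go.
- **Bystanders:** the beaker, bottle, pot and timer appear at the same pixels as at the start. The robot is clear of everything.

**What disagreed with the description**
- **Fingertips:** they are about 30 mm shorter than stated relative to the reported TCP. I found this by touching the bench, which briefly put 44 N on the fingertips, and corrected for it.
- **Fixtures:** the shaker's cradle and the rest's saddles sit 7–11 mm off the centre of their visible bases, so I went by the saddles and plates themselves.
- **Catch:** it needed about 28 N rather than 10 N. My first try, pinching the bar, slipped at about 32 N; pressing with closed fingers from above worked.

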